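# Rack the weld test plates and post the hanger

## Robot

A 7-joint arm with a two-finger parallel gripper is mounted at the origin on the work surface; the furniture and walls round the work are solid. World frame = base frame: x ahead of the robot, y to its left, z up, the work surface at z = 0. Lengths are in m, angles in rad, forces in N, time in s.
With the tool pointing down it reaches from about 0.35 to 0.9 m from the base axis. Payload 7.2 kg.
Tool frame: the origin (TCP) lies at the very end of the fingers, on their centre line; the grasp point (between the pads) lies 19 mm behind it (bot.pinch_z is the y of the grasp point in the tool frame, in m); y points along the fingers, x is the direction in which the jaws open and shut, and the axes are right-handed (so a half turn about y gives the same grasp; the last joint's range is limited). The gripper opens to 88 mm and grips with 3 to 60 N. Pads are 20 mm wide; open, the fingers measure 115 mm over their backs; the gripper's body (75 mm by 178 mm) begins 61 mm behind the grasp point.
Start: joints at [-1.241, 0.411, -0.013, 1.596, 0.006, 1.134, -0.082], TCP at [0.242, 0.576, 0.223] pointing down, gripper open.
Joint ranges: [-2.95, 2.95], [-0.29, 1.99], [-1.47, 1.44], [0.14, 2.54], [-1.03, 4.17], [0.13, 1.85], [-2.86, 2.86]. Speed limits (rad/s): [2.39, 2.39, 3.01, 3.01, 3.14, 3.14, 3.14].

## Interface

Orientations are given as a rotation vector (axis times angle).
In Python, from bench import bot, read_camera, order, nets gives the robot as it stands.
- The arm moves only by the tool move_arm, never from a script. Its argument "rows" is one flat list of numbers, 6 for each row, row after row: the shift along the tool's x, y, z in cm, then the turn, a rotation vector about the tool's x, y, z in degrees. In form: [tx, ty, tz, rx, ry, rz, tx, ty, tz, rx, ry, rz, ...]. A call has 1 to 10 rows; each row shifts and turns the pose as measured when the row begins, along the tool's axes as they then stand; what a row does not reach is not made up. A row lasts 1/10 s, in which the tool goes at most 50 mm and 8.59 degrees, less where a joint would pass 70% of its speed; a pose out of reach is approached as far as the arm can. A call with a gripper value outside its range is refused whole. "gripper" is the opening in per cent of the stroke, from 0 (shut) to 100 (fully open), set as the call begins (left out, the last holds). The fingers move at their own pace and stop on an object; "grip_force" is the grip in N (left out, the last holds). Time passes only in rows, so rows that do not move let the fingers close. It gives the time, the measured TCP pose, the force and the opening at its end, in the units of the state.
- bot.state(): the state, without advancing time (a new reading comes with each control period).
- read_camera(name): name is "scene" or "top" or "wrist"; returns a dict with "frame" (384x512x3 uint8, red, green, blue), "depth" (384x512 float32, m along the optical axis (not along the pixel's ray), 0 where there is no reading), "vertical_fov" (degrees; the focal length in pixels is half the picture's height over the tangent of half this angle, whatever the lens; pixels are square), "cx", "cy" (the principal point, pixels), "rvec" (rotation vector, rad) and "tvec" (3), from world to camera coordinates, as OpenCV has them. Camera axes: x right, y down, z forward; pixel columns grow to the right and rows downward; lengths in m; the calibration is good to about 2 mm. The wrist camera is an equidistant fisheye: a pixel r from the principal point sees the ray r / f radians off the axis. A picture is of the moment at which its call begins.
- order.job_done(): hands the job in, once; it reports no verdict.
Trained networks look in a picture, given as the dict that the camera call returned (one of the last four; its "shot" number tells which), for a name from the list of things; names that differ only in an ending like _2 or _b are one class to them, and where a whole thing is asked for, a point or a joint stands for the part that bears it (a point fixed in the world has none). Each returns a list of dicts, best first, with "p" (0 to 1); they miss things now and then, are a little off and sometimes report something else, mostly with a low value. They report only what shows in the picture. A call takes as long as a camera call. They do not tell look-alikes from the thing itself.
- nets.look_for(picture, target): "xy" ([column, row] in pixels, amid what is visible of it).
- nets.trace(picture, target): "region" (384x512 bool, what is visible of it) and "xy" ([column, row] in pixels, amid what is visible of it).
- nets.mark_of(picture, target): "xy" ([column, row] in pixels: a listed point, or the origin of a listed thing).
The state is a dict: "time_s": time; "joint_pos": joint angles; "dq": joint speeds; "tau": joint torques, N m; "eef_pos": TCP position; "tool_rot": TCP orientation; "ft_force": force on the tool from outside, world axes, zero at the start; "torque": the same for the moment, N m; "opening": finger opening in m.
Only numpy, scipy, OpenCV 4.12 (cv2) and the standard library are available. Lean on these libraries where they do the work, as an engineer would, in place of code of your own. Each camera call takes 0.05 s, during which the arm holds its last target.

## Task

Take every weld test plate out of the sloping stand and stand it upright on its lower edge in the slotted rack, thick plates in wide slots and thin plates in narrow slots, one plate to a slot, centred along the slot and set right down rather than dropped. Only when all of them are racked, show that the batch is ready: hook the steel hanger over the bare right-hand end of the rail and slide it along, without lifting it off, until it hangs between the two white bands, covering neither. Leave the magnet, tape measure and pliers where they are.

Things in the scene. Friction and masses are not known exactly. Their poses are not given: they have to be found in the camera images.
- thick_a: flat steel weld test plate, 60 wide, 90 tall, 12 thick, a weld bead across the front 52 above the lower edge. Origin: middle of the lower edge of the plain back face; x = plate normal (back at 0, front at -12), y along the width, z up the height. Starts in the stand, z leaning 30 deg from vertical away from the robot, front facing it, upper half clear. 0.40-0.60 kg. May be absent
- thick_b: flat steel weld test plate, 60 wide, 90 tall, 12 thick, a weld bead across the front 52 above the lower edge. Origin: middle of the lower edge of the plain back face; x = plate normal (back at 0, front at -12), y along the width, z up the height. Starts in the stand, z leaning 30 deg from vertical away from the robot, front facing it, upper half clear. 0.40-0.60 kg. May be absent
- thin_a: flat steel weld test plate, 60 wide, 90 tall, 6 thick, a weld bead across the front 52 above the lower edge. Origin: middle of the lower edge of the plain back face; x = plate normal (back at 0, front at -6), y along the width, z up the height. Starts in the stand, z leaning 30 deg from vertical away from the robot, front facing it, upper half clear. 0.20-0.30 kg. May be absent
- thin_b: flat steel weld test plate, 60 wide, 90 tall, 6 thick, a weld bead across the front 52 above the lower edge. Origin: middle of the lower edge of the plain back face; x = plate normal (back at 0, front at -6), y along the width, z up the height. Starts in the stand, z leaning 30 deg from vertical away from the robot, front facing it, upper half clear. 0.20-0.30 kg. May be absent
- board: fixed plywood work board, 390 x 775 mm, raised over the welded frame on the bench; its top, on which stand, rack, rail and hanger stand, is 60 mm above the bench. Origin under its centre at bench level
- stand: fixed sloping stand, a 300 mm long dark angle section tipped 30 degrees, along its y; z up. The plates lean in it side by side about 76 mm apart on its sloping lip, resting against a back strip that reaches 42 mm up the plates from their lower edges. Origin on the board under the line where lip and back strip meet, which is 30 mm above the board
- rack: fixed steel rack with four upright slots in a row along its y; base 80 x 260 x 12 mm, z up. Each slot lies between two fins 64 mm long (along x) and 34 mm tall with flared tops; slots are 54 mm apart, open at both x ends, dark filler blocks between them (no slots). Origin: centre of the underside
- slot1 (a point): middle of the floor of slot 1 (12 mm above the board), slots 1 to 4 running from the rack's +y end to its -y end; this is a wide slot, 16 mm wide along y; axes as the rack's
- slot2 (a point): middle of the floor of slot 2 (12 mm above the board), slots 1 to 4 running from the rack's +y end to its -y end; this is a narrow slot, 10 mm wide along y; axes as the rack's
- slot3 (a point): middle of the floor of slot 3 (12 mm above the board), slots 1 to 4 running from the rack's +y end to its -y end; this is a wide slot, 16 mm wide along y; axes as the rack's
- slot4 (a point): middle of the floor of slot 4 (12 mm above the board), slots 1 to 4 running from the rack's +y end to its -y end; this is a narrow slot, 10 mm wide along y; axes as the rack's
- rail: fixed horizontal round steel bar, 12 mm diameter, axis 100 mm above the board, along the body's y, on two posts (faces at y = -130 and +130 mm, tops 112 mm high). z up; origin on the board under the middle of the bar. Its right-hand (-y) third carries no bands and is the loading end: the hanger's middle must lie at y < -40 mm there
- marks: the mark: two white bands painted round the bar, 60 mm apart between their inner edges, 6 mm wide each, in the left part of the rail. Origin on the bar's axis midway between the bands; y along the bar
- hanger: steel hanger, an inverted U, 40 long (y), 17 gap (x) between the legs, flared feet 44 over all (x), inner ceiling 42 above the feet; on top a tab 10 thick (x), 36 long (y), 47 to 78 above the feet. Starts standing on the board. Origin midway between the feet at their lower ends, z up. On the rail the ceiling rests on the bar, origin 64 above the board. 0.16 kg, low centre of mass, slides easily
- welding_magnet: red triangular welding magnet lying flat on the board beyond the stand, 56 x 112 x 17 mm, a bystander; origin at the centre of its underside
- tape_measure: pocket tape measure, 47 x 96 x 69 mm, standing on the bench in front of the board, on the left, a bystander; origin at the centre of its underside
- pliers_red: red-handled pliers, 58 x 194 x 15 mm, lying on the bench near the robot on the right, a bystander; origin at the centre of its underside
Not all that is in view belongs to the job. What is meant by the hanger is not turquoise, and is the smaller of those in its own colour.

How it is judged:
On the way, in this order (a step that is already met when the one before it is completed fails the run):
1. every plate stands on edge in a slot of its own width (((x of thick_a in the frame of slot1 between -0.015 and 0.015 m and y of thick_a in the frame of slot1 between -0.012 and 0.012 m and z of thick_a in the frame of slot1 between -0.006 and 0.006 m) or (x of thick_a in the frame of slot3 between -0.015 and 0.015 m and y of thick_a in the frame of slot3 between -0.012 and 0.012 m and z of thick_a in the frame of slot3 between -0.006 and 0.006 m)) and angle between each of thick_a, thick_b, thin_a, thin_b's own z axis and vertical below 0.2 rad and ((x of thick_b in the frame of slot1 between -0.015 and 0.015 m and y of thick_b in the frame of slot1 between -0.012 and 0.012 m and z of thick_b in the frame of slot1 between -0.006 and 0.006 m) or (x of thick_b in the frame of slot3 between -0.015 and 0.015 m and y of thick_b in the frame of slot3 between -0.012 and 0.012 m and z of thick_b in the frame of slot3 between -0.006 and 0.006 m)) and ((x of thin_a in the frame of slot2 between -0.015 and 0.015 m and y of thin_a in the frame of slot2 between -0.012 and 0.012 m and z of thin_a in the frame of slot2 between -0.006 and 0.006 m) or (x of thin_a in the frame of slot4 between -0.015 and 0.015 m and y of thin_a in the frame of slot4 between -0.012 and 0.012 m and z of thin_a in the frame of slot4 between -0.006 and 0.006 m)) and ((x of thin_b in the frame of slot2 between -0.015 and 0.015 m and y of thin_b in the frame of slot2 between -0.012 and 0.012 m and z of thin_b in the frame of slot2 between -0.006 and 0.006 m) or (x of thin_b in the frame of slot4 between -0.015 and 0.015 m and y of thin_b in the frame of slot4 between -0.012 and 0.012 m and z of thin_b in the frame of slot4 between -0.006 and 0.006 m))), for 0.3 s.
2. the hanger hangs on the loading (right-hand) end of the rail (x of hanger in the frame of rail between -0.012 and 0.012 m and z of hanger in the frame of rail between 0.056 and 0.07 m and angle between hanger's own z axis and vertical below 0.25 rad and y of hanger in the frame of rail between -0.13 and -0.04 m), for 0.2 s.
At the end, for the whole second after the job is handed in: Every plate present rests on the floor (6 mm) of a slot of its own width, within 15 mm of its middle, upright within 0.2 rad; the hanger hangs on the bar, its middle within 11 mm of midway between the white bands; all at rest (all of step 1 and x of hanger in the frame of rail between -0.012 and 0.012 m and z of hanger in the frame of rail between 0.056 and 0.07 m and angle between hanger's own z axis and vertical below 0.25 rad and y of hanger in the frame of marks between -0.011 and 0.011 m and linear speed of each of thick_a, thick_b, thin_a, thin_b, hanger below 0.03 m/s); the robot touches nothing.
It fails at once if a bystander (magnet, tape measure or pliers) is shifted more than 4 cm (distance of any of welding_magnet, tape_measure, pliers_red from where it was at the start of the episode above 0.04 m).
It fails at once if a plate is dropped instead of being set down ((linear speed of thick_a above 0.6 m/s and contact force between thick_a and the fingers below 0.1 N) or (linear speed of thick_b above 0.6 m/s and contact force between thick_b and the fingers below 0.1 N) or (linear speed of thin_a above 0.6 m/s and contact force between thin_a and the fingers below 0.1 N) or (linear speed of thin_b above 0.6 m/s and contact force between thin_b and the fingers below 0.1 N)).
It fails at once if the hanger is lowered onto the rail, or lifted off it, elsewhere than at the loading end (x of hanger in the frame of rail between -0.02 and 0.02 m and y of hanger in the frame of rail between -0.03 and 0.13 m and z of hanger in the frame of rail between 0.076 and 0.102 m).
Of thick_a, thick_b, thin_a, thin_b only 3 to 4 are there at a start; the rules pass over those that are not, and their reading is None.
At some moment in a run one of hanger may be knocked a few centimetres aside while the robot is not near it.
It also fails if it takes over 210 s, if anything falls off the work surface, if the arm or the gripper's body presses on something with over 40 N, if the wrist force passes 120 N, or if a joint passes its speed limit or range.

## Working session

There is one attempt and no reset: what is moved stays moved. The work goes in short steps, Python scripts to look and compute and a tool call to move; the robot and the scene stay as the last step left them, time stands still between calls to the robot, and variables do not carry over. Pictures are saved under pics/ and viewed, and the job is handed in when it is done.

Besides the shell and the picture viewer there is one more tool, called after "Emit:" as a command line: name --argument value ..., lists and objects as JSON in quotes. move_arm: Moves the arm, as the interface text tells. Its arguments: {"type":"object","properties":{"rows":{"type":"array"},"gripper":{"type":"number"},"grip_force":{"type":"number"}},"required":["rows"]}

```bash
ls; mkdir -p pics
python3 - <<'E'
from bench import bot, read_camera, order, nets
import cv2
print(bot.state(), bot.pinch_z)
for n in ["scene","top","wrist"]:
    c=read_camera(n); cv2.imwrite(f"pics/{n}0.png",cv2.cvtColor(c["frame"],cv2.COLOR_RGB2BGR))
    print(n,c["vertical_fov"],c["cx"],c["cy"],c["rvec"],c["tvec"],c["shot"])
E
```

```text
pics
{'time_s': 0.0, 'joint_pos': array([-1.24121392,  0.41187455, -0.01270038,  1.59702759,  0.00558896,
        1.13431869, -0.08220807]), 'dq': array([ 7.10268030e-05,  1.66466045e-04,  2.39249923e-04,  6.49834575e-04,
        7.53325367e-04,  4.29269556e-04, -1.43759792e-03]), 'tau': array([-4.45202113e-04, -5.87966716e+01,  6.41946718e-01, -2.91071767e+01,
       -5.36859955e-02,  1.81826513e-02,  1.70445087e-04]), 'eef_pos': array([0.24195551, 0.57571719, 0.22183168]), 'tool_rot': array([-1.37251795, -0.91047977,  0.91256119]), 'ft_force': array([-0.07253243, -0.36904765,  0.34977306]), 'torque': array([ 0.01703113, -0.06190086,  0.01568631]), 'opening': 0.08767945210065303} -0.0187
scene 52.70835261469922 249.5150531118819 183.43421784196454 [ 1.80265203 -1.12330894  0.68798964] [-0.16296131  0.32422364  1.03019267] 1
top 50.016747783921666 259.3313447146074 192.38552688481883 [ 2.11114082 -2.14530729  0.18406609] [0.0815331  0.48275238 1.2706715 ] 2
wrist 65.70646984690485 257.95871266991963 194.1500149921025 [-2.39344503 -1.59037551 -0.24531976] [-0.62459013 -0.03640236  0.39162731] 3
```

View pics/scene0.png

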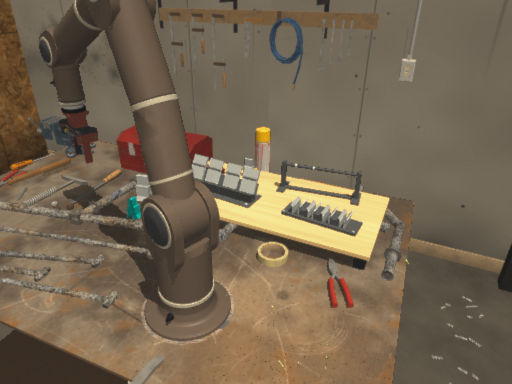

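View pics/top0.png

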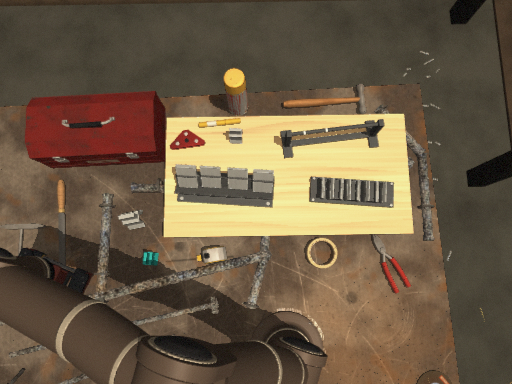

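View pics/wrist0.png

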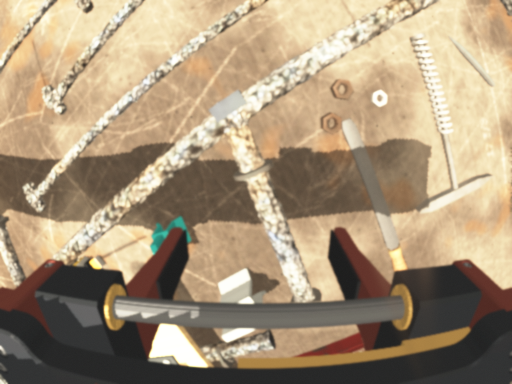

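```bash
cat > h.py <<'E'
from bench import bot, read_camera, order, nets
import numpy as np, cv2
from scipy.spatial.transform import Rotation as R
def save(c,name,box=None,s=1,pts=()):
    im=cv2.cvtColor(c["frame"],cv2.COLOR_RGB2BGR)
    if box is None: box=(0,0,512,384)
    x0,y0,x1,y1=box
    im=cv2.resize(im[y0:y1,x0:x1],None,fx=s,fy=s,interpolation=cv2.INTER_CUBIC)
    for p in pts: cv2.circle(im,(int((p[0]-x0+.5)*s),int((p[1]-y0+.5)*s)),3,(255,0,255),1)
    cv2.imwrite("pics/"+name,im)
def cam(c):
    f=c["frame"].shape[0]/2/np.tan(np.radians(c["vertical_fov"])/2)
    return f,R.from_rotvec(c["rvec"]).as_matrix(),np.array(c["tvec"])
def cloud(c):
    f,Rm,t=cam(c); v,u=np.mgrid[0:384,0:512]; d=c["depth"]
    P=np.stack([(u-c["cx"])/f*d,(v-c["cy"])/f*d,d],-1)
    W=(P-t)@Rm
    W[d==0]=np.nan
    return W
def proj(c,X,fish=False):
    f,Rm,t=cam(c); P=np.atleast_2d(X)@Rm.T+t
    if fish:
        th=np.arctan2(np.hypot(P[:,0],P[:,1]),P[:,2]); ph=np.arctan2(P[:,1],P[:,0])
        return np.stack([c["cx"]+f*th*np.cos(ph),c["cy"]+f*th*np.sin(ph)],-1)
    return P[:,:2]/P[:,2:]*f+[c["cx"],c["cy"]]
def onplane(c,xy,z):
    f,Rm,t=cam(c); r=Rm.T@np.array([(xy[0]-c["cx"])/f,(xy[1]-c["cy"])/f,1]); o=-Rm.T@t
    return o+r*(z-o[2])/r[2]
E
python3 - <<'E'
from h import *
c=read_camera("top"); W=cloud(c)
save(c,"top1.png",(160,80,420,245),3)
save(c,"top2.png",(100,100,260,280),4)
np.save("top.npy",W)
for t in ["thick_a","thin_a","hanger","rail","marks","slot1","slot2","slot3","slot4","rack","stand","board","welding_magnet","tape_measure","pliers_red"]:
    out=[]
    for r in nets.trace(c,t)[:6]:
        m=r["region"]; w=np.nanmedian(W[m],0); out.append((round(r["p"],2),np.round(r["xy"]).tolist(),np.round(w,3).tolist(),int(m.sum())))
    mk=[(round(r["p"],2),np.round(r["xy"],1).tolist()) for r in nets.mark_of(c,t)[:5]]
    print(t,out,"MARK",mk)
E
```

```text
thick_a [(0.77, [263.0, 179.0], [0.503, 0.062, 0.143], 482), (0.7, [185.0, 176.0], [0.52, 0.288, 0.142], 494), (0.62, [209.0, 179.0], [0.519, 0.22, 0.135], 453), (0.62, [212.0, 257.0], [0.288, 0.219, 0.058], 403)] MARK [(0.64, [186.6, 182.3]), (0.59, [261.4, 189.4]), (0.58, [239.2, 135.2])]
thin_a [(0.93, [208.0, 178.0], [0.518, 0.219, 0.139], 427), (0.86, [238.0, 178.0], [0.511, 0.138, 0.137], 424)] MARK [(0.7, [209.5, 187.2]), (0.61, [240.4, 188.9]), (0.37, [234.4, 137.2]), (0.34, [284.0, 176.8])]
hanger [(0.77, [131.0, 219.0], [0.402, 0.473, 0.061], 368), (0.68, [237.0, 136.0], [0.652, 0.146, 0.105], 184), (0.61, [149.0, 256.0], [0.282, 0.415, 0.046], 189)] MARK [(0.67, [150.2, 257.9]), (0.56, [136.5, 219.2]), (0.51, [237.7, 137.3])]
rail [(0.98, [329.0, 140.0], [0.651, -0.148, 0.069], 1549)] MARK [(0.87, [331.2, 140.2])]
marks [] MARK []
slot1 [(0.84, [348.0, 191.0], [0.473, -0.209, 0.089], 2012), (0.64, [237.0, 177.0], [0.511, 0.139, 0.135], 440)] MARK [(0.93, [374.9, 191.6]), (0.92, [327.5, 187.9]), (0.76, [361.0, 192.8]), (0.57, [345.3, 191.4])]
slot2 [(0.84, [348.0, 191.0], [
[... 555 characters left out ...]
, 187.9]), (0.76, [361.0, 192.8]), (0.57, [345.3, 191.4])]
rack [(0.65, [354.0, 190.0], [0.473, -0.211, 0.083], 2141)] MARK []
stand [(0.6, [228.0, 194.0], [0.469, 0.18, 0.093], 1697), (0.55, [184.0, 172.0], [0.521, 0.29, 0.143], 488)] MARK [(0.88, [228.2, 188.8])]
board [(0.75, [290.0, 170.0], [0.548, -0.033, 0.059], 20961)] MARK [(0.85, [285.1, 180.9])]
welding_magnet [(0.78, [184.0, 141.0], [0.648, 0.305, 0.075], 429), (0.73, [238.0, 177.0], [0.511, 0.138, 0.137], 423)] MARK []
tape_measure [(0.73, [212.0, 258.0], [0.288, 0.219, 0.058], 379)] MARK [(0.89, [214.7, 256.8])]
pliers_red [(0.62, [389.0, 266.0], [0.246, -0.333, 0.014], 522)] MARK [(0.89, [387.7, 261.3]), (0.75, [211.2, 258.3])]
```

View pics/top1.png

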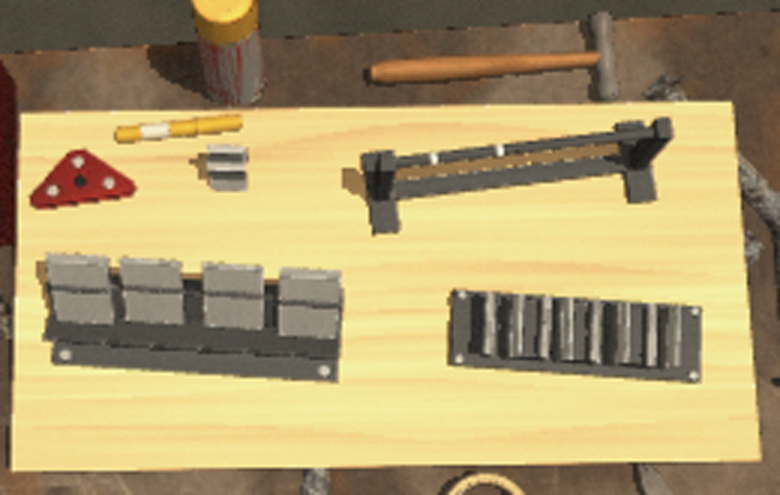

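View pics/top2.png

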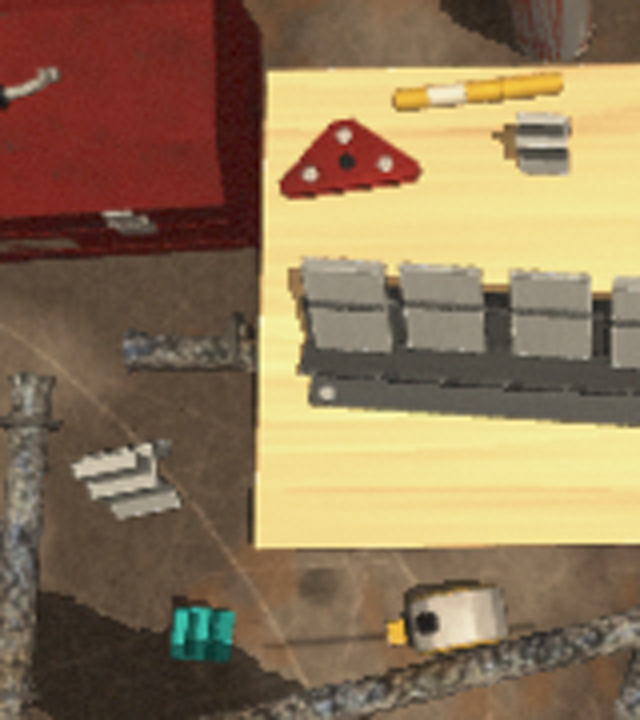

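Run:
```python
from h import *
W=np.load("top.npy")
# plates region: pixel boxes
boxes=[(175,166,197,190),(200,167,222,190),(227,168,249,191),(252,170,275,195)]
for b in boxes:
    P=W[b[1]:b[3],b[0]:b[2]].reshape(-1,3); P=P[P[:,2]>0.115]
    # ransac plane
    best=None; rng=np.random.default_rng(0)
    for _ in range(500):
        q=P[rng.choice(len(P),3,False)]; n=np.cross(q[1]-q[0],q[2]-q[0]); n/=np.linalg.norm(n)+1e-12
        k=(abs((P-q[0])@n)<0.0015)
        if best is None or k.sum()>best.sum(): best=k
    Q=P[best]; m=Q.mean(0); n=np.linalg.svd(Q-m)[2][2]; n*=np.sign(n[2])
    print(len(P),best.sum(),m.round(4),n.round(3),"tilt",np.degrees(np.arccos(n[2])).round(1),"yaw",np.degrees(np.arctan2(-n[1],-n[0])).round(1), "y range",np.percentile(Q[:,1],[1,99]).round(3),"z",np.percentile(Q[:,2],[1,99]).round(3))
c=read_camera("scene"); save(c,"sc1.png",(180,140,400,245),3.6)
```

```text
346 198 [0.5224 0.2895 0.1454] [-0.869  0.073  0.49 ] tilt 60.6 yaw -4.8 y range [0.26  0.318] z [0.116 0.176]
312 192 [0.5237 0.2186 0.1455] [-0.866  0.064  0.495] tilt 60.3 yaw -4.2 y range [0.189 0.248] z [0.116 0.171]
322 191 [0.5175 0.1369 0.1452] [-0.863  0.079  0.499] tilt 60.0 yaw -5.2 y range [0.109 0.167] z [0.116 0.172]
370 202 [0.5041 0.0636 0.1459] [-0.87   0.08   0.486] tilt 60.9 yaw -5.2 y range [0.035 0.092] z [0.116 0.176]
```

View pics/sc1.png

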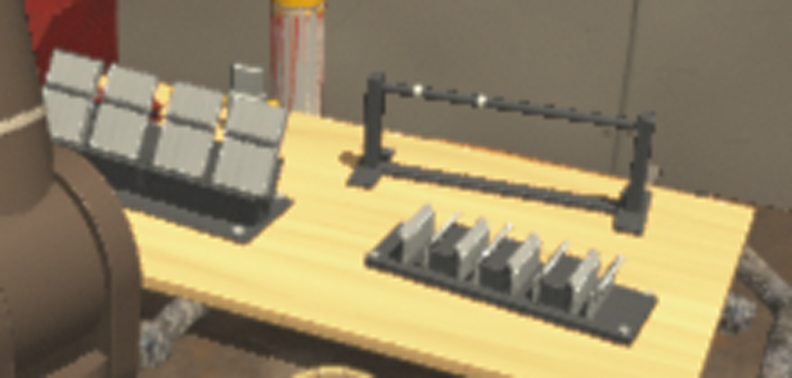

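Run:
```python
from h import *
s=bot.state(); M=R.from_rotvec(s["tool_rot"]).as_matrix(); print(M.round(3))
c=read_camera("wrist"); f,Rm,t=cam(c); print("cam pos in tool",(M.T@(-Rm.T@t-s["eef_pos"])).round(4)); print("cam axes(cols) in tool",(M.T@Rm.T).round(3))
W=cloud(read_camera("wrist")) 
c=read_camera("top")
cor=np.array([(310,176.7),(394,182.7),(392.3,207.3),(309,200.7)])
C=np.array([onplane(c,p,0.072) for p in cor]); print(C.round(4)); 
print("len",np.linalg.norm(C[1]-C[0]),np.linalg.norm(C[3]-C[0]),"centre",C.mean(0))
y=C[0]+C[3]-C[1]-C[2]; print("rack yaw",np.degrees(np.arctan2(-y[0],y[1])))
save(c,"rack0.png",(300,165,404,215),7)
```

```text
[[ 0.387  0.    -0.922]
 [ 0.922  0.     0.387]
 [ 0.    -1.     0.   ]]
cam pos in tool [ 0.0004 -0.1613  0.0841]
cam axes(cols) in tool [[ 1.    -0.    -0.   ]
 [ 0.    -0.303  0.953]
 [-0.    -0.953 -0.303]]
[[ 0.5262 -0.086   0.072 ]
 [ 0.5026 -0.3478  0.072 ]
 [ 0.4252 -0.3369  0.072 ]
 [ 0.45   -0.0801  0.072 ]]
len 0.2628269133452962 0.07635476109379 centre [ 0.4759963  -0.21270719  0.072     ]
rack yaw -5.332478973986594
```

View pics/rack0.png

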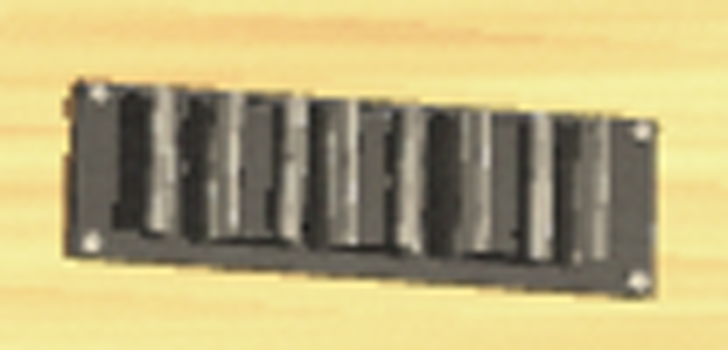

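```bash
cat >> h.py <<'E'
psi=np.radians(-5.0)
def frame(x,y): 
    x=np.array(x)/np.linalg.norm(x); y=np.array(y)/np.linalg.norm(y); return np.stack([x,y,np.cross(x,y)],1)
nS=np.array([-np.cos(np.pi/6)*np.cos(psi),-np.cos(np.pi/6)*np.sin(psi),.5])
pzS=np.array([.5*np.cos(psi),.5*np.sin(psi),np.cos(np.pi/6)])
wS=np.array([-np.sin(psi),np.cos(psi),0])
MS=frame(-nS,-pzS)   # stand grasp tool orientation
dB=-0.369
FR={1:(.5224,.289,.1454),2:(.5237,.2185,.1455),3:(.5175,.138,.1452),4:(.5041,.0635,.1459)}
TH={1:.012,2:.006,3:.006,4:.012}
def origin(i):
    # y centre measured on front face at z~.146: use w coordinate
    w=wS@np.array(FR[i]); A=np.stack([nS,wS,[0,0,1]]); return np.linalg.solve(A,[dB,w,.09])
def grasp(i,h=.059,off=0): return origin(i)+h*pzS+TH[i]/2*nS+off*pzS
def vert(azdeg): # tool down, tool x at azimuth
    a=np.radians(azdeg); return frame([np.cos(a),np.sin(a),0],[0,0,-1])
def plan(p,M,n=None,rmax=8.0,tmax=4.5,dec=1):
    s=bot.state(); p0=s["eef_pos"]; M0=R.from_rotvec(s["tool_rot"]).as_matrix()
    rv=R.from_matrix(M0.T@M).as_rotvec(); d=np.array(p)-p0
    N=n or max(1,int(np.ceil(max(np.degrees(np.linalg.norm(rv))/rmax,np.linalg.norm(d)*100/tmax))))
    P=p0.copy(); C=M0.copy(); rows=[]
    for k in range(N):
        t=C.T@(np.array(p)-P)/(N-k)*100; r=np.degrees(R.from_matrix(C.T@M).as_rotvec())/(N-k)
        t=np.round(t,dec); r=np.round(r,dec); rows.append([*t,*r])
        P=P+C@t/100; C=C@R.from_rotvec(np.radians(r)).as_matrix()
    print("N",N,"left",(np.array(p)-P).round(4))
    for i in range(0,N,10): print(str([float(x)+0 for r in rows[i:i+10] for x in r]).replace(".0,",",").replace(".0]","]").replace("-0,","0,"))
def st():
    s=bot.state(); M=R.from_rotvec(s["tool_rot"]).as_matrix()
    print("t",round(s["time_s"],2),"p",s["eef_pos"].round(4),"x",M[:,0].round(3),"y",M[:,1].round(3),"F",s["ft_force"].round(1),"op",round(s["opening"],4),"q",s["joint_pos"].round(2))
E
python3 - <<'E'
from h import *
for i in (1,2,3,4): print(i,origin(i).round(4),grasp(i).round(4))
st()
plan([.42,.40,.30],vert(-5))
E
```

```text
1 [0.5053 0.2905 0.09  ] [0.5295 0.2884 0.1441]
2 [0.4992 0.2206 0.09  ] [0.526  0.2183 0.1426]
3 [0.4921 0.1402 0.09  ] [0.5189 0.1379 0.1426]
4 [0.4856 0.0651 0.09  ] [0.5098 0.063  0.1441]
t 1.9 p [0.2422 0.5762 0.2226] x [0.387 0.922 0.   ] y [ 0.  0. -1.] F [-0.5 -0.   1.1] op 0.088 q [-1.24  0.41 -0.01  1.6   0.01  1.13 -0.08]
N 10 left [ 0.0002 -0.      0.0004]
[-0.9, -0.8, -2.3, 0, 7.2, 0, -0.6, -0.8, -2.4, 0, 7.2, 0, -0.3, -0.8, -2.5, 0, 7.2, 0, 0, -0.8, -2.5, 0, 7.2, 0, 0.3, -0.8, -2.5, 0, 7.2, 0, 0.6, -0.7, -2.4, 0, 7.2, 0, 0.9, -0.8, -2.4, 0, 7.3, 0, 1.2, -0.7, -2.2, 0, 7.2, 0, 1.4, -0.8, -2.1, 0, 7.3, 0, 1.7, -0.7, -1.8, 0, 7.2, 0]
```

Emit:
move_arm --rows '[-0.9,-0.8,-2.3,0,7.2,0,-0.6,-0.8,-2.4,0,7.2,0,-0.3,-0.8,-2.5,0,7.2,0,0,-0.8,-2.5,0,7.2,0,0.3,-0.8,-2.5,0,7.2,0,0.6,-0.7,-2.4,0,7.2,0,0.9,-0.8,-2.4,0,7.3,0,1.2,-0.7,-2.2,0,7.2,0,1.4,-0.8,-2.1,0,7.3,0,1.7,-0.7,-1.8,0,7.2,0]' --gripper 50

```text
time_s: 2.9
eef_pos: [0.4188, 0.3932, 0.3011]
tool_rot: [-1.568, 0.103, -0.098]
ft_force: [0.4, 0.2, -0.5]
opening: 0.0437
```

Run:
```python
from h import *
st()
plan(np.array([.46,.063,.30]),vert(-5))
```

```text
t 2.9 p [0.4188 0.3932 0.3011] x [ 0.992 -0.127 -0.003] y [-0.003  0.001 -1.   ] F [ 0.4  0.2 -0.5] op 0.0437 q [-1.09  0.27  0.32  1.63 -0.09  1.26 -0.88]
N 8 left [-0.      0.0003  0.0002]
[1, 0, -4, 0, -0.3, 0, 1, 0, -4, 0, -0.3, 0, 1, 0, -4, 0, -0.3, 0, 1, 0, -4.1, 0, -0.3, 0, 1, 0, -4.1, 0, -0.3, 0, 0.9, 0, -4.1, 0, -0.3, -0.1, 0.9, 0, -4, 0, -0.3, 0, 0.9, 0.1, -4.1, 0, -0.2, -0.1]
```

Emit:
move_arm --rows '[1,0,-4,0,-0.3,0,1,0,-4,0,-0.3,0,1,0,-4,0,-0.3,0,1,0,-4.1,0,-0.3,0,1,0,-4.1,0,-0.3,0,0.9,0,-4.1,0,-0.3,0,0.9,0,-4,0,-0.3,0,0.9,0,-4,0,-0.2,0]'

```text
time_s: 3.7
eef_pos: [0.4611, 0.0539, 0.302]
tool_rot: [-1.565, 0.067, -0.07]
ft_force: [0.8, 0.8, -0.5]
opening: 0.0439
```

Run:
```python
from h import *
st()
c=read_camera("wrist"); 
pts=[]
for i in (1,2,3,4):
    o=origin(i)
    for a in (-.03,.03):
        for h in (.0,.09):
            pts.append(o+a*wS+h*pzS+TH[i]*nS*(1 if h else 1))
q=proj(c,np.array(pts),True)
save(c,"w1.png",None,1.5,q)
save(read_camera("top"),"t3.png",None,1.5)
```

```text
t 3.7 p [0.4611 0.0539 0.302 ] x [ 0.996 -0.087  0.001] y [ 0.002  0.005 -1.   ] F [ 0.8  0.8 -0.5] op 0.0439 q [-0.73  0.05  0.54  1.88 -0.03  1.22 -0.26]
```

View pics/w1.png

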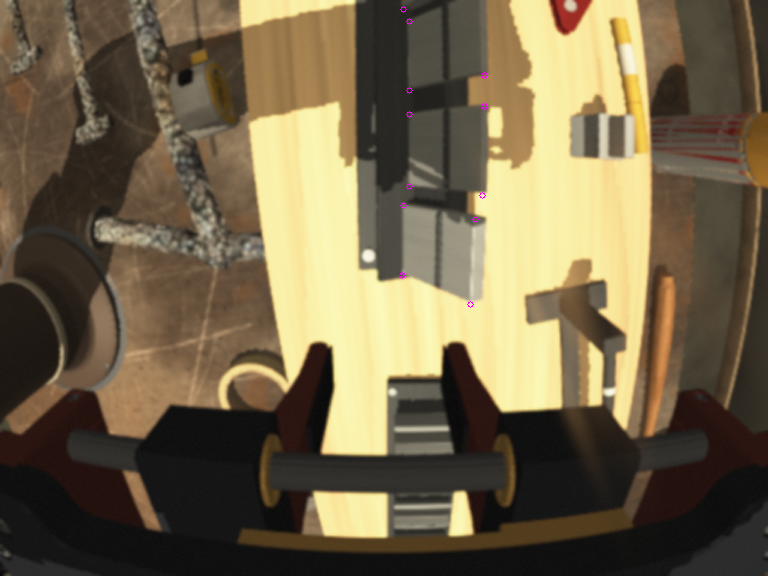

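View pics/t3.png

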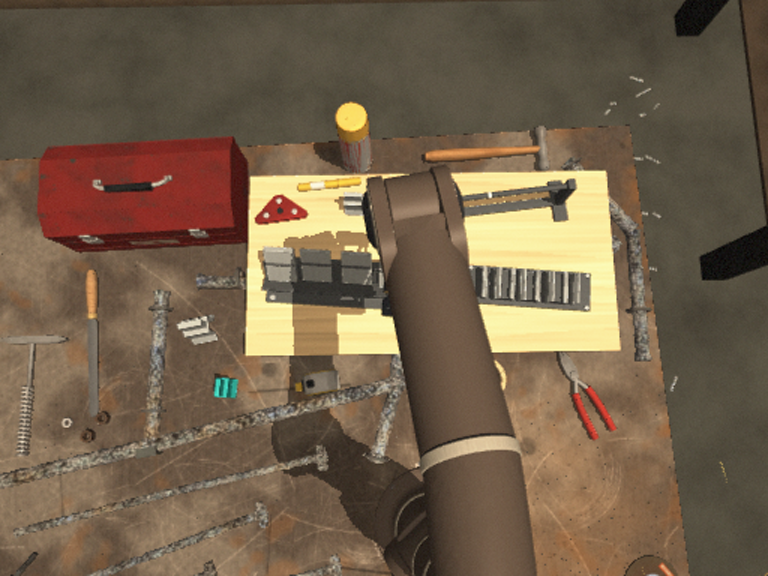

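Run:
```python
from h import *
plan(grasp(4,off=.08),MS)
```

```text
N 4 left [ 0.0003 -0.0002 -0.    ]
[2.2, 2.2, 0.4, -0.1, -0.1, 7.5, 2.4, 1.9, 0.5, -0.1, -0.1, 7.5, 2.7, 1.6, 0.4, -0.1, -0.1, 7.6, 2.8, 1.3, 0.5, -0.1, -0.1, 7.5]
```

Emit:
move_arm --rows '[2.2,2.2,0.4,0,0,7.5,2.4,1.9,0.5,0,0,7.5,2.7,1.6,0.4,0,0,7.6,2.8,1.3,0.5,0,0,7.5,0,0,0,0,0,0]'

```text
time_s: 4.3
eef_pos: [0.5513, 0.0656, 0.2082]
tool_rot: [-1.485, 0.487, 0.358]
ft_force: [-1.0, 0.7, -3.8]
opening: 0.0439
```

Run:
```python
from h import *
st()
plan(grasp(4,off=.01),MS,n=3)
c=read_camera("wrist"); i=4;o=origin(4)
pts=[o+a*wS+.09*pzS+b*nS for a in (-.03,.03) for b in (0,.012)]
save(c,"w2.png",None,1.5,proj(c,np.array(pts),True))
```

```text
t 4.3 p [0.5513 0.0656 0.2082] x [ 0.853 -0.067 -0.517] y [-0.513  0.063 -0.856] F [-1.   0.7 -3.8] op 0.0439 q [-0.45  0.71  0.56  1.38 -0.37  1.7   0.07]
N 3 left [ 0.0002 -0.     -0.0002]
[-0.1, 2.2, -0.2, -0.3, 0.1, -0.4, -0.1, 2.2, -0.3, -0.4, 0.2, -0.4, -0.1, 2.2, -0.2, -0.3, 0.1, -0.3]
```

View pics/w2.png

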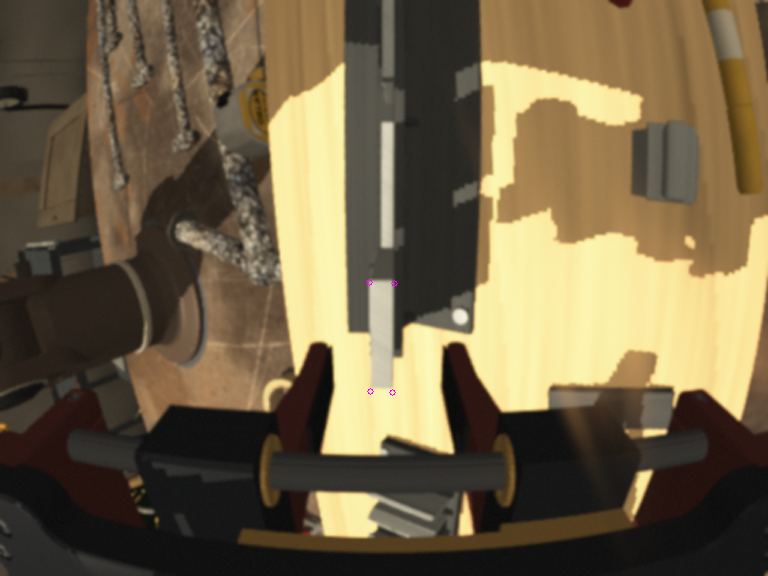

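Emit:
move_arm --rows '[-0.1,2.2,-0.1,0,0,-0.4,-0.1,2.2,-0.2,0,0,-0.4,-0.1,2.2,-0.2,0,0,-0.3]'

```text
time_s: 4.65
eef_pos: [0.518, 0.0647, 0.1629]
tool_rot: [-1.488, 0.451, 0.322]
ft_force: [-0.5, 0.2, -0.0]
opening: 0.044
```

Run:
```python
from h import *
st()
plan(grasp(4),MS,n=2,dec=2)
```

```text
t 4.65 p [0.518  0.0647 0.1629] x [ 0.876 -0.068 -0.478] y [-0.474  0.065 -0.878] F [-0.5  0.2 -0. ] op 0.044 q [-0.48  0.66  0.55  1.56 -0.37  1.53  0.08]
N 2 left [0. 0. 0.]
[0.09, 1.01, -0.14, -0.68, 0.25, 0.73, 0.11, 1.02, -0.14, -0.67, 0.26, 0.73]
```

Emit:
move_arm --rows '[0.1,1,0,-0.6,0.2,0.7,0.1,1,0,-0.6,0.2,0.7,0,0,0,0,0,0]'

```text
time_s: 4.95
eef_pos: [0.5096, 0.0679, 0.151]
tool_rot: [-1.502, 0.463, 0.336]
ft_force: [0.2, -0.6, -0.8]
opening: 0.0439
```

Run:
```python
from h import *
st()
plan(grasp(4),MS,n=1,dec=2)
```

```text
t 4.95 p [0.5096 0.0679 0.151 ] x [ 0.869 -0.07  -0.49 ] y [-0.488  0.05  -0.872] F [ 0.2 -0.6 -0.8] op 0.0439 q [-0.5   0.68  0.55  1.57 -0.36  1.52  0.08]
N 1 left [ 0. -0. -0.]
[0.39, 0.57, -0.49, -0.4, 0.34, 0.64]
```

Emit:
move_arm --rows '[0.4,0.6,-0.4,-0.4,0.3,0.6,0,0,0,0,0,0]'

```text
time_s: 5.15
eef_pos: [0.5114, 0.0642, 0.1458]
tool_rot: [-1.508, 0.47, 0.34]
ft_force: [-0.1, -0.5, 0.1]
opening: 0.044
```

Run:
```python
from h import *
st()
plan(grasp(4),MS,n=1,dec=2)
c=read_camera("wrist");save(c,"w3.png",None,1.5)
```

```text
t 5.15 p [0.5114 0.0642 0.1458] x [ 0.865 -0.074 -0.496] y [-0.494  0.044 -0.868] F [-0.1 -0.5  0.1] op 0.044 q [-0.49  0.69  0.55  1.57 -0.36  1.52  0.08]
N 1 left [ 0.  0. -0.]
[-0.05, 0.22, -0.14, -0.03, 0.12, 0.27]
```

View pics/w3.png

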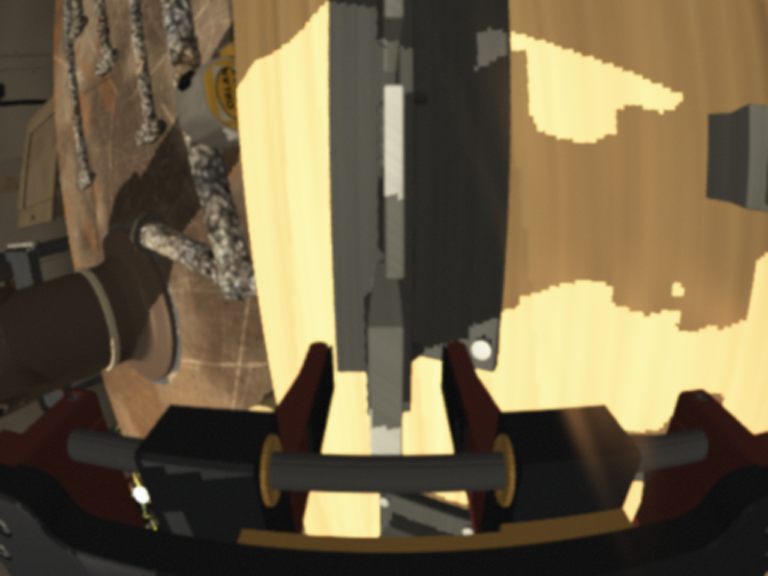

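Emit:
move_arm --rows '[0,0,0,0,0,0,0,0,0,0,0,0,0,0,0,0,0,0,0,0,0,0,0,0,0,0,0,0,0,0,0,0,0,0,0,0]' --gripper 0 --grip_force 40

```text
time_s: 5.8
eef_pos: [0.5113, 0.0639, 0.1472]
tool_rot: [-1.507, 0.472, 0.34]
ft_force: [0.5, -1.1, -0.1]
opening: 0.0117
```

Run:
```python
from h import *
st()
s=bot.state(); M=R.from_rotvec(s["tool_rot"]).as_matrix()
print("tip h",(s["eef_pos"]-origin(4))@pzS,"w",(s["eef_pos"]-origin(4))@wS)
plan(s["eef_pos"]+.09*pzS,MS,n=4)
```

```text
t 5.8 p [0.5113 0.0639 0.1472] x [ 0.864 -0.074 -0.497] y [-0.495  0.045 -0.868] F [ 0.5 -1.1 -0.1] op 0.0117 q [-0.49  0.69  0.55  1.57 -0.36  1.52  0.08]
tip h 0.062422463249090156 w 0.000976099609629224
N 4 left [ 0.0002  0.0001 -0.0001]
[0, -2.2, 0, 0, 0, 0, 0, -2.3, 0, 0, 0, 0.1, 0, -2.2, 0, 0, 0, 0, 0, -2.3, 0, -0.1, 0.1, 0.1]
```

Emit:
move_arm --rows '[0,-1,0,0,0,0,0,-2,0,0,0,0,0,-2.5,0,0,0,0,0,-2.5,0,0,0,0,0,-2,0,0,0,0,0,0,0,0,0,0]'

```text
time_s: 6.4
eef_pos: [0.5649, 0.059, 0.2353]
tool_rot: [-1.51, 0.47, 0.337]
ft_force: [0.5, 0.2, -5.4]
opening: 0.0118
```

Run:
```python
from h import *
st()
plan([.50,.0,.29],vert(-5))
c=read_camera("wrist");save(c,"w4.png",None,1.5)
```

```text
t 6.4 p [0.5649 0.059  0.2353] x [ 0.866 -0.076 -0.494] y [-0.492  0.042 -0.87 ] F [ 0.5  0.2 -5.4] op 0.0118 q [-0.45  0.69  0.57  1.33 -0.35  1.74  0.05]
N 4 left [-0.0003 -0.0004 -0.0004]
[-2, -0.5, -1.6, 0, 0, -7.4, -1.9, -0.7, -1.6, 0, 0, -7.4, -1.8, -0.9, -1.6, 0, 0, -7.4, -1.6, -1.2, -1.6, 0, 0, -7.4]
```

View pics/w4.png

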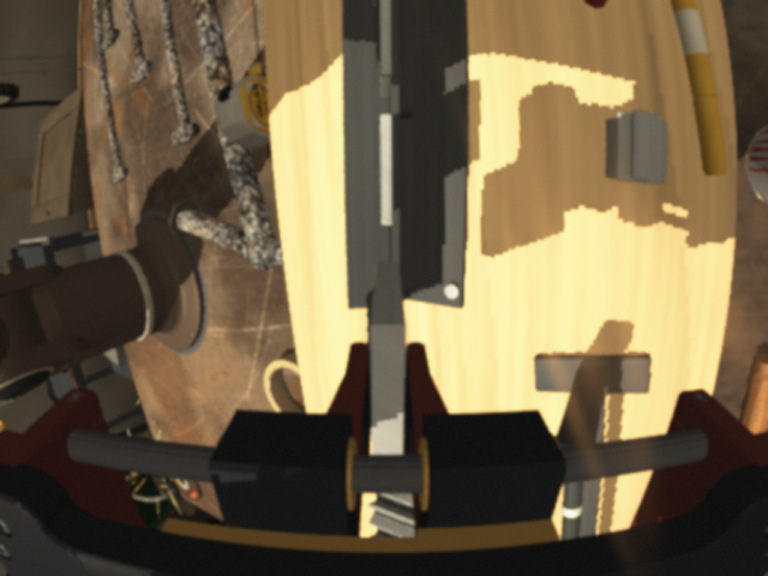

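Emit:
move_arm --rows '[-2,-0.5,-1.6,0,0,-7.4,-1.9,-0.7,-1.6,0,0,-7.4,-1.8,-0.9,-1.6,0,0,-7.4,-1.6,-1.2,-1.6,0,0,-7.4]'

```text
time_s: 6.85
eef_pos: [0.4971, 0.0021, 0.2692]
tool_rot: [-1.588, 0.077, -0.048]
ft_force: [-0.7, -0.0, -3.2]
opening: 0.012
```

```bash
cat >> h.py <<'E'
RY=np.radians(-5.3); rackc=np.array([.476,-.2127])
rx=np.array([np.cos(RY),np.sin(RY)]); ry=np.array([-np.sin(RY),np.cos(RY)])
def slot(i): return rackc+ry*[None,.081,.027,-.027,-.081][i]
MR=vert(np.degrees(RY)-90)
E
python3 - <<'E'
from h import *
st()
plan([*slot(1),.30],MR)
E
```

```text
t 6.85 p [0.4971 0.0021 0.2692] x [ 0.997 -0.079 -0.018] y [-0.02  -0.017 -1.   ] F [-0.7 -0.  -3.2] op 0.012 q [-0.69  0.17  0.68  1.85 -0.1   1.17 -0.06]
N 12 left [-0.0001  0.0003 -0.0005]
[0, -0.2, -1.1, 0.1, 7.6, 0, 0.1, -0.2, -1.1, 0.1, 7.6, 0, 0.3, -0.2, -1.1, 0.1, 7.6, 0, 0.4, -0.3, -1.1, 0.1, 7.5, 0, 0.5, -0.2, -1, 0.2, 7.6, 0, 0.7, -0.3, -0.9, 0.1, 7.5, 0, 0.8, -0.3, -0.8, 0.1, 7.6, 0, 0.9, -0.2, -0.7, 0.2, 7.5, 0, 1, -0.3, -0.6, 0.1, 7.6, 0, 1, -0.2, -0.4, 0.2, 7.5, 0]
[1.1, -0.3, -0.3, 0.1, 7.6, 0.1, 1.1, -0.3, -0.2, 0.2, 7.5, 0]
```

Emit:
move_arm --rows '[0,-0.2,-1.1,0.1,7.6,0,0.1,-0.2,-1.1,0.1,7.6,0,0.3,-0.2,-1.1,0.1,7.6,0,0.4,-0.3,-1.1,0.1,7.5,0,0.5,-0.2,-1,0.2,7.6,0,0.7,-0.3,-0.9,0.1,7.5,0,0.8,-0.3,-0.8,0.1,7.6,0,0.9,-0.2,-0.7,0.2,7.5,0,1,-0.3,-0.6,0.1,7.6,0,1,-0.2,-0.4,0.2,7.5,0]'

```text
time_s: 7.85
eef_pos: [0.4612, -0.1113, 0.2843]
tool_rot: [-1.269, 1.138, -1.096]
ft_force: [0.7, 0.4, -4.9]
opening: 0.0116
```

Run:
```python
from h import *
st()
plan([*slot(1),.30],MR)
```

```text
t 7.85 p [ 0.4612 -0.1113  0.2843] x [ 0.125 -0.992 -0.017] y [-0.021  0.014 -1.   ] F [ 0.7  0.4 -4.9] op 0.0116 q [-0.68  0.13  0.93  1.88 -0.12  1.21 -1.15]
N 2 left [ 0.0005 -0.0001  0.0003]
[1.2, -0.8, 1, 0.6, 6.2, -0.4, 1, -0.8, 1, 0.6, 6.3, -0.4]
```

Emit:
move_arm --rows '[1.2,-0.8,1,0.6,6.2,-0.4,1,-0.8,1,0.6,6.3,-0.4,0,0,0,0,0,0]'

```text
time_s: 8.15
eef_pos: [0.4783, -0.133, 0.2963]
tool_rot: [-1.16, 1.294, -1.282]
ft_force: [-0.7, 0.0, -4.5]
opening: 0.0118
```

Run:
```python
from h import *
st()
plan([*slot(1),.30],MR)
c=read_camera("wrist")
pts=[]
for i in (1,2,3,4):
    w=[0,.008,.005,.008,.005][i]
    for a in (-.032,.032):
        for b in (-w,w):
            pts.append([*(slot(i)+a*rx+b*ry),.106-.0])
for a in (-.04,.04):
    for b in (-.13,.13): pts.append([*(rackc+a*rx+b*ry),.072])
save(c,"w5.png",None,1.5,proj(c,np.array(pts),True))
save(c,"w5n.png",None,1.5)
```

```text
t 8.15 p [ 0.4783 -0.133   0.2963] x [-0.107 -0.994 -0.002] y [-0.007  0.003 -1.   ] F [-0.7  0.  -4.5] op 0.0118 q [-0.67  0.17  0.98  1.83 -0.15  1.22 -1.32]
N 1 left [-0.0001 -0.0005 -0.0002]
[-0.2, -0.4, 0.5, 0.4, -0.8, -0.1]
```

View pics/w5.png

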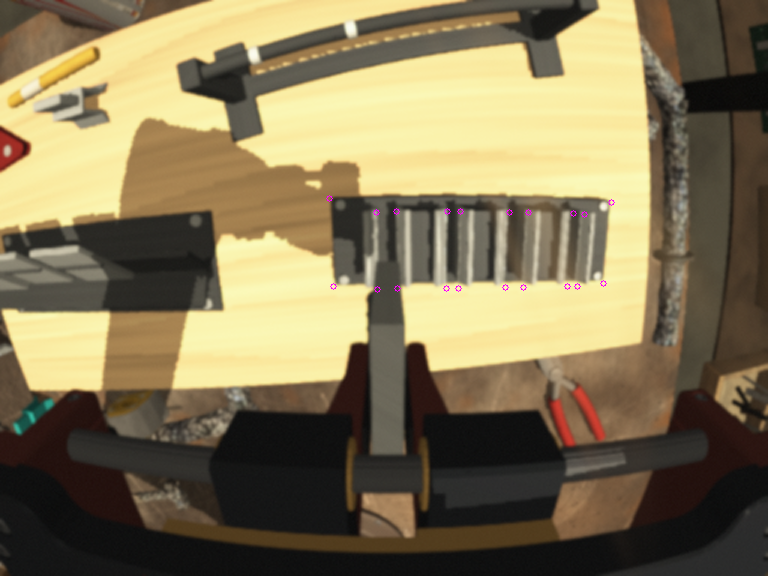

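Run:
```python
from h import *
c=read_camera("wrist"); np.savez("w5.npz",**{k:c[k] for k in c})
save(c,"w5z.png",(215,125,413,200),4)
```

```text
(no output)
```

View pics/w5z.png

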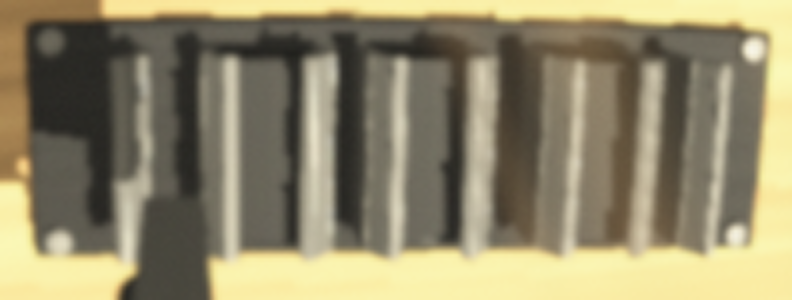

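```bash
cat >> h.py <<'E'
def fplane(c,xy,z):
    f,Rm,t=cam(c); d=np.array([xy[0]-c["cx"],xy[1]-c["cy"]]); r=np.hypot(*d); th=r/f
    ray=Rm.T@np.array([*(np.sin(th)*d/r),np.cos(th)]); o=-Rm.T@t
    return o+ray*(z-o[2])/ray[2]
E
python3 - <<'E'
from h import *
c=dict(np.load("w5.npz"))
P=lambda u,v:(215+u/4-.5+.125,125+v/4-.5+.125)
C=np.array([fplane(c,P(*q),.072) for q in [(27,28),(768,32),(752,248),(36,252)]])
print(C.round(4)); print(np.linalg.norm(C[0]-C[1]),np.linalg.norm(C[2]-C[3]),np.linalg.norm(C[0]-C[3]),np.linalg.norm(C[1]-C[2]),C.mean(0))
y=C[0]+C[3]-C[1]-C[2]; print("yaw",np.degrees(np.arctan2(-y[0],y[1])))
B=np.array([fplane(c,P(*q),.072) for q in [(50,42),(752,48),(735,235),(60,243)]]); print("bolts",B.mean(0).round(4)); y=B[0]+B[3]-B[1]-B[2]; print("yaw",np.degrees(np.arctan2(-y[0],y[1])))
for u in [(145,140),(231,150),(318,150),(400,150),(480,150),(570,150),(648,150),(718,150)]:
    q=fplane(c,P(*u),.106)[:2]; print(u,q.round(4),"rack y",((q-rackc)@ry).round(4))
E
```

```text
[[ 0.5267 -0.0885  0.072 ]
 [ 0.5059 -0.3436  0.072 ]
 [ 0.4268 -0.3386  0.072 ]
 [ 0.451  -0.0815  0.072 ]]
0.25593222321347103 0.2582362444461601 0.07599119433123774 0.07925322629927956 [ 0.47756064 -0.21306012  0.072     ]
yaw -5.023777552308673
bolts [ 0.4768 -0.2134  0.072 ]
yaw -4.930666287014165
(145, 140) [ 0.4922 -0.1242] rack y 0.0896
(231, 150) [ 0.4865 -0.1496] rack y 0.0639
(318, 150) [ 0.484  -0.1757] rack y 0.0375
(400, 150) [ 0.4817 -0.2009] rack y 0.0123
(480, 150) [ 0.4795 -0.226 ] rack y -0.0129
(570, 150) [ 0.4771 -0.2553] rack y -0.0423
(648, 150) [ 0.475 -0.282] rack y -0.0691
(718, 150) [ 0.4732 -0.3071] rack y -0.0943
```

```bash
sed -i 's/RY=np.radians(-5.3); rackc=np.array(\[.476,-.2127\])/RY=np.radians(-5.1); rackc=np.array([.4768,-.2132])/' h.py
python3 - <<'E'
from h import *
st()
plan([*slot(1),.19],MR,n=4)
E
```

```text
t 8.25 p [ 0.4773 -0.1317  0.2955] x [-0.101 -0.995 -0.003] y [-0.009  0.004 -1.   ] F [-0.1  1.  -6.3] op 0.0115 q [-0.67  0.17  0.98  1.84 -0.15  1.22 -1.32]
N 4 left [ 0.0004 -0.0004 -0.0004]
[0, 2.6, 0.2, 0.1, -0.2, -0.1, 0, 2.6, 0.2, 0.1, -0.2, 0, 0, 2.7, 0.2, 0.2, -0.2, -0.1, 0, 2.6, 0.1, 0.1, -0.1, 0]
```

Emit:
move_arm --rows '[0,2.6,0.2,0.1,-0.2,-0.1,0,2.6,0.2,0.1,-0.2,0,0,2.7,0.2,0.2,-0.2,-0.1,0,2.6,0.1,0.1,-0.1,0,0,0,0,0,0,0]'

```text
time_s: 8.75
eef_pos: [0.479, -0.1265, 0.1836]
tool_rot: [-1.176, 1.269, -1.253]
ft_force: [-0.4, -0.1, -5.2]
opening: 0.0117
```

Run:
```python
from h import *
st()
plan([*slot(1),.18],MR,n=2,dec=2)
c=read_camera("wrist");save(c,"w6.png",None,1.5)
```

```text
t 8.75 p [ 0.479  -0.1265  0.1836] x [-0.07  -0.998 -0.006] y [-0.007  0.006 -1.   ] F [-0.4 -0.1 -5.2] op 0.0117 q [-0.57  0.32  0.91  1.99 -0.3   0.99 -1.15]
N 2 left [0. 0. 0.]
[0.29, 0.18, 0.27, 0.22, 0.54, -0.16, 0.28, 0.18, 0.27, 0.21, 0.55, -0.15]
```

View pics/w6.png

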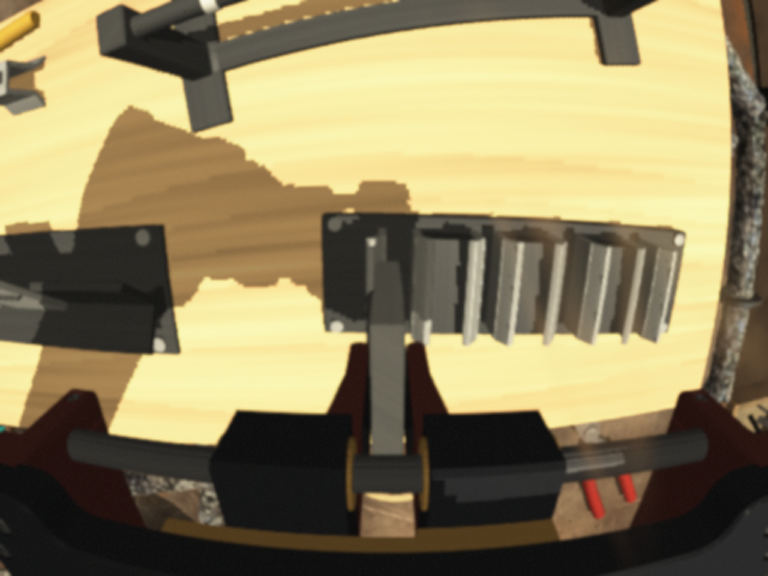

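Emit:
move_arm --rows '[0.3,0.1,0.3,0.2,0.6,-0.2,0.3,0.1,0.2,0.2,0.5,-0.1,0,0,0,0,0,0]'

```text
time_s: 9.1
eef_pos: [0.4859, -0.1337, 0.1858]
tool_rot: [-1.162, 1.271, -1.277]
ft_force: [0.0, -0.2, -5.3]
opening: 0.0118
```

Run:
```python
from h import *
st()
plan([*slot(1),.175],MR,n=1,dec=2)
c=read_camera("wrist");save(c,"w7.png",(200,120,340,230),5)
```

```text
t 9.1 p [ 0.4859 -0.1337  0.1858] x [-0.089 -0.996 -0.001] y [ 0.005  0.    -1.   ] F [ 0.  -0.2 -5.3] op 0.0118 q [-0.56  0.32  0.91  1.98 -0.31  0.98 -1.16]
N 1 left [-0. -0. -0.]
[-0.1, 1.08, -0.2, -0.29, 0, -0.03]
```

View pics/w7.png

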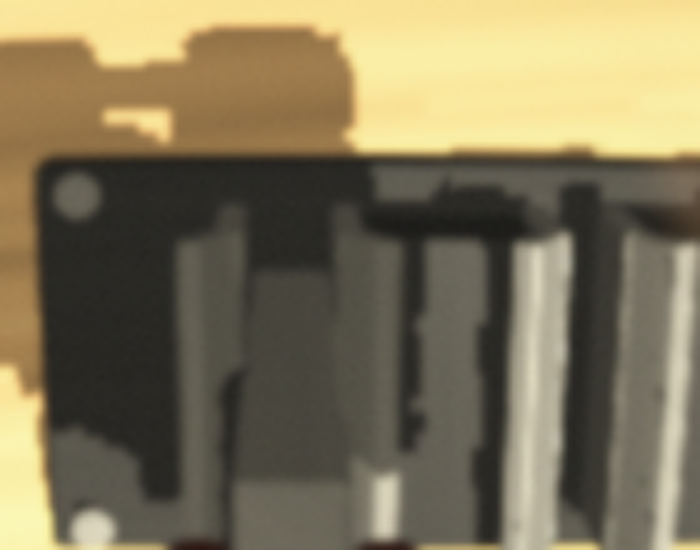

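Emit:
move_arm --rows '[-0.1,1,-0.1,-0.2,0,0,0,1,0,0,0,0,0,0,0,0,0,0]'

```text
time_s: 9.45
eef_pos: [0.4857, -0.132, 0.1653]
tool_rot: [-1.163, 1.272, -1.274]
ft_force: [0.7, 0.3, -4.5]
opening: 0.0116
```

Run:
```python
from h import *
st()
plan([*slot(1),.145],MR,n=2,dec=2)
c=read_camera("wrist");save(c,"w8.png",(200,120,340,230),5)
```

```text
t 9.45 p [ 0.4857 -0.132   0.1653] x [-0.087 -0.996 -0.002] y [ 0.004  0.001 -1.   ] F [ 0.7  0.3 -4.5] op 0.0116 q [-0.54  0.35  0.89  2.   -0.34  0.94 -1.13]
N 2 left [ 0. -0.  0.]
[0.04, 1.01, -0.08, -0.1, 0.04, -0.05, 0.03, 1.02, -0.09, -0.1, 0.04, -0.05]
```

View pics/w8.png

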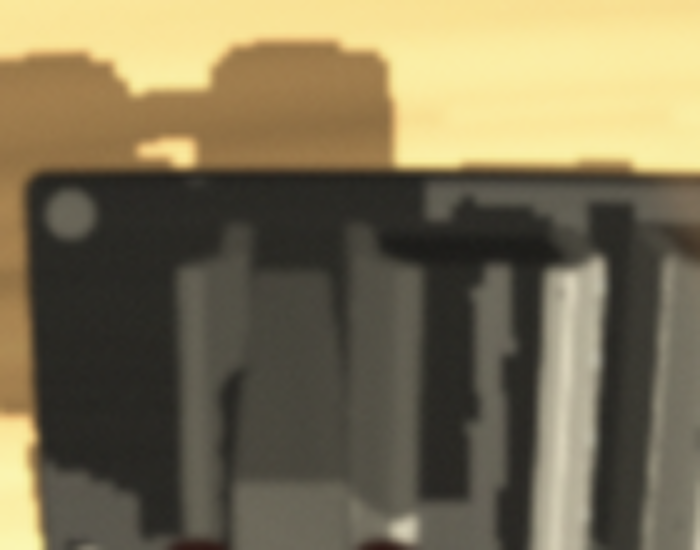

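Emit:
move_arm --rows '[0.2,1,-0.1,-0.1,0,0,0,0.8,-0.1,0,0,0,0,0,0,0,0,0]'

```text
time_s: 9.8
eef_pos: [0.4835, -0.1342, 0.146]
tool_rot: [-1.164, 1.273, -1.273]
ft_force: [0.1, 0.2, -4.7]
opening: 0.012
```

```bash
sed -i 's/\[.4768,-.2132\]/[.4768,-.2142]/' h.py
python3 - <<'E'
from h import *
st()
plan([*slot(1),.136],MR,n=1,dec=2)
c=read_camera("wrist");save(c,"w9.png",(200,120,340,230),5)
E
```

```text
t 9.8 p [ 0.4835 -0.1342  0.146 ] x [-0.088 -0.996 -0.001] y [ 0.002  0.001 -1.   ] F [ 0.1  0.2 -4.7] op 0.012 q [-0.51  0.38  0.87  2.02 -0.37  0.9  -1.1 ]
N 1 left [ 0.  0. -0.]
[-0.07, 1, 0.04, -0.09, 0.06, -0.08]
```

View pics/w9.png

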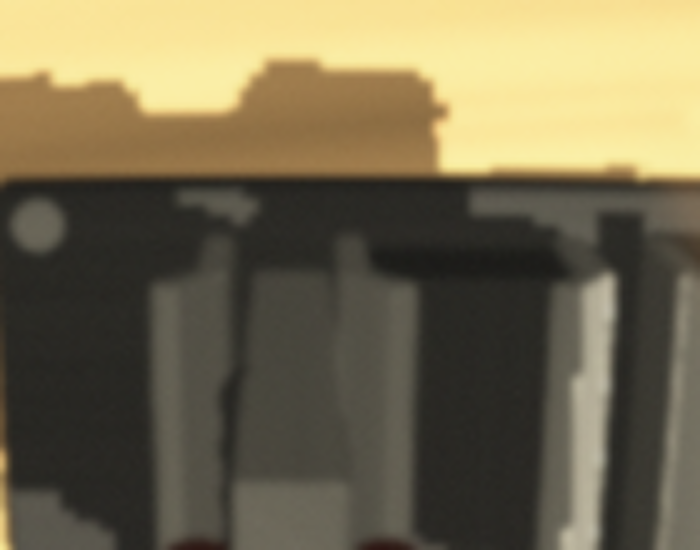

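Emit:
move_arm --rows '[-0.1,0.6,0,0,0,0,0,0,0,0,0,0]'

```text
time_s: 10.05
eef_pos: [0.484, -0.1334, 0.1401]
tool_rot: [-1.164, 1.273, -1.274]
ft_force: [-0.7, -0.3, -5.3]
opening: 0.0119
```

Emit:
move_arm --rows '[0,0.4,0,0,0,0,0,0,0,0,0,0]'

```text
time_s: 10.25
eef_pos: [0.4843, -0.1334, 0.1359]
tool_rot: [-1.163, 1.272, -1.274]
ft_force: [-0.2, 0.2, -4.6]
opening: 0.0111
```

Emit:
move_arm --rows '[0,0.2,0,0,0,0,0,0,0,0,0,0]'

```text
time_s: 10.45
eef_pos: [0.4851, -0.1337, 0.1349]
tool_rot: [-1.162, 1.271, -1.275]
ft_force: [-0.9, -0.3, -4.7]
opening: 0.0116
```

Emit:
move_arm --rows '[0,0.2,0,0,0,0,0,0,0,0,0,0]'

```text
time_s: 10.65
eef_pos: [0.4857, -0.1341, 0.1351]
tool_rot: [-1.159, 1.271, -1.274]
ft_force: [-0.2, -0.2, -5.2]
opening: 0.0116
```

Emit:
move_arm --rows '[-0.1,0.4,-0.1,0,0,0,0,0,0,0,0,0]'

```text
time_s: 10.85
eef_pos: [0.488, -0.1347, 0.1349]
tool_rot: [-1.153, 1.266, -1.278]
ft_force: [0.4, 0.8, -4.6]
opening: 0.0117
```

Emit:
move_arm --rows '[0,0.4,0,0,0,0,0,0,0,0,0,0]'

```text
time_s: 11.05
eef_pos: [0.4903, -0.1354, 0.134]
tool_rot: [-1.148, 1.263, -1.279]
ft_force: [0.7, -0.0, -5.9]
opening: 0.0115
```

Run:
```python
from h import *
st()
s=bot.state(); print(s["torque"],s["tau"].round(1))
c=read_camera("wrist");save(c,"w10.png",(200,120,340,230),5)
save(c,"w10f.png",None,1.5)
```

```text
t 11.05 p [ 0.4903 -0.1354  0.134 ] x [-0.089 -0.996 -0.006] y [ 0.019  0.005 -1.   ] F [ 0.7 -0.  -5.9] op 0.0115 q [-0.49  0.4   0.85  2.03 -0.41  0.87 -1.07]
[-0.06247315  0.16267697  0.00812565] [  0.2 -42.1  10.  -25.4  -0.1   0.    0.1]
```

View pics/w10f.png

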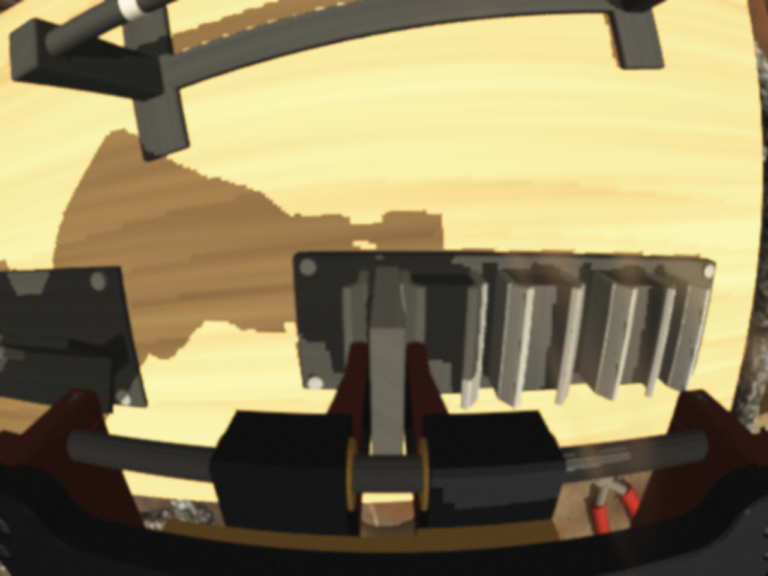

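Run:
```python
from h import *
plan([*slot(1),.137],MR,n=2,dec=1)
```

```text
N 2 left [-0.0004  0.0004  0.0003]
[-0.1, -0.2, -0.3, -0.5, 0, -0.2, 0, -0.1, -0.3, -0.6, 0, -0.1]
```

Emit:
move_arm --rows '[-0.1,-0.3,-0.3,-0.5,0,-0.2,0,-0.1,-0.3,-0.6,0,-0.1,0,0,0,0,0,0]'

```text
time_s: 11.4
eef_pos: [0.4828, -0.1332, 0.1365]
tool_rot: [-1.17, 1.278, -1.272]
ft_force: [0.3, 0.7, -5.0]
opening: 0.0118
```

Emit:
move_arm --rows '[0,0.3,0,0,0,0]'

```text
time_s: 11.5
eef_pos: [0.4829, -0.1332, 0.1337]
tool_rot: [-1.17, 1.278, -1.272]
ft_force: [-12.0, 3.1, 48.4]
opening: 0.0115
```

Emit:
move_arm --rows '[0,0.3,0,0,0,0]'

```text
time_s: 11.6
eef_pos: [0.4835, -0.1336, 0.1334]
tool_rot: [-1.167, 1.278, -1.271]
ft_force: [-14.2, 5.1, 56.3]
opening: 0.0113
```

Emit:
move_arm --rows '[0,0,0,0,0,0,0,0,0,0,0,0]'

```text
time_s: 11.8
eef_pos: [0.4843, -0.1338, 0.1342]
tool_rot: [-1.165, 1.277, -1.271]
ft_force: [1.6, 0.4, -4.6]
opening: 0.0121
```

Emit:
move_arm --rows '[0,0,0,0,0,0,0,0,0,0,0,0,0,0,0,0,0,0]' --gripper 35

```text
time_s: 12.1
eef_pos: [0.4848, -0.134, 0.134]
tool_rot: [-1.165, 1.276, -1.272]
ft_force: [0.4, 0.8, -0.4]
opening: 0.0298
```

Emit:
move_arm --rows '[0,-2,0,0,0,0,0,-3,0,0,0,0,0,-4,0,0,0,0,0,-4,0,0,0,0,0,0,0,0,0,0]'

```text
time_s: 12.6
eef_pos: [0.4844, -0.1347, 0.2671]
tool_rot: [-1.169, 1.279, -1.273]
ft_force: [0.6, -0.7, -0.8]
opening: 0.0307
```

Run:
```python
from h import *
st()
c=read_camera("wrist");save(c,"w11.png",None,1.5)
plan([.49,.12,.29],vert(-5))
```

```text
t 12.6 p [ 0.4844 -0.1347  0.2671] x [-0.09  -0.996  0.001] y [-0.005 -0.    -1.   ] F [ 0.6 -0.7 -0.8] op 0.0307 q [-0.64  0.22  0.98  1.87 -0.2   1.16 -1.26]
N 12 left [-0.0004  0.0001  0.0002]
[-2.1, -0.2, -0.1, 0, -7.5, 0, -2.1, -0.2, 0.1, 0, -7.5, 0, -2.1, -0.2, 0.4, 0, -7.5, 0, -2, -0.2, 0.7, 0, -7.5, 0, -1.9, -0.2, 0.9, 0, -7.5, 0, -1.8, -0.2, 1.2, 0, -7.5, -0.1, -1.6, -0.2, 1.4, 0, -7.5, -0.1, -1.4, -0.2, 1.6, 0.1, -7.5, 0, -1.2, -0.2, 1.8, 0, -7.5, -0.1, -0.9, -0.2, 1.9, 0, -7.5, 0]
[-0.7, -0.3, 2, 0.1, -7.6, -0.1, -0.3, -0.2, 2, 0, -7.5, 0]
```

View pics/w11.png

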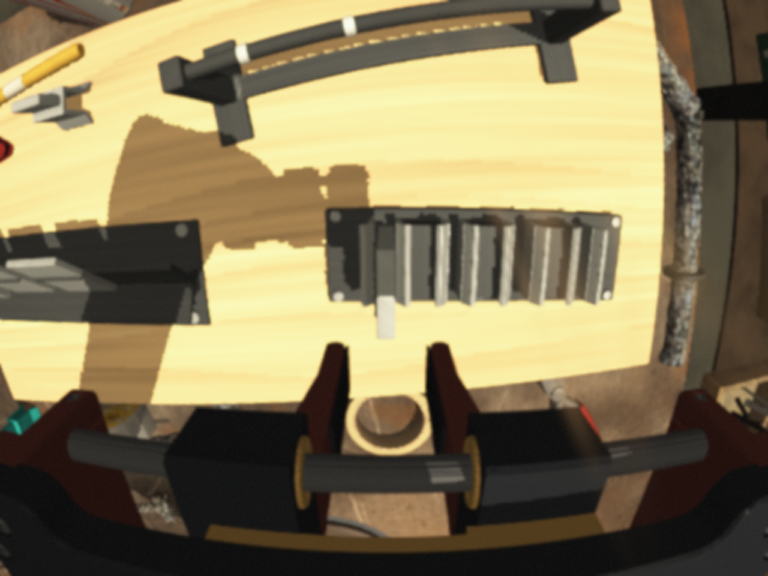

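Emit:
move_arm --rows '[-2.1,-0.2,-0.1,0,-7.5,0,-2.1,-0.2,0.1,0,-7.5,0,-2.1,-0.2,0.4,0,-7.5,0,-2,-0.2,0.7,0,-7.5,0,-1.9,-0.2,0.9,0,-7.5,0,-1.8,-0.2,1.2,0,-7.5,0,-1.6,-0.2,1.4,0,-7.5,0,-1.4,-0.2,1.6,0,-7.5,0,-1.2,-0.2,1.8,0,-7.5,0,-0.9,-0.2,1.9,0,-7.5,0]'

```text
time_s: 13.65
eef_pos: [0.4784, 0.0852, 0.2731]
tool_rot: [-1.564, 0.256, -0.221]
ft_force: [0.3, 0.4, 0.2]
opening: 0.0307
```

Run:
```python
from h import *
st()
plan(grasp(3,off=.09),MS)
```

```text
t 13.65 p [0.4784 0.0852 0.2731] x [ 0.954 -0.299 -0.021] y [-0.023 -0.003 -1.   ] F [0.3 0.4 0.2] op 0.0307 q [-0.84  0.15  0.65  1.87 -0.1   1.18 -0.46]
N 4 left [-0.0006 -0.0001 -0.0002]
[1.7, 1.3, 1.8, -0.7, -3.1, 7.2, 1.9, 1, 1.7, -0.7, -3, 7.1, 2.1, 0.7, 1.7, -0.7, -3.1, 7.2, 2.4, 0.4, 1.5, -0.7, -3, 7.1]
```

Emit:
move_arm --rows '[1.7,1.2,1.8,-0.7,-3.1,7.2,1.9,1,1.7,-0.7,-3,7.1,2.1,0.7,1.7,-0.7,-3.1,7.2,2.4,0.4,1.5,-0.7,-3,7.1,0,0,0,0,0,0]' --gripper 45

```text
time_s: 14.15
eef_pos: [0.5603, 0.1453, 0.2072]
tool_rot: [-1.492, 0.48, 0.393]
ft_force: [-1.7, 0.2, -3.8]
opening: 0.0393
```

Run:
```python
from h import *
st()
plan(grasp(3,off=.02),MS,n=4)
c=read_camera("wrist"); o=origin(3)
pts=[o+a*wS+.09*pzS+b*nS for a in (-.03,.03) for b in (0,.006)]
save(c,"w12.png",None,1.5,proj(c,np.array(pts),True))
```

```text
t 14.15 p [0.5603 0.1453 0.2072] x [ 0.846 -0.043 -0.531] y [-0.53   0.047 -0.847] F [-1.7  0.2 -3.8] op 0.0393 q [-0.53  0.75  0.54  1.31 -0.42  1.75 -0.02]
N 4 left [ 0.0001 -0.     -0.0004]
[0, 1.4, -0.3, 0, 0.4, -0.5, 0, 1.4, -0.3, 0, 0.5, -0.5, -0.1, 1.4, -0.3, 0, 0.4, -0.6, -0.1, 1.4, -0.2, -0.1, 0.4, -0.5]
```

View pics/w12.png

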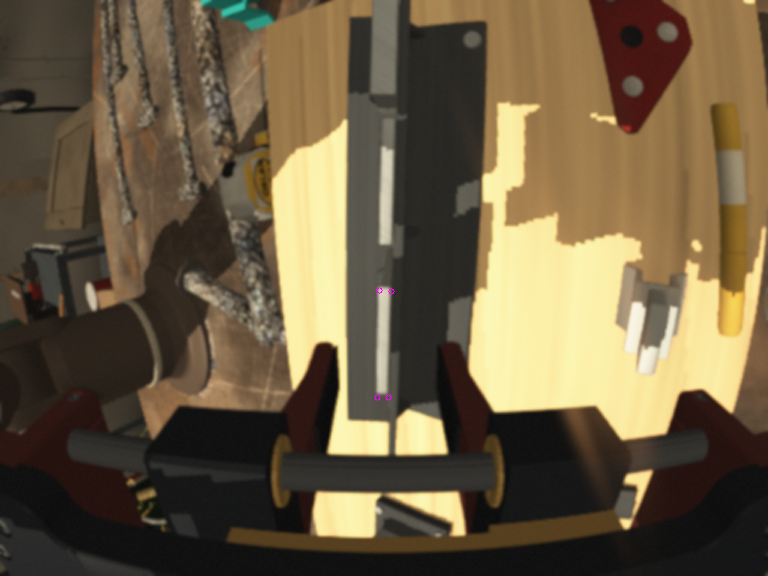

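Emit:
move_arm --rows '[0,1.4,-0.3,0,0.4,-0.5,0,1.4,-0.3,0,0.5,-0.5,-0.1,1.4,-0.2,0,0.4,-0.6,-0.1,1.4,-0.2,0,0.4,-0.5]'

```text
time_s: 14.6
eef_pos: [0.5281, 0.134, 0.1653]
tool_rot: [-1.504, 0.468, 0.321]
ft_force: [0.2, -0.3, 0.0]
opening: 0.0398
```

Run:
```python
from h import *
st()
plan(grasp(3,off=.001)+.001*wS,MS,n=3)
```

```text
t 14.6 p [0.5281 0.134  0.1653] x [ 0.871 -0.083 -0.485] y [-0.482  0.051 -0.875] F [ 0.2 -0.3  0. ] op 0.0398 q [-0.57  0.7   0.55  1.49 -0.41  1.57 -0.02]
N 3 left [-0.0003 -0.     -0.0003]
[0.1, 0.8, 0.1, -0.2, -0.1, 0.3, 0.1, 0.8, 0.1, -0.2, -0.1, 0.4, 0.1, 0.7, 0.2, -0.1, -0.2, 0.3]
```

Emit:
move_arm --rows '[0.1,0.8,0.1,-0.2,-0.1,0.3,0.1,0.8,0.1,-0.2,-0.1,0.4,0.1,0.7,0.1,-0.1,-0.2,0.3,0,0,0,0,0,0]'

```text
time_s: 15.0
eef_pos: [0.5179, 0.1383, 0.1478]
tool_rot: [-1.502, 0.469, 0.337]
ft_force: [-0.1, 0.6, -0.1]
opening: 0.0399
```

Run:
```python
from h import *
st()
plan(grasp(3,off=.001)+.001*wS,MS,n=1,dec=2)
c=read_camera("wrist");save(c,"w13.png",None,1.5)
```

```text
t 15.0 p [0.5179 0.1383 0.1478] x [ 0.866 -0.073 -0.494] y [-0.492  0.05  -0.869] F [-0.1  0.6 -0.1] op 0.0399 q [-0.58  0.71  0.54  1.52 -0.42  1.54 -0.01]
N 1 left [ 0.     -0.     -0.0001]
[0.35, 0.3, 0.07, -0.38, 0.16, 0.39]
```

View pics/w13.png

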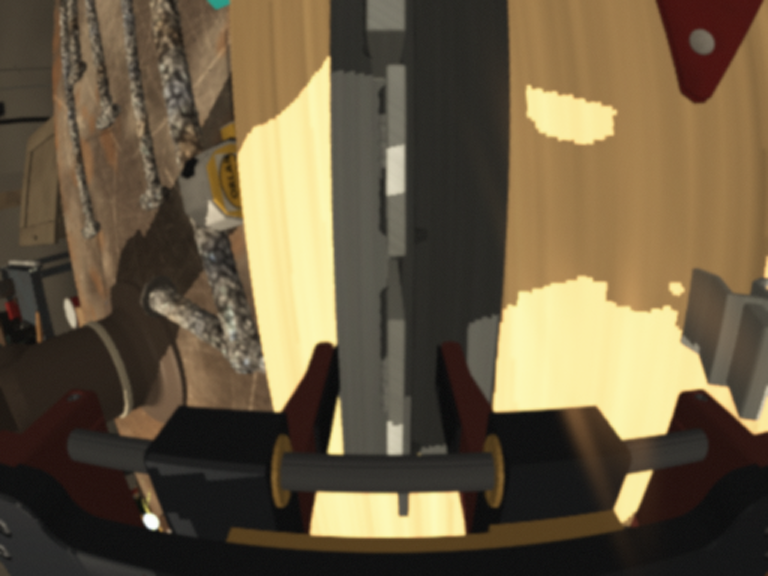

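Emit:
move_arm --rows '[0.4,0.3,0.1,-0.4,0.2,0.4,0,0,0,0,0,0]'

```text
time_s: 15.25
eef_pos: [0.5213, 0.139, 0.1438]
tool_rot: [-1.509, 0.475, 0.341]
ft_force: [-0.2, -1.0, -0.6]
opening: 0.0397
```

Emit:
move_arm --rows '[0,0,0,0,0,0,0,0,0,0,0,0,0,0,0,0,0,0,0,0,0,0,0,0,0,0,0,0,0,0,0,0,0,0,0,0]' --gripper 0 --grip_force 35

```text
time_s: 15.85
eef_pos: [0.5194, 0.139, 0.1448]
tool_rot: [-1.508, 0.48, 0.346]
ft_force: [-0.1, -1.2, -0.7]
opening: 0.0057
```

Run:
```python
from h import *
st()
s=bot.state(); d=s["eef_pos"]-origin(3)
print("tip h",d@pzS,"w",d@wS,"n",d@nS)
```

```text
t 15.85 p [0.5194 0.139  0.1448] x [ 0.86  -0.076 -0.504] y [-0.503  0.043 -0.863] F [-0.1 -1.2 -0.7] op 0.0057 q [-0.58  0.72  0.54  1.51 -0.42  1.55 -0.02]
tip h 0.06107779300570551 w 0.0011385387900182606 n 0.0037890603989902683
```

Emit:
move_arm --rows '[0,-1,0,0,0,0,0,-2,0,0,0,0,0,-2.5,0,0,0,0,0,-2.5,0,0,0,0,0,-2,0,0,0,0]'

```text
time_s: 16.35
eef_pos: [0.5715, 0.1346, 0.2325]
tool_rot: [-1.51, 0.481, 0.346]
ft_force: [0.9, -0.2, -3.0]
opening: 0.0057
```

Run:
```python
from h import *
st()
plan([.50,.06,.30],vert(-15))
```

```text
t 16.35 p [0.5715 0.1346 0.2325] x [ 0.86  -0.077 -0.505] y [-0.503  0.041 -0.863] F [ 0.9 -0.2 -3. ] op 0.0057 q [-0.53  0.73  0.56  1.27 -0.41  1.77 -0.05]
N 4 left [ 0.0003 -0.0002 -0.0002]
[-2.2, -0.6, -2, 0.7, 2.4, -7.6, -2.1, -1, -2.1, 0.7, 2.4, -7.5, -1.8, -1.2, -2.2, 0.7, 2.4, -7.6, -1.6, -1.5, -2.2, 0.7, 2.5, -7.5]
```

Emit:
move_arm --rows '[-2.2,-0.6,-2,0.7,2.4,-7.6,-2.1,-1,-2.1,0.7,2.4,-7.5,-1.8,-1.2,-2.2,0.7,2.4,-7.6,-1.6,-1.5,-2.2,0.7,2.5,-7.5]'

```text
time_s: 16.75
eef_pos: [0.508, 0.0601, 0.2886]
tool_rot: [-1.58, 0.204, -0.21]
ft_force: [-0.2, 1.0, -0.5]
opening: 0.006
```

Run:
```python
from h import *
st()
plan([*slot(2),.28],MR)
```

```text
t 16.75 p [0.508  0.0601 0.2886] x [ 0.966 -0.26   0.006] y [ 0.001 -0.02  -1.   ] F [-0.2  1.  -0.5] op 0.006 q [-0.85  0.18  0.74  1.81 -0.11  1.2  -0.35]
N 11 left [-0.0003 -0.0003  0.    ]
[0.3, 0.1, -2.2, 0.1, 7.3, 0.1, 0.6, 0.1, -2.2, 0.1, 7.3, 0.1, 0.9, 0.1, -2.1, 0.1, 7.3, 0.1, 1.1, 0.1, -2, 0, 7.3, 0.1, 1.4, 0.1, -1.8, 0.1, 7.3, 0.1, 1.6, 0.1, -1.6, 0, 7.3, 0.1, 1.8, 0.1, -1.4, 0.1, 7.2, 0.1, 2, 0.1, -1.1, 0, 7.3, 0.1, 2.1, 0.1, -0.9, 0.1, 7.2, 0.1, 2.1, 0.1, -0.6, 0.1, 7.3, 0]
[2.2, 0.1, -0.3, 0, 7.2, 0.1]
```

Emit:
move_arm --rows '[0.3,0,-2.2,0.1,7.3,0.1,0.6,0,-2.2,0.1,7.3,0.1,0.9,0,-2.1,0.1,7.3,0.1,1.1,0,-2,0,7.3,0.1,1.4,0,-1.8,0.1,7.3,0.1,1.6,0.1,-1.6,0,7.3,0.1,1.8,0.1,-1.4,0.1,7.2,0.1,2,0.1,-1.1,0,7.3,0.1,2.1,0.1,-0.9,0.1,7.2,0.1,2.1,0.1,-0.6,0.1,7.3,0]'

```text
time_s: 17.75
eef_pos: [0.4733, -0.173, 0.2939]
tool_rot: [-1.173, 1.211, -1.214]
ft_force: [0.8, 1.0, -1.9]
opening: 0.0059
```

Run:
```python
from h import *
st()
plan([*slot(2),.27],MR)
```

```text
t 17.75 p [ 0.4733 -0.173   0.2939] x [-0.012 -1.    -0.019] y [ 0.023  0.019 -1.   ] F [ 0.8  1.  -1.9] op 0.0059 q [-0.63  0.19  1.07  1.84 -0.21  1.2  -1.08]
N 1 left [-0.0005  0.0003  0.0003]
[1.5, 2.4, 0.6, -1.2, 4.4, -1.2]
```

Emit:
move_arm --rows '[1.5,2,0.6,-1.2,4.4,-1.2,0,2.5,0,0,0,0,0,2.5,0,0,0,0,0,0,0,0,0,0]'

```text
time_s: 18.15
eef_pos: [0.4801, -0.1945, 0.2249]
tool_rot: [-1.155, 1.281, -1.291]
ft_force: [-0.5, -0.2, -2.6]
opening: 0.0059
```

Run:
```python
from h import *
st()
plan([*slot(2),.185],MR,dec=2)
```

```text
t 18.15 p [ 0.4801 -0.1945  0.2249] x [-0.106 -0.994  0.002] y [ 0.006 -0.003 -1.   ] F [-0.5 -0.2 -2.6] op 0.0059 q [-0.53  0.33  1.04  1.9  -0.32  1.08 -1.04]
N 1 left [-0.  0.  0.]
[-0.71, 3.99, -0.19, -0.33, -0.97, 0.13]
```

Emit:
move_arm --rows '[-0.6,2,-0.1,-0.3,-0.9,0.1,0,2,0,0,0,0,0,0,0,0,0,0]'

```text
time_s: 18.45
eef_pos: [0.4817, -0.1897, 0.1877]
tool_rot: [-1.163, 1.272, -1.278]
ft_force: [-0.1, 0.5, -2.7]
opening: 0.0054
```

Run:
```python
from h import *
st()
plan([*slot(2),.175],MR,n=1,dec=2)
c=read_camera("wrist");save(c,"w14.png",(200,120,340,230),5)
```

```text
t 18.45 p [ 0.4817 -0.1897  0.1877] x [-0.091 -0.996  0.001] y [ 0.004 -0.001 -1.   ] F [-0.1  0.5 -2.7] op 0.0054 q [-0.49  0.38  0.99  1.94 -0.38  1.01 -0.99]
N 1 left [-0.  0.  0.]
[-0.22, 1.27, -0.27, -0.23, -0.1, 0.05]
```

View pics/w14.png

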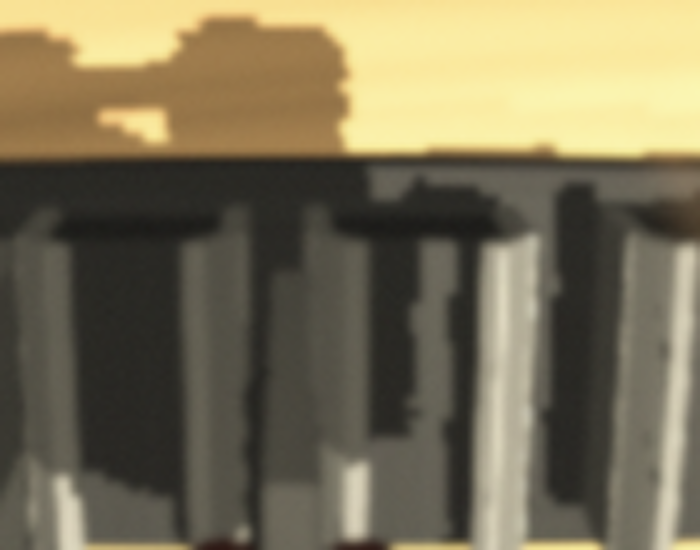

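Emit:
move_arm --rows '[-0.2,1.2,-0.2,-0.2,0,0,0,1,0,0,0,0,0,0,0,0,0,0]'

```text
time_s: 18.8
eef_pos: [0.4826, -0.1884, 0.1688]
tool_rot: [-1.161, 1.27, -1.28]
ft_force: [-0.7, 0.6, -3.0]
opening: 0.006
```

Run:
```python
from h import *
st()
plan([*slot(2),.145],MR,n=1,dec=2)
c=read_camera("wrist");save(c,"w15.png",(200,120,340,230),5)
```

```text
t 18.8 p [ 0.4826 -0.1884  0.1688] x [-0.09  -0.996  0.001] y [ 0.007 -0.001 -1.   ] F [-0.7  0.6 -3. ] op 0.006 q [-0.47  0.4   0.97  1.97 -0.41  0.97 -0.96]
N 1 left [-0. -0.  0.]
[-0.08, 2.38, -0.36, -0.4, -0.09, 0.04]
```

View pics/w15.png

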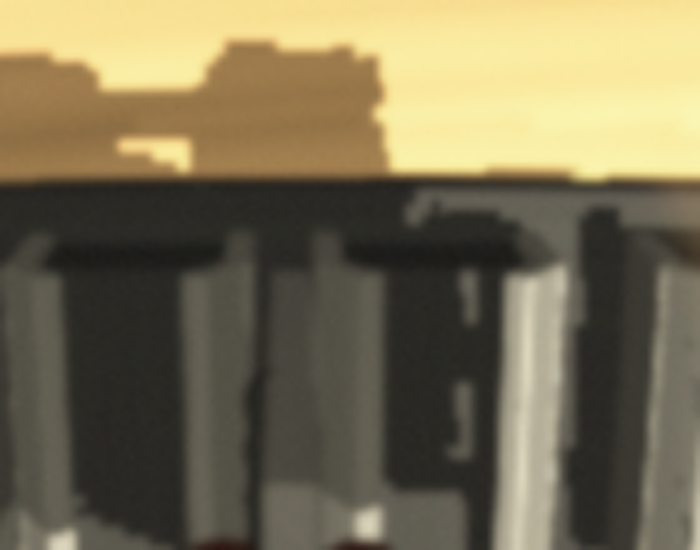

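Emit:
move_arm --rows '[0,1,-0.2,-0.3,0,0,0,1,-0.1,0,0,0,0,0,0,0,0,0]'

```text
time_s: 19.15
eef_pos: [0.48, -0.1884, 0.1483]
tool_rot: [-1.164, 1.273, -1.278]
ft_force: [-1.1, -0.7, -2.1]
opening: 0.0059
```

Run:
```python
from h import *
st()
plan([*slot(2),.136],MR,n=1,dec=2)
c=read_camera("wrist");save(c,"w16.png",(200,120,340,230),5)
```

```text
t 19.15 p [ 0.48   -0.1884  0.1483] x [-0.09  -0.996  0.001] y [ 0.003 -0.001 -1.   ] F [-1.1 -0.7 -2.1] op 0.0059 q [-0.45  0.43  0.95  1.99 -0.44  0.93 -0.94]
N 1 left [ 0. -0.  0.]
[-0.1, 1.23, -0.1, -0.16, -0.08, 0.04]
```

View pics/w16.png

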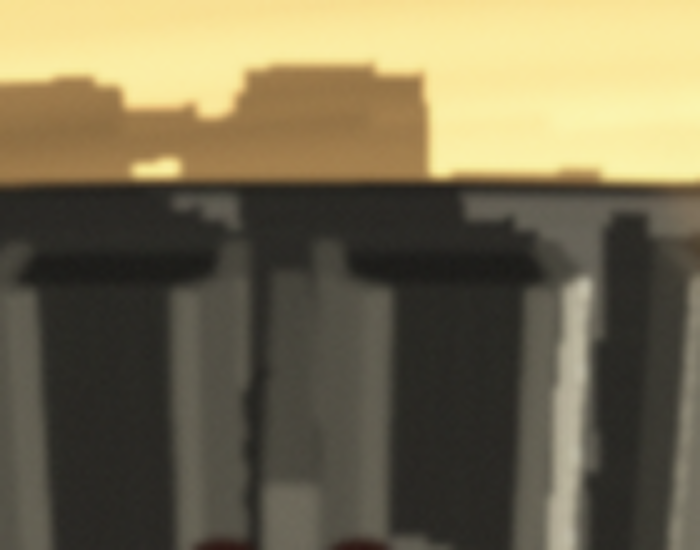

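Plate is between the slot 2 fins (about 250–315 px in the crop). Continue down.

Emit:
move_arm --rows '[-0.1,0.6,0,-0.1,0,0,0,0.6,0,0,0,0]'

```text
time_s: 19.4
eef_pos: [0.481, -0.1879, 0.1367]
tool_rot: [-1.164, 1.273, -1.278]
ft_force: [0.2, -0.2, -2.4]
opening: 0.0061
```

Emit:
move_arm --rows '[0,0.3,0,0,0,0]'

```text
time_s: 19.5
eef_pos: [0.481, -0.1878, 0.1333]
tool_rot: [-1.164, 1.273, -1.278]
ft_force: [-8.6, 3.0, 40.5]
opening: 0.0058
```

Contact at z 0.133, as expected (floor). Release.

Emit:
move_arm --rows '[0,0,0,0,0,0,0,0,0,0,0,0]'

```text
time_s: 19.7
eef_pos: [0.4811, -0.188, 0.1335]
tool_rot: [-1.163, 1.274, -1.277]
ft_force: [-1.4, 1.0, -0.5]
opening: 0.0056
```

Emit:
move_arm --rows '[0,0,0,0,0,0,0,0,0,0,0,0,0,0,0,0,0,0]' --gripper 32

```text
time_s: 20.0
eef_pos: [0.4818, -0.1884, 0.1338]
tool_rot: [-1.163, 1.272, -1.279]
ft_force: [0.3, -0.2, 0.3]
opening: 0.0258
```

Emit:
move_arm --rows '[0,-2,0,0,0,0,0,-3,0,0,0,0,0,-4,0,0,0,0,0,-4,0,0,0,0,0,0,0,0,0,0]'

```text
time_s: 20.5
eef_pos: [0.4808, -0.1888, 0.2675]
tool_rot: [-1.165, 1.275, -1.28]
ft_force: [0.1, -0.3, 0.2]
opening: 0.0281
```

Run:
```python
from h import *
st()
c=read_camera("wrist");save(c,"w17.png",None,1.5)
plan([.46,.20,.30],vert(-5))
```

```text
t 20.5 p [ 0.4808 -0.1888  0.2675] x [-0.092 -0.996  0.003] y [ 0.001 -0.003 -1.   ] F [ 0.1 -0.3  0.2] op 0.0281 q [-0.58  0.28  1.08  1.84 -0.27  1.17 -1.08]
N 12 left [ 0.0001 -0.0001  0.0003]
[-3.2, -0.3, -0.5, 0, -7.5, 0, -3.2, -0.3, 0, 0, -7.5, 0, -3.2, -0.3, 0.4, 0, -7.5, 0, -3.1, -0.3, 0.8, 0, -7.5, 0, -3, -0.3, 1.2, 0, -7.5, 0, -2.8, -0.3, 1.6, 0, -7.5, 0, -2.6, -0.3, 1.9, 0, -7.5, 0, -2.3, -0.3, 2.3, 0, -7.6, 0, -2, -0.3, 2.6, 0, -7.5, 0, -1.7, -0.3, 2.8, 0, -7.6, 0]
[-1.3, -0.3, 3, 0.1, -7.5, 0, -0.9, -0.2, 3.1, 0, -7.6, 0]
```

View pics/w17.png

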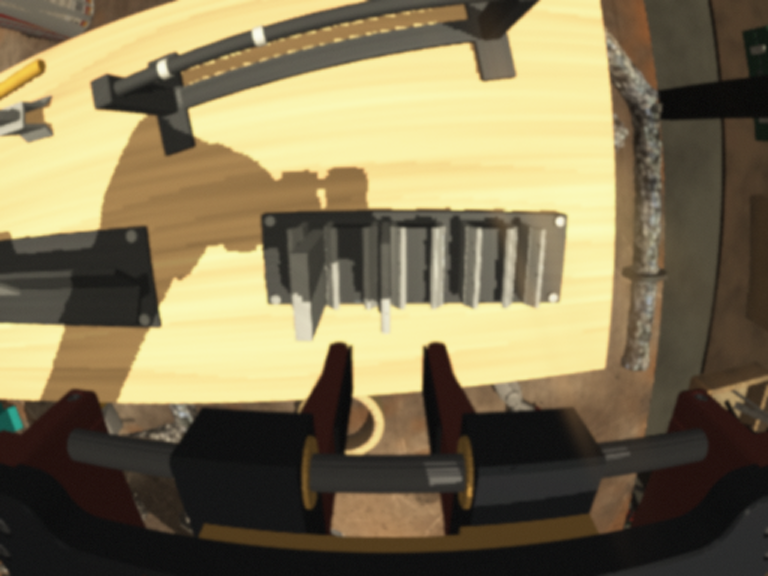

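Plate 3 stands in slot 2 (385,290), plate 4 in slot 1 (303,290). Next plate 2 (thin) → slot 4.

Emit:
move_arm --rows '[-3.2,-0.3,-0.5,0,-7.5,0,-3.2,-0.3,0,0,-7.5,0,-3.2,-0.3,0.4,0,-7.5,0,-3.1,-0.3,0.8,0,-7.5,0,-3,-0.3,1.2,0,-7.5,0,-2.8,-0.3,1.6,0,-7.5,0,-2.6,-0.3,1.9,0,-7.5,0,-2.3,-0.3,2.3,0,-7.6,0,-2,-0.3,2.6,0,-7.5,0,-1.7,-0.3,2.8,0,-7.6,0]' --gripper 45

```text
time_s: 21.55
eef_pos: [0.4512, 0.144, 0.2851]
tool_rot: [-1.564, 0.248, -0.231]
ft_force: [0.5, 0.6, -0.1]
opening: 0.0397
```

Run:
```python
from h import *
st()
plan(grasp(2,off=.10),MS)
```

```text
t 21.55 p [0.4512 0.144  0.2851] x [ 0.954 -0.301 -0.009] y [-0.011 -0.005 -1.   ] F [ 0.5  0.6 -0.1] op 0.0397 q [-1.06  0.1   0.71  1.89 -0.07  1.19 -0.63]
N 4 left [ 0.      0.0004 -0.0003]
[2.5, 1.4, 2.6, -0.7, -3.1, 7.3, 2.7, 1, 2.5, -0.7, -3.1, 7.3, 3, 0.6, 2.3, -0.7, -3, 7.3, 3.1, 0.1, 2.2, -0.8, -3.1, 7.4]
```

Emit:
move_arm --rows '[2.5,1.2,2.6,-0.7,-3.1,7.3,2.7,1,2.5,-0.7,-3.1,7.3,3,0.6,2.3,-0.7,-3,7.3,3.1,0.1,2.2,-0.8,-3.1,7.4,0,0,0,0,0,0]'

```text
time_s: 22.05
eef_pos: [0.5677, 0.2266, 0.2159]
tool_rot: [-1.503, 0.472, 0.383]
ft_force: [-1.0, 1.1, -5.6]
opening: 0.0396
```

Run:
```python
from h import *
st()
plan(grasp(2,off=.02)+.001*wS,MS,n=5)
c=read_camera("wrist"); o=origin(2)
pts=[o+a*wS+.09*pzS+b*nS for a in (-.03,.03) for b in (0,.006)]
save(c,"w18.png",None,1.5,proj(c,np.array(pts),True))
```

```text
t 22.05 p [0.5677 0.2266 0.2159] x [ 0.852 -0.047 -0.521] y [-0.52   0.039 -0.853] F [-1.   1.1 -5.6] op 0.0396 q [-0.65  0.8   0.6   1.22 -0.51  1.79 -0.11]
N 5 left [0.0001 0.0002 0.0001]
[0.1, 1.3, -0.2, 0.1, 0.3, -0.3, 0, 1.3, -0.2, 0.1, 0.3, -0.3, 0, 1.3, -0.2, 0.1, 0.3, -0.3, 0.1, 1.2, -0.2, 0, 0.3, -0.3, 0, 1.3, -0.3, 0.1, 0.4, -0.2]
```

View pics/w18.png

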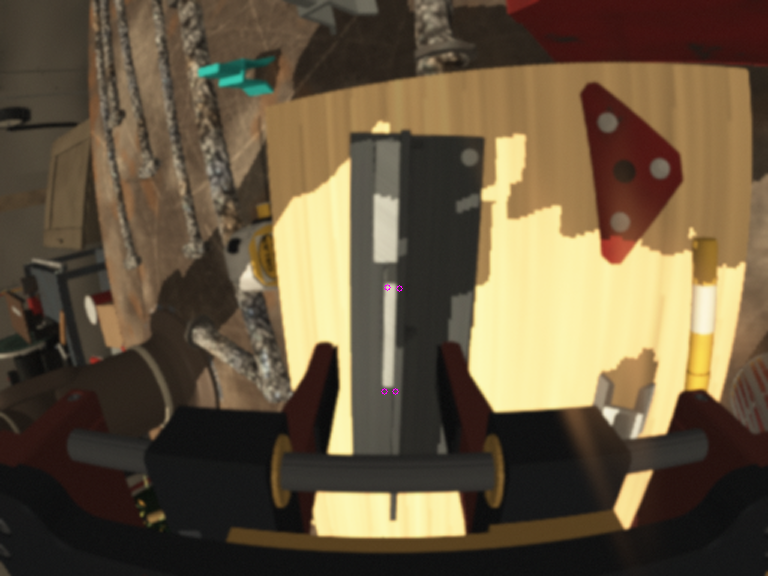

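Emit:
move_arm --rows '[0.1,1.3,-0.2,0.1,0.3,-0.3,0,1.3,-0.2,0.1,0.3,-0.3,0,1.3,-0.2,0.1,0.3,-0.3,0.1,1.2,-0.2,0,0.3,-0.3,0,1.3,-0.2,0.1,0.4,-0.2]'

```text
time_s: 22.6
eef_pos: [0.5335, 0.2147, 0.1661]
tool_rot: [-1.5, 0.471, 0.321]
ft_force: [-0.4, 0.4, -0.1]
opening: 0.0395
```

Run:
```python
from h import *
st()
plan(grasp(2,off=.001)+.001*wS,MS,n=3)
```

```text
t 22.6 p [0.5335 0.2147 0.1661] x [ 0.87  -0.083 -0.486] y [-0.483  0.056 -0.874] F [-0.4  0.4 -0.1] op 0.0395 q [-0.69  0.75  0.61  1.43 -0.51  1.61 -0.09]
N 3 left [-0.0004 -0.0002 -0.0001]
[0.2, 0.8, 0.1, -0.3, -0.1, 0.3, 0.1, 0.8, 0.1, -0.2, -0.2, 0.3, 0.2, 0.7, 0.2, -0.3, -0.1, 0.3]
```

Emit:
move_arm --rows '[0.3,0.8,0.1,-0.3,-0.1,0.3,0.2,0.8,0,-0.3,-0.2,0.4,0.2,0.7,0.1,-0.3,-0.1,0.4,0,0,0,0,0,0]'

```text
time_s: 23.0
eef_pos: [0.5265, 0.2178, 0.1467]
tool_rot: [-1.504, 0.473, 0.342]
ft_force: [0.3, 0.5, 0.4]
opening: 0.0398
```

Run:
```python
from h import *
st()
plan(grasp(2,off=.001)+.001*wS,MS,n=1,dec=2)
c=read_camera("wrist");save(c,"w19.png",None,1.5)
```

```text
t 23.0 p [0.5265 0.2178 0.1467] x [ 0.864 -0.073 -0.499] y [-0.497  0.048 -0.867] F [0.3 0.5 0.4] op 0.0398 q [-0.69  0.77  0.6   1.44 -0.51  1.59 -0.08]
N 1 left [0. 0. 0.]
[0.15, 0.29, 0.14, -0.23, 0.16, 0.07]
```

View pics/w19.png

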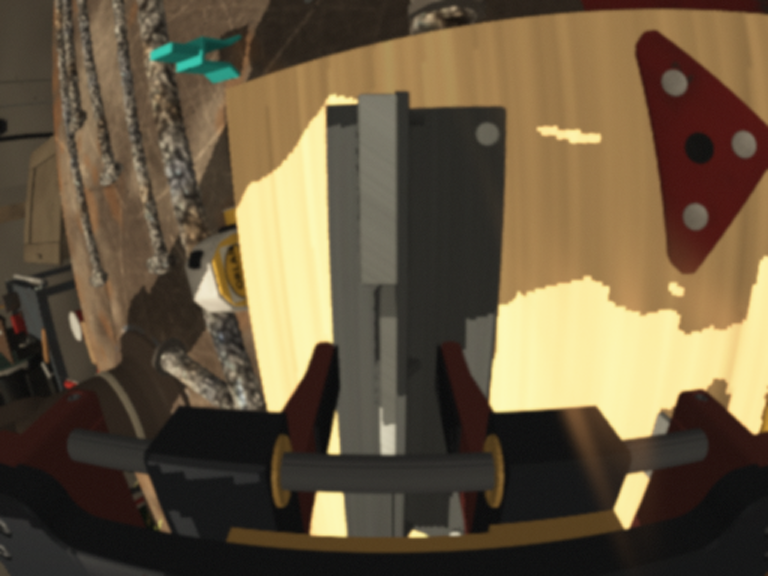

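Emit:
move_arm --rows '[0.2,0.4,0.1,-0.2,0.2,0.1,0,0,0,0,0,0]'

```text
time_s: 23.25
eef_pos: [0.5274, 0.2187, 0.1427]
tool_rot: [-1.508, 0.476, 0.34]
ft_force: [0.2, 0.1, -0.3]
opening: 0.0396
```

Emit:
move_arm --rows '[0,0,0,0,0,0,0,0,0,0,0,0,0,0,0,0,0,0,0,0,0,0,0,0,0,0,0,0,0,0,0,0,0,0,0,0]' --gripper 0 --grip_force 35

```text
time_s: 23.85
eef_pos: [0.5253, 0.2188, 0.1441]
tool_rot: [-1.507, 0.48, 0.345]
ft_force: [-1.3, -0.6, -1.4]
opening: 0.0061
```

Run:
```python
from h import *
st()
s=bot.state(); d=s["eef_pos"]-origin(2)
print("tip h",d@pzS,"w",d@wS,"n",d@nS)
```

```text
t 23.85 p [0.5253 0.2188 0.1441] x [ 0.86  -0.076 -0.504] y [-0.502  0.044 -0.863] F [-1.3 -0.6 -1.4] op 0.0061 q [-0.7   0.77  0.59  1.44 -0.51  1.59 -0.08]
tip h 0.059947233651030725 w 0.000392459099251797 n 0.00435473570779743
```

Emit:
move_arm --rows '[0,-1,0,0,0,0,0,-2,0,0,0,0,0,-2.5,0,0,0,0,0,-2.5,0,0,0,0,0,-2,0,0,0,0]'

```text
time_s: 24.35
eef_pos: [0.5773, 0.2142, 0.2316]
tool_rot: [-1.51, 0.481, 0.345]
ft_force: [-0.2, -0.1, -1.2]
opening: 0.0056
```

Run:
```python
from h import *
st()
plan([.49,.10,.30],vert(-20))
```

```text
t 24.35 p [0.5773 0.2142 0.2316] x [ 0.86  -0.078 -0.505] y [-0.503  0.042 -0.863] F [-0.2 -0.1 -1.2] op 0.0056 q [-0.63  0.78  0.6   1.2  -0.5   1.81 -0.13]
N 5 left [-0.0001 -0.0004 -0.0002]
[-2, -0.4, -2.4, 0.8, 2.9, -6, -1.8, -0.6, -2.5, 0.8, 2.9, -6, -1.6, -0.9, -2.6, 0.8, 2.9, -6, -1.4, -1, -2.7, 0.9, 2.9, -6.1, -1.2, -1.3, -2.7, 0.8, 3, -6]
```

Emit:
move_arm --rows '[-2,-0.4,-2.4,0.8,2.9,-6,-1.8,-0.6,-2.5,0.8,2.9,-6,-1.6,-0.9,-2.6,0.8,2.9,-6,-1.4,-1,-2.7,0.9,2.9,-6.1,-1.2,-1.3,-2.7,0.8,3,-6]'

```text
time_s: 24.85
eef_pos: [0.4976, 0.0982, 0.2932]
tool_rot: [-1.565, 0.267, -0.292]
ft_force: [-0.4, 0.0, -0.1]
opening: 0.0059
```

Run:
```python
from h import *
st()
plan([*slot(4),.29],MR)
```

```text
t 24.85 p [0.4976 0.0982 0.2932] x [ 0.937 -0.348  0.017] y [ 0.013 -0.015 -1.   ] F [-0.4  0.  -0.1] op 0.0059 q [-1.05  0.17  0.87  1.83 -0.12  1.2  -0.5 ]
N 10 left [-0.0001  0.0004  0.0001]
[1.1, 0.1, -3.8, 0, 7.5, 0.1, 1.6, 0.1, -3.6, 0, 7.5, 0.1, 2, 0.1, -3.4, 0, 7.5, 0.1, 2.5, 0.1, -3.1, 0, 7.5, 0.1, 2.8, 0.1, -2.7, 0, 7.5, 0.1, 3.2, 0, -2.3, 0, 7.4, 0.1, 3.5, 0.1, -1.9, -0.1, 7.5, 0.1, 3.7, 0, -1.4, 0, 7.4, 0.1, 3.8, 0, -1, -0.1, 7.5, 0.2, 3.9, 0.1, -0.4, 0, 7.4, 0.1]
```

Emit:
move_arm --rows '[1.1,0,-3.8,0,7.5,0.1,1.6,0,-3.6,0,7.5,0.1,2,0,-3.4,0,7.5,0.1,2.5,0,-3.1,0,7.5,0.1,2.8,0,-2.7,0,7.5,0.1,3.2,0,-2.3,0,7.4,0.1,3.5,0.1,-1.9,0,7.5,0.1,3.7,0,-1.4,0,7.4,0.1,3.8,0,-1,0,7.5,0.1,3.9,0.1,-0.4,0,7.4,0.1]'

```text
time_s: 25.85
eef_pos: [0.4618, -0.3043, 0.299]
tool_rot: [-1.113, 1.292, -1.298]
ft_force: [1.4, 0.7, -3.1]
opening: 0.0059
```

Run:
```python
from h import *
st()
plan([*slot(4),.25],MR)
```

```text
t 25.85 p [ 0.4618 -0.3043  0.299 ] x [-0.126 -0.992 -0.022] y [ 0.026  0.019 -0.999] F [ 1.4  0.7 -3.1] op 0.0059 q [-0.37  0.39  1.2   1.72 -0.41  1.29 -0.77]
N 2 left [-0.0002  0.0004 -0.0003]
[-0.5, 2.5, 0.3, -0.7, -1.1, -0.6, -0.4, 2.4, 0.3, -0.7, -1, -0.6]
```

Emit:
move_arm --rows '[-0.4,2.5,0.3,-0.7,-1.1,-0.6,-0.4,2.5,0.3,-0.7,-1,-0.6,0,2.5,0,0,0,0,0,0,0,0,0,0]'

```text
time_s: 26.25
eef_pos: [0.4667, -0.3081, 0.2248]
tool_rot: [-1.159, 1.285, -1.295]
ft_force: [-0.6, -0.5, -2.7]
opening: 0.006
```

Run:
```python
from h import *
st()
plan([*slot(4),.185],MR,dec=2,n=2)
```

```text
t 26.25 p [ 0.4667 -0.3081  0.2248] x [-0.109 -0.994  0.006] y [ 0.001 -0.007 -1.   ] F [-0.6 -0.5 -2.7] op 0.006 q [-0.31  0.48  1.13  1.81 -0.47  1.15 -0.71]
N 2 left [0. 0. 0.]
[-0.69, 1.99, 0.07, -0.05, -0.59, 0.19, -0.67, 1.99, 0.07, -0.04, -0.6, 0.18]
```

Emit:
move_arm --rows '[-0.6,2,0.1,0,-0.6,0.2,-0.5,2,0.1,0,-0.6,0.2,0,0,0,0,0,0]'

```text
time_s: 26.55
eef_pos: [0.4714, -0.2993, 0.1878]
tool_rot: [-1.163, 1.27, -1.278]
ft_force: [-0.6, 0.4, -2.1]
opening: 0.0057
```

Run:
```python
from h import *
st()
plan([*slot(4),.175],MR,n=1,dec=2)
c=read_camera("wrist");save(c,"w20.png",(200,120,340,230),5)
```

```text
t 26.55 p [ 0.4714 -0.2993  0.1878] x [-0.089 -0.996  0.001] y [ 0.005 -0.001 -1.   ] F [-0.6  0.4 -2.1] op 0.0057 q [-0.29  0.51  1.08  1.85 -0.52  1.08 -0.67]
N 1 left [ 0.  0. -0.]
[-0.42, 1.27, -0.23, -0.3, -0.02, 0.05]
```

View pics/w20.png

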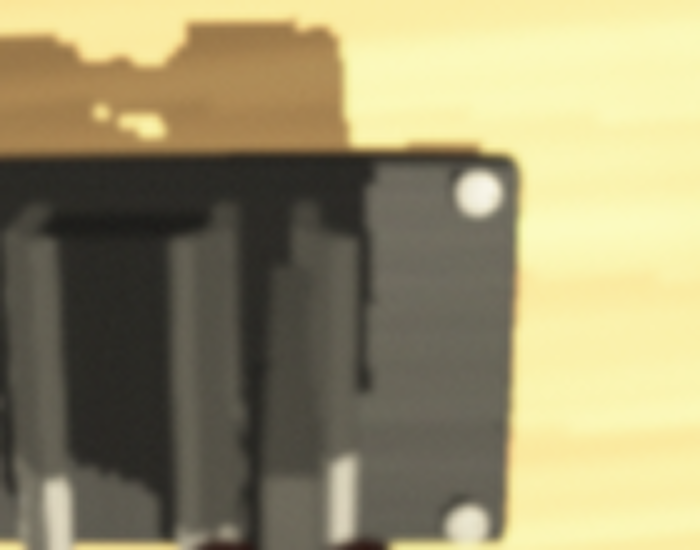

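Emit:
move_arm --rows '[-0.4,1,-0.2,-0.3,0,0,0,0.8,0,0,0,0,0,0,0,0,0,0]'

```text
time_s: 26.9
eef_pos: [0.4716, -0.2974, 0.1736]
tool_rot: [-1.163, 1.27, -1.281]
ft_force: [0.6, 0.1, -2.8]
opening: 0.0058
```

Run:
```python
from h import *
st()
plan([*slot(4),.145],MR,n=1,dec=2)
c=read_camera("wrist");save(c,"w21.png",(200,120,340,230),5)
```

```text
t 26.9 p [ 0.4716 -0.2974  0.1736] x [-0.091 -0.996  0.004] y [ 0.006 -0.004 -1.   ] F [ 0.6  0.1 -2.8] op 0.0058 q [-0.29  0.53  1.07  1.87 -0.53  1.05 -0.67]
N 1 left [-0. -0. -0.]
[-0.25, 2.86, -0.24, -0.35, -0.1, 0.21]
```

View pics/w21.png

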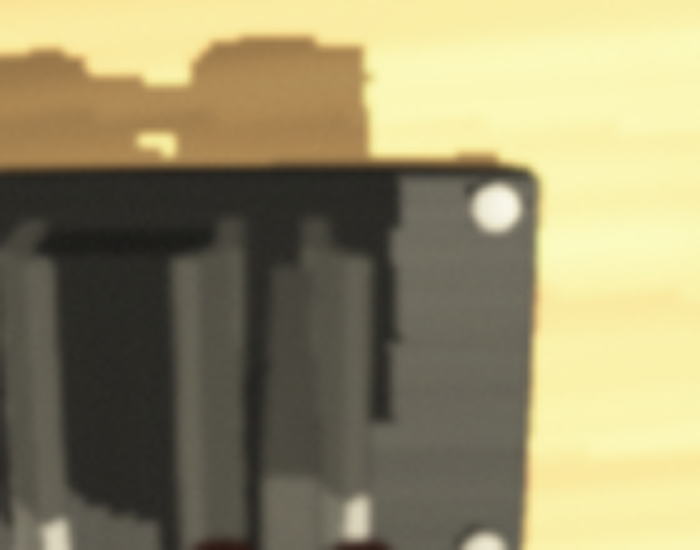

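Emit:
move_arm --rows '[-0.4,0,-0.1,-0.3,0,0.2,0,0.5,0,0,0,0,0,0,0,0,0,0]'

```text
time_s: 27.25
eef_pos: [0.4714, -0.2935, 0.1695]
tool_rot: [-1.164, 1.274, -1.277]
ft_force: [0.5, 0.1, -2.7]
opening: 0.0058
```

Run:
```python
from h import *
st()
plan([*slot(4),.145],MR,n=1,dec=2)
c=read_camera("wrist");save(c,"w22.png",(200,120,340,230),5)
```

```text
t 27.25 p [ 0.4714 -0.2935  0.1695] x [-0.091 -0.996  0.   ] y [ 0.002 -0.    -1.   ] F [ 0.5  0.1 -2.7] op 0.0058 q [-0.29  0.53  1.06  1.88 -0.54  1.05 -0.67]
N 1 left [-0.  0.  0.]
[0.15, 2.45, -0.17, -0.1, -0.12, 0.01]
```

View pics/w22.png

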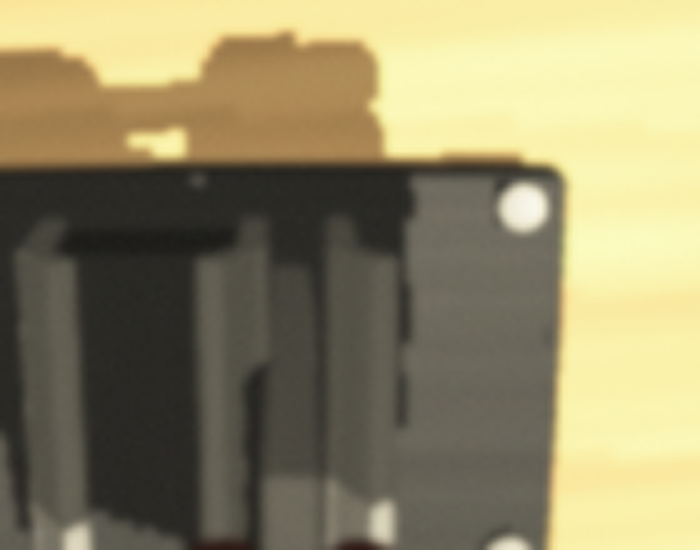

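Emit:
move_arm --rows '[0.2,0.8,-0.1,-0.1,0,0,0,0.8,0,0,0,0,0,0,0,0,0,0]'

```text
time_s: 27.6
eef_pos: [0.4703, -0.2958, 0.1524]
tool_rot: [-1.165, 1.276, -1.276]
ft_force: [-1.0, 0.7, -2.0]
opening: 0.0057
```

Run:
```python
from h import *
st()
plan([*slot(4),.135],MR,n=1,dec=2)
c=read_camera("wrist");save(c,"w23.png",(200,120,340,230),5)
```

```text
t 27.6 p [ 0.4703 -0.2958  0.1524] x [-0.091 -0.996  0.   ] y [ 0. -0. -1.] F [-1.   0.7 -2. ] op 0.0057 q [-0.27  0.55  1.04  1.89 -0.56  1.02 -0.65]
N 1 left [-0. -0.  0.]
[-0.09, 1.74, -0.07, -0.02, -0.12, 0.03]
```

View pics/w23.png

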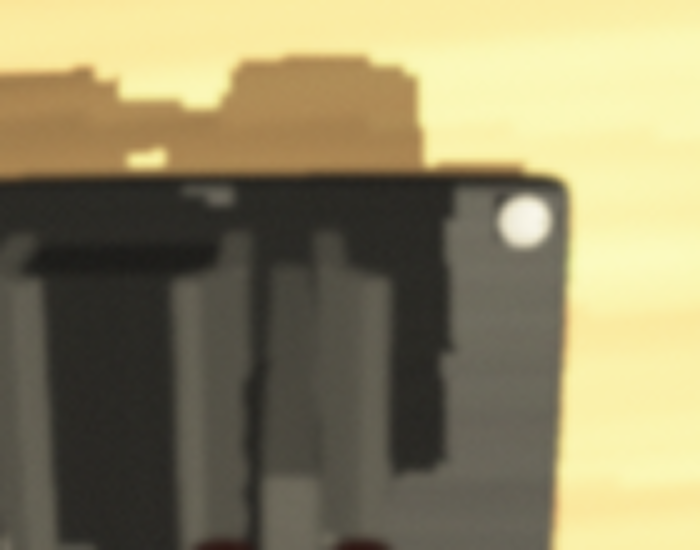

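In slot 4 (walls at 252–315, plate 270–312). Down to contact (expected z ≈ 0.132).

Emit:
move_arm --rows '[-0.1,0.8,0,0,-0.1,0,0,0.6,0,0,0,0]'

```text
time_s: 27.85
eef_pos: [0.4708, -0.2954, 0.1385]
tool_rot: [-1.165, 1.273, -1.277]
ft_force: [0.4, -0.0, -2.0]
opening: 0.0056
```

Emit:
move_arm --rows '[0,0.4,0,0,0,0]'

```text
time_s: 27.95
eef_pos: [0.4707, -0.2953, 0.1338]
tool_rot: [-1.165, 1.273, -1.276]
ft_force: [0.3, 1.2, -2.8]
opening: 0.0058
```

Emit:
move_arm --rows '[0,0.3,0,0,0,0]'

```text
time_s: 28.05
eef_pos: [0.4709, -0.2958, 0.1324]
tool_rot: [-1.164, 1.273, -1.276]
ft_force: [-9.7, 8.6, 46.0]
opening: 0.0056
```

Emit:
move_arm --rows '[0,0,0,0,0,0,0,0,0,0,0,0]'

```text
time_s: 28.25
eef_pos: [0.4711, -0.2963, 0.1331]
tool_rot: [-1.163, 1.272, -1.277]
ft_force: [-0.2, -0.0, -1.8]
opening: 0.0059
```

Emit:
move_arm --rows '[0,0,0,0,0,0,0,0,0,0,0,0,0,0,0,0,0,0]' --gripper 32

```text
time_s: 28.55
eef_pos: [0.4715, -0.2966, 0.133]
tool_rot: [-1.163, 1.272, -1.278]
ft_force: [-0.6, -0.0, -0.5]
opening: 0.0261
```

Emit:
move_arm --rows '[0,-2,0,0,0,0,0,-3,0,0,0,0,0,-4,0,0,0,0,0,-4,0,0,0,0,0,0,0,0,0,0]'

```text
time_s: 29.05
eef_pos: [0.4702, -0.2964, 0.2662]
tool_rot: [-1.165, 1.275, -1.277]
ft_force: [-0.4, -0.3, -0.3]
opening: 0.0279
```

Run:
```python
from h import *
st()
c=read_camera("wrist");save(c,"w24.png",None,1.5)
plan([.44,.20,.30],vert(-5),n=13)
```

```text
t 29.05 p [ 0.4702 -0.2964  0.2662] x [-0.091 -0.996  0.001] y [ 0.    -0.001 -1.   ] F [-0.4 -0.3 -0.3] op 0.0279 q [-0.37  0.43  1.17  1.76 -0.42  1.23 -0.75]
N 13 left [-0.0004  0.0003 -0.0002]
[-3.8, -0.3, -0.6, 0, -6.9, 0, -3.8, -0.3, -0.1, 0, -6.9, 0, -3.8, -0.3, 0.3, 0, -6.9, 0, -3.7, -0.3, 0.8, 0, -6.9, 0, -3.6, -0.3, 1.2, 0, -7, 0, -3.4, -0.3, 1.7, 0, -6.9, 0, -3.2, -0.3, 2.1, 0, -7, 0, -2.9, -0.2, 2.5, 0, -6.9, 0, -2.6, -0.3, 2.8, 0, -7, 0, -2.3, -0.2, 3.1, 0, -6.9, 0]
[-1.9, -0.3, 3.3, 0, -7, 0, -1.4, -0.2, 3.5, 0, -6.9, -0.1, -1, -0.3, 3.7, 0, -7, 0]
```

View pics/w24.png

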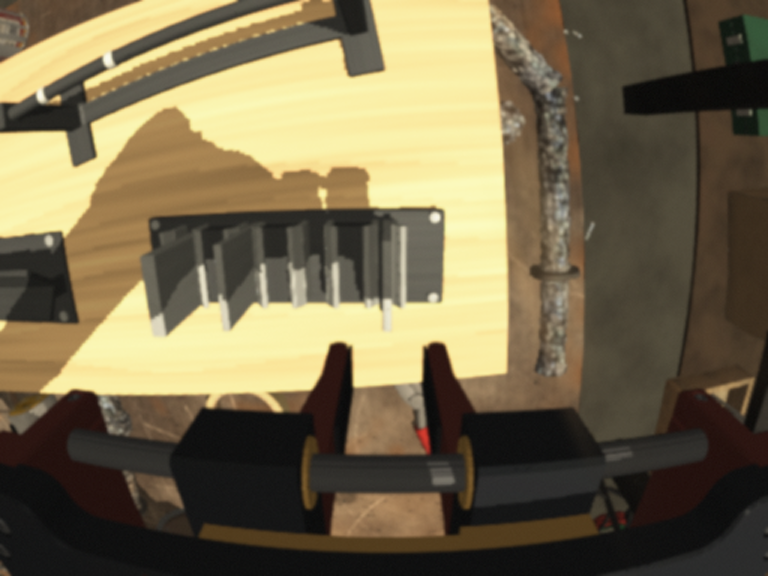

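Slot 4 filled (388,285). Now plate 1 (thick) for slot 3.

Emit:
move_arm --rows '[-3.8,-0.3,-0.6,0,-6.9,0,-3.8,-0.3,-0.1,0,-6.9,0,-3.8,-0.3,0.3,0,-6.9,0,-3.7,-0.3,0.8,0,-6.9,0,-3.6,-0.3,1.2,0,-7,0,-3.4,-0.3,1.7,0,-6.9,0,-3.2,-0.3,2.1,0,-7,0,-2.9,-0.2,2.5,0,-6.9,0,-2.6,-0.3,2.8,0,-7,0,-2.3,-0.2,3.1,0,-6.9,0]' --gripper 50

```text
time_s: 30.1
eef_pos: [0.4333, 0.0966, 0.282]
tool_rot: [-1.552, 0.332, -0.312]
ft_force: [1.3, -0.9, 0.3]
opening: 0.0441
```

Run:
```python
from h import *
st()
plan(grasp(1,off=.10),MS,n=7)
```

```text
t 30.1 p [0.4333 0.0966 0.282 ] x [ 0.917 -0.399 -0.011] y [-0.013 -0.002 -1.   ] F [ 1.3 -0.9  0.3] op 0.0441 q [-1.22  0.02  0.94  1.96 -0.02  1.18 -0.69]
N 7 left [-0.0005 -0.0003 -0.0002]
[0.9, 0.7, 3.3, -0.6, -2.6, 4.1, 1, 0.6, 3.3, -0.7, -2.6, 4.2, 1.2, 0.5, 3.2, -0.6, -2.6, 4.1, 1.4, 0.3, 3.1, -0.7, -2.6, 4.2, 1.6, 0.2, 3.1, -0.6, -2.6, 4.1, 1.7, 0.1, 3, -0.7, -2.6, 4.2, 1.9, -0.2, 3, -0.6, -2.6, 4.1]
```

Emit:
move_arm --rows '[0.9,0.6,3.3,-0.6,-2.6,4.1,1,0.5,3.3,-0.7,-2.6,4.2,1.2,0.4,3.2,-0.6,-2.6,4.1,1.4,0.3,3.1,-0.7,-2.6,4.2,1.6,0.2,3.1,-0.6,-2.6,4.1,1.7,0.1,3,-0.7,-2.6,4.2,1.9,-0.2,3,-0.6,-2.6,4.1,0,0,0,0,0,0]'

```text
time_s: 30.9
eef_pos: [0.5746, 0.3058, 0.2183]
tool_rot: [-1.487, 0.467, 0.398]
ft_force: [-0.5, -1.0, -1.1]
opening: 0.0441
```

Run:
```python
from h import *
st()
plan(grasp(1,off=.02)+.001*wS,MS,n=5)
c=read_camera("wrist"); o=origin(1)
pts=[o+a*wS+.09*pzS+b*nS for a in (-.03,.03) for b in (0,.012)]
save(c,"w25.png",None,1.5,proj(c,np.array(pts),True))
```

```text
t 30.9 p [0.5746 0.3058 0.2183] x [ 0.849 -0.031 -0.528] y [-0.526  0.05  -0.849] F [-0.5 -1.  -1.1] op 0.0441 q [-0.7   0.86  0.61  1.1  -0.6   1.85 -0.2 ]
N 5 left [ 0.0002 -0.0004 -0.0001]
[0, 1.3, -0.4, -0.1, 0.5, -0.4, 0, 1.3, -0.4, 0, 0.5, -0.4, 0, 1.3, -0.4, -0.1, 0.5, -0.4, 0, 1.3, -0.4, 0, 0.5, -0.3, 0, 1.4, -0.4, -0.1, 0.4, -0.4]
```

View pics/w25.png

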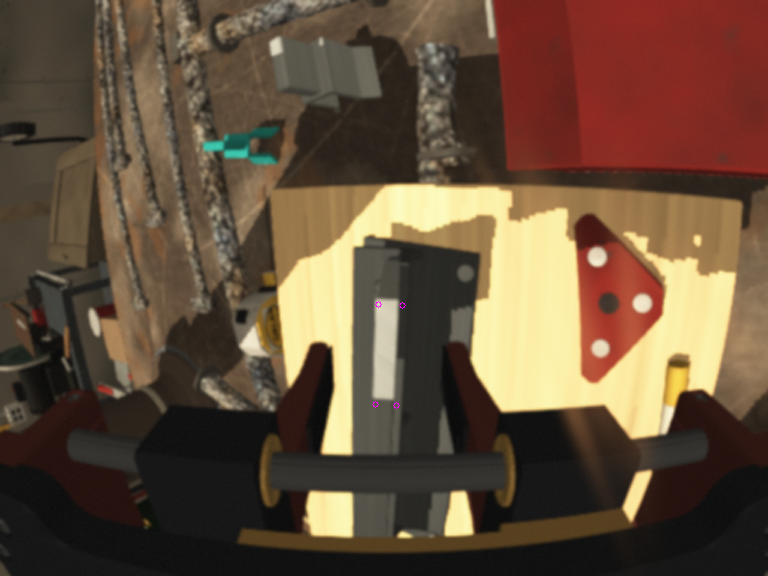

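Emit:
move_arm --rows '[0,1.3,-0.4,0,0.5,-0.4,0,1.3,-0.4,0,0.5,-0.4,0,1.3,-0.3,0,0.5,-0.4,0,1.3,-0.3,0,0.5,-0.3,0,1.4,-0.3,0,0.4,-0.4]'

```text
time_s: 31.45
eef_pos: [0.5336, 0.284, 0.1619]
tool_rot: [-1.503, 0.488, 0.335]
ft_force: [-0.0, -0.2, 0.5]
opening: 0.0439
```

Run:
```python
from h import *
st()
plan(grasp(1,off=.001)+.003*wS,MS,n=3)
```

```text
t 31.45 p [0.5336 0.284  0.1619] x [ 0.86  -0.086 -0.503] y [-0.501  0.05  -0.864] F [-0.  -0.2  0.5] op 0.0439 q [-0.77  0.81  0.63  1.34 -0.58  1.66 -0.17]
N 3 left [ 0.0002 -0.0001  0.0003]
[0.2, 0.6, 0.2, -0.1, -0.2, -0.1, 0.2, 0.5, 0.2, -0.1, -0.2, -0.1, 0.1, 0.6, 0.3, -0.2, -0.2, 0]
```

Emit:
move_arm --rows '[0.3,0.6,0.2,-0.1,-0.2,-0.1,0.2,0.6,0.2,-0.1,-0.2,-0.1,0.1,0.6,0.3,-0.2,-0.2,0,0,0,0,0,0,0]'

```text
time_s: 31.85
eef_pos: [0.5274, 0.2908, 0.1436]
tool_rot: [-1.507, 0.479, 0.343]
ft_force: [0.7, -0.0, -0.2]
opening: 0.0437
```

Run:
```python
from h import *
st()
plan(grasp(1,off=.001)+.003*wS,MS,n=1,dec=2)
c=read_camera("wrist");save(c,"w26.png",None,1.5)
```

```text
t 31.85 p [0.5274 0.2908 0.1436] x [ 0.861 -0.077 -0.502] y [-0.5    0.045 -0.865] F [ 0.7 -0.  -0.2] op 0.0437 q [-0.78  0.82  0.62  1.37 -0.59  1.63 -0.16]
N 1 left [-0. -0.  0.]
[0.18, -0.26, 0.08, -0.06, -0.07, -0.16]
```

View pics/w26.png

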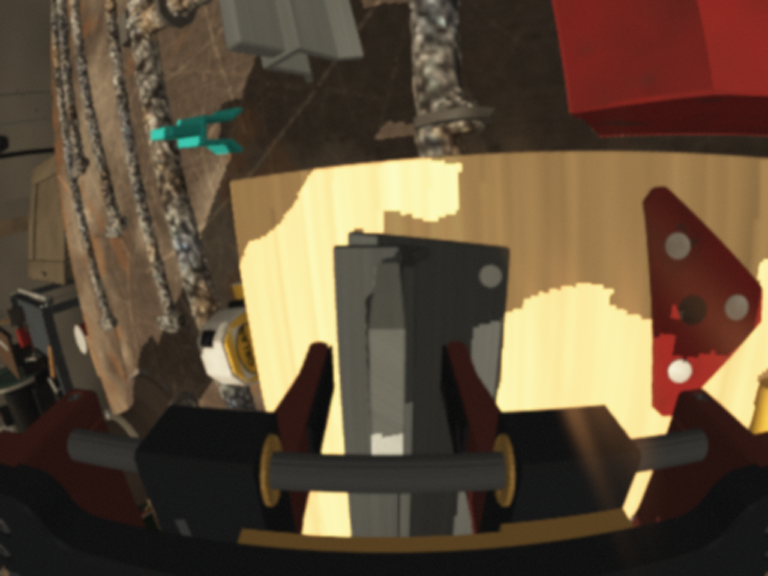

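Emit:
move_arm --rows '[0.1,-0.4,0.1,0,0,0,0,0,0,0,0,0]'

```text
time_s: 32.1
eef_pos: [0.5316, 0.2911, 0.1477]
tool_rot: [-1.507, 0.478, 0.342]
ft_force: [-0.3, -0.4, 0.0]
opening: 0.0437
```

Emit:
move_arm --rows '[0,0,0,0,0,0,0,0,0,0,0,0,0,0,0,0,0,0,0,0,0,0,0,0,0,0,0,0,0,0,0,0,0,0,0,0]' --gripper 0 --grip_force 40

```text
time_s: 32.7
eef_pos: [0.5307, 0.291, 0.149]
tool_rot: [-1.506, 0.48, 0.344]
ft_force: [0.8, -0.2, -0.1]
opening: 0.0122
```

Run:
```python
from h import *
st()
s=bot.state(); d=s["eef_pos"]-origin(1)
print("tip h",d@pzS,"w",d@wS,"n",d@nS)
```

```text
t 32.7 p [0.5307 0.291  0.149 ] x [ 0.86  -0.077 -0.504] y [-0.502  0.046 -0.864] F [ 0.8 -0.2 -0.1] op 0.0122 q [-0.78  0.82  0.62  1.35 -0.59  1.64 -0.16]
tip h 0.06377243324305544 w 0.0027010576181243974 n 0.007597106504593852
```

Emit:
move_arm --rows '[0,-1,0,0,0,0,0,-2,0,0,0,0,0,-2.5,0,0,0,0,0,-1.5,0,0,0,0]'

```text
time_s: 33.1
eef_pos: [0.5666, 0.2879, 0.2072]
tool_rot: [-1.51, 0.482, 0.345]
ft_force: [-0.7, 0.0, -5.5]
opening: 0.012
```

Run:
```python
from h import *
st()
plan([.51,.25,.28],vert(-10))
```

```text
t 33.1 p [0.5666 0.2879 0.2072] x [ 0.86  -0.078 -0.505] y [-0.503  0.042 -0.863] F [-0.7  0.  -5.5] op 0.012 q [-0.72  0.83  0.63  1.19 -0.57  1.79 -0.2 ]
N 4 left [ 0.0004  0.0001 -0.    ]
[-2.1, -0.9, -1.1, 0.4, 1.2, -7.6, -1.9, -1.2, -1.1, 0.4, 1.2, -7.6, -1.7, -1.4, -1.1, 0.4, 1.2, -7.5, -1.5, -1.6, -1.2, 0.3, 1.1, -7.6]
```

Emit:
move_arm --rows '[-2.1,-0.9,-1.1,0.4,1.2,-7.6,-1.9,-1.2,-1.1,0.4,1.2,-7.6,-1.7,-1.4,-1.1,0.4,1.2,-7.5,-1.5,-1.6,-1.2,0.3,1.1,-7.6]'

```text
time_s: 33.5
eef_pos: [0.5174, 0.2456, 0.2659]
tool_rot: [-1.588, 0.137, -0.151]
ft_force: [0.1, 0.5, -1.9]
opening: 0.0118
```

Run:
```python
from h import *
st()
plan([*slot(3),.30],MR,n=14)
```

```text
t 33.5 p [0.5174 0.2456 0.2659] x [ 0.983 -0.182  0.011] y [ 0.007 -0.023 -1.   ] F [ 0.1  0.5 -1.9] op 0.0118 q [-1.19  0.37  0.86  1.71 -0.27  1.2  -0.44]
N 14 left [ 0.0002  0.0001 -0.0003]
[0.3, -0.2, -3.5, 0, 6, 0.1, 0.7, -0.2, -3.4, 0, 6, 0.1, 1, -0.2, -3.3, 0, 6.1, 0.1, 1.4, -0.2, -3.2, 0, 6, 0.1, 1.7, -0.2, -3, 0, 6.1, 0.1, 2, -0.2, -2.8, 0.1, 6, 0.1, 2.3, -0.2, -2.6, 0, 6.1, 0.1, 2.6, -0.2, -2.4, 0, 6, 0.1, 2.8, -0.2, -2.1, 0.1, 6.1, 0.1, 3.1, -0.2, -1.7, 0, 6, 0.1]
[3.2, -0.2, -1.4, 0.1, 6.1, 0.1, 3.3, -0.2, -1.1, 0, 6, 0.1, 3.5, -0.1, -0.7, 0, 6.1, 0.2, 3.5, -0.2, -0.4, 0.1, 6, 0.2]
```

Emit:
move_arm --rows '[0.3,-0.2,-3.5,0,6,0.1,0.7,-0.2,-3.4,0,6,0.1,1,-0.2,-3.3,0,6.1,0.1,1.4,-0.2,-3.2,0,6,0.1,1.7,-0.2,-3,0,6.1,0.1,2,-0.2,-2.8,0,6,0.1,2.3,-0.2,-2.6,0,6.1,0.1,2.6,-0.2,-2.4,0,6,0.1,2.8,-0.2,-2.1,0,6.1,0.1,3.1,-0.2,-1.7,0,6,0.1]'

```text
time_s: 34.5
eef_pos: [0.4786, -0.1036, 0.2943]
tool_rot: [-1.335, 0.976, -0.978]
ft_force: [0.1, 0.2, -4.9]
opening: 0.0117
```

Run:
```python
from h import *
st()
plan([*slot(3),.28],MR,n=4)
```

```text
t 34.5 p [ 0.4786 -0.1036  0.2943] x [ 0.305 -0.952 -0.002] y [ 0.004  0.003 -1.   ] F [ 0.1  0.2 -4.9] op 0.0117 q [-0.94  0.21  1.27  1.86 -0.22  1.22 -0.87]
N 4 left [ 0.     -0.0004 -0.    ]
[3.2, 0.3, -1.1, -0.1, 5.7, 0, 3.4, 0.4, -0.8, 0, 5.7, 0, 3.4, 0.3, -0.5, -0.1, 5.7, -0.1, 3.4, 0.4, -0.2, 0, 5.8, 0]
```

Emit:
move_arm --rows '[3.2,0.4,-1.1,0,5.7,0,3.4,0.4,-0.8,0,5.7,0]'

```text
time_s: 34.7
eef_pos: [0.4769, -0.1759, 0.2874]
tool_rot: [-1.247, 1.131, -1.135]
ft_force: [1.3, 0.4, -4.8]
opening: 0.0117
```

Run:
```python
from h import *
st()
plan([*slot(3),.26],MR,n=3)
```

```text
t 34.7 p [ 0.4769 -0.1759  0.2874] x [ 0.101 -0.995 -0.004] y [ 0.007  0.005 -1.   ] F [ 1.3  0.4 -4.8] op 0.0117 q [-0.74  0.3   1.27  1.84 -0.31  1.22 -0.85]
N 3 left [-0.0001 -0.0001 -0.0002]
[2.2, 0.9, -0.3, -0.1, 3.6, -0.1, 2.2, 0.9, -0.2, -0.2, 3.7, -0.1, 2.1, 0.9, 0, -0.1, 3.6, -0.1]
```

Emit:
move_arm --rows '[2.2,0.9,-0.3,-0.1,3.6,-0.1,2.2,0.9,-0.2,-0.1,3.7,-0.1,2,0.9,0,-0.1,3.6,-0.1,0,0,0,0,0,0]'

```text
time_s: 35.1
eef_pos: [0.4719, -0.2503, 0.2603]
tool_rot: [-1.154, 1.286, -1.296]
ft_force: [-1.1, -0.2, -4.5]
opening: 0.0118
```

Run:
```python
from h import *
st()
plan([*slot(3),.19],MR,n=3,dec=2)
```

```text
t 35.1 p [ 0.4719 -0.2503  0.2603] x [-0.112 -0.994  0.004] y [ 0.004 -0.004 -1.   ] F [-1.1 -0.2 -4.5] op 0.0118 q [-0.52  0.42  1.24  1.82 -0.42  1.2  -0.84]
N 3 left [ 0. -0.  0.]
[-0.32, 2.34, 0.04, -0.08, -0.43, 0.07, -0.32, 2.34, 0.04, -0.08, -0.44, 0.08, -0.32, 2.35, 0.05, -0.07, -0.43, 0.07]
```

Emit:
move_arm --rows '[-0.3,2.3,0,-0.1,-0.4,0.1,-0.3,2.3,0,-0.1,-0.4,0.1,-0.2,2.2,0,-0.1,-0.4,0.1,0,0,0,0,0,0]'

```text
time_s: 35.5
eef_pos: [0.4738, -0.2427, 0.1918]
tool_rot: [-1.164, 1.275, -1.274]
ft_force: [-0.2, -0.7, -5.4]
opening: 0.0114
```

Run:
```python
from h import *
st()
plan([*slot(3),.18],MR,n=1,dec=2)
c=read_camera("wrist");save(c,"w27.png",(200,120,340,230),5)
```

```text
t 35.5 p [ 0.4738 -0.2427  0.1918] x [-0.089 -0.996 -0.002] y [ 0.001  0.001 -1.   ] F [-0.2 -0.7 -5.4] op 0.0114 q [-0.45  0.48  1.15  1.91 -0.5   1.08 -0.76]
N 1 left [ 0. -0.  0.]
[-0.17, 1.18, 0.04, -0.04, -0.02, -0.09]
```

View pics/w27.png

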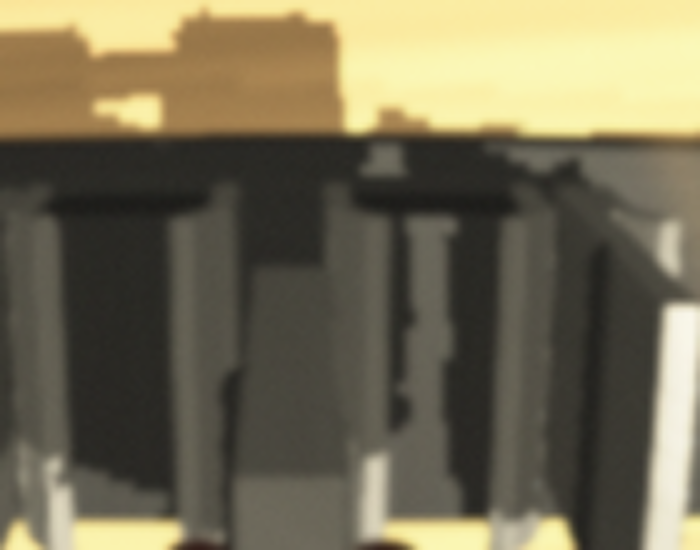

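Emit:
move_arm --rows '[-0.2,1.2,0,0,0,0,0,1,0,0,0,0,0,0,0,0,0,0]'

```text
time_s: 35.85
eef_pos: [0.4766, -0.2417, 0.1725]
tool_rot: [-1.161, 1.269, -1.277]
ft_force: [-0.0, 0.8, -5.9]
opening: 0.0121
```

Run:
```python
from h import *
st()
plan([*slot(3),.15],MR,n=1,dec=2)
c=read_camera("wrist");save(c,"w28.png",(200,120,340,230),5)
```

```text
t 35.85 p [ 0.4766 -0.2417  0.1725] x [-0.088 -0.996  0.   ] y [ 0.007 -0.001 -1.   ] F [-0.   0.8 -5.9] op 0.0121 q [-0.44  0.5   1.12  1.93 -0.53  1.04 -0.74]
N 1 left [-0.  0. -0.]
[-0.04, 2.25, -0.24, -0.39, 0.04, 0.01]
```

View pics/w28.png

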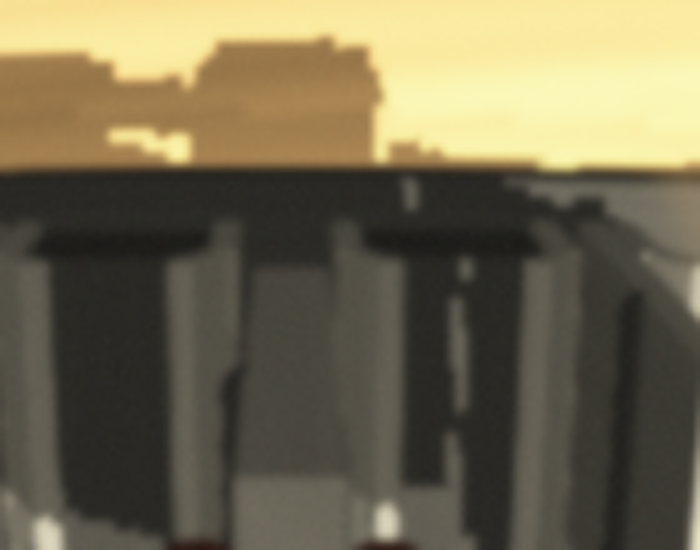

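Centred (slot 241–335, plate 252–328). Down.

Emit:
move_arm --rows '[0,1,-0.1,-0.3,0,0,0,1,-0.1,0,0,0,0,0,0,0,0,0]'

```text
time_s: 36.2
eef_pos: [0.4753, -0.242, 0.1522]
tool_rot: [-1.164, 1.271, -1.276]
ft_force: [-0.8, -0.4, -5.3]
opening: 0.012
```

Emit:
move_arm --rows '[0,0.8,0,0,0,0,0,0.4,0,0,0,0]'

```text
time_s: 36.4
eef_pos: [0.4755, -0.2423, 0.1395]
tool_rot: [-1.164, 1.271, -1.276]
ft_force: [-0.6, -0.3, -5.3]
opening: 0.0116
```

Emit:
move_arm --rows '[0,0.3,0,0,0,0]'

```text
time_s: 36.5
eef_pos: [0.4758, -0.2426, 0.1366]
tool_rot: [-1.164, 1.271, -1.277]
ft_force: [-7.6, 5.0, 42.2]
opening: 0.0117
```

Emit:
move_arm --rows '[0,0.3,0,0,0,0]'

```text
time_s: 36.6
eef_pos: [0.4763, -0.2433, 0.1363]
tool_rot: [-1.161, 1.27, -1.277]
ft_force: [-13.3, 9.9, 52.4]
opening: 0.0118
```

Emit:
move_arm --rows '[0,0,0,0,0,0,0,0,0,0,0,0]'

```text
time_s: 36.8
eef_pos: [0.4767, -0.243, 0.1373]
tool_rot: [-1.158, 1.27, -1.276]
ft_force: [-0.3, 0.5, -5.8]
opening: 0.0117
```

Emit:
move_arm --rows '[0,0,0,0,0,0,0,0,0,0,0,0,0,0,0,0,0,0]' --gripper 35

```text
time_s: 37.1
eef_pos: [0.4778, -0.2443, 0.138]
tool_rot: [-1.158, 1.267, -1.279]
ft_force: [0.2, 0.6, 0.1]
opening: 0.0296
```

Emit:
move_arm --rows '[0,-2,0,0,0,0,0,-3,0,0,0,0,0,-4,0,0,0,0,0,-4,0,0,0,0,0,0,0,0,0,0]'

```text
time_s: 37.6
eef_pos: [0.4763, -0.2457, 0.272]
tool_rot: [-1.161, 1.269, -1.282]
ft_force: [1.2, -0.0, 0.5]
opening: 0.0309
```

Run:
```python
from h import *
st()
c=read_camera("wrist");save(c,"w29.png",None,1.5)
plan([.48,.05,.30],vert(-5))
save(read_camera("scene"),"s29.png",(180,140,400,245),3.6)
```

```text
t 37.6 p [ 0.4763 -0.2457  0.272 ] x [-0.091 -0.996  0.002] y [ 0.008 -0.003 -1.   ] F [ 1.2 -0.   0.5] op 0.0309 q [-0.54  0.4   1.24  1.8  -0.41  1.22 -0.84]
N 12 left [ 0.0001 -0.0004  0.0003]
[-2.4, -0.3, -0.2, 0, -7.5, 0, -2.5, -0.3, 0.1, 0, -7.5, 0, -2.4, -0.2, 0.5, 0, -7.5, 0, -2.3, -0.3, 0.8, 0, -7.5, 0, -2.2, -0.2, 1.1, 0, -7.5, 0, -2.1, -0.3, 1.3, 0, -7.5, 0, -1.9, -0.2, 1.6, 0, -7.5, 0.1, -1.6, -0.2, 1.8, 0, -7.5, 0, -1.4, -0.3, 2, 0, -7.5, 0.1, -1.1, -0.2, 2.2, 0, -7.6, 0.1]
[-0.8, -0.3, 2.3, 0, -7.5, 0, -0.5, -0.2, 2.5, -0.1, -7.6, 0.1]
```

View pics/w29.png

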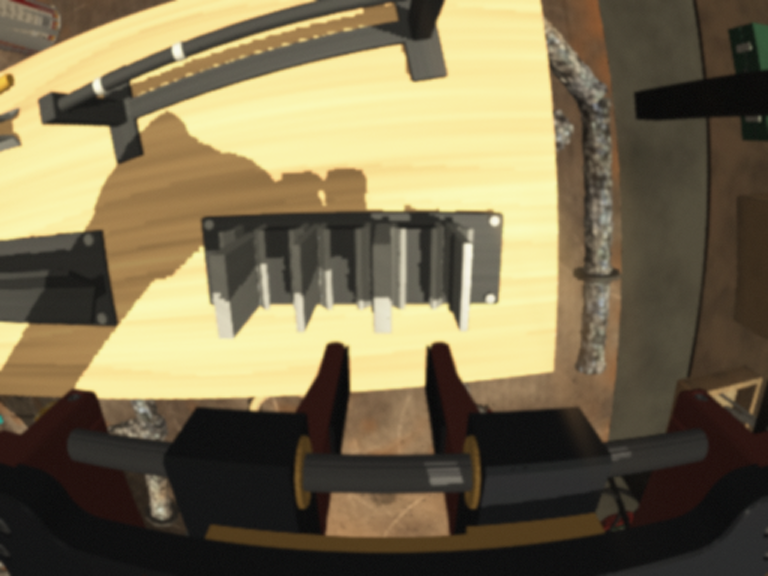

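View pics/s29.png

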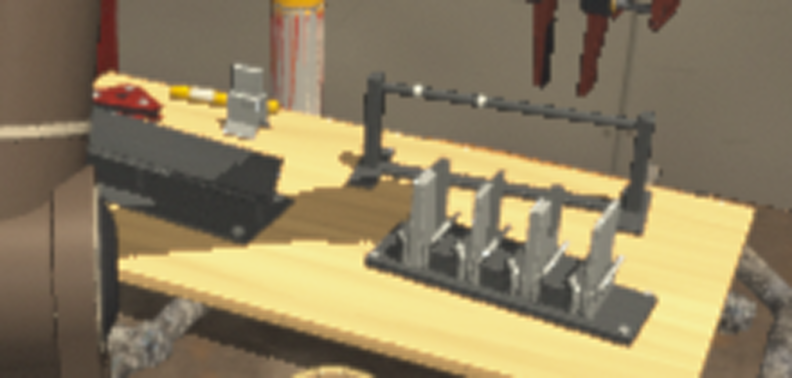

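Run:
```python
from h import *
c=read_camera("top"); W=cloud(c); np.save("top2.npy",W)
save(c,"t30.png",(215,100,395,220),4.4)
P=W.reshape(-1,3); 
B=(P[:,0]>.60)&(P[:,0]<.70)&(P[:,1]>.09)&(P[:,1]<.20)&(P[:,2]>.065)
H=P[B]; print(len(H)); 
for lo,hi in [(.065,.09),(.09,.112),(.125,.145)]:
    q=H[(H[:,2]>lo)&(H[:,2]<hi)]
    if len(q): print(lo,len(q),q.mean(0).round(4),q.min(0).round(4),q.max(0).round(4))
T=H[H[:,2]>.125][:,:2]
if len(T)>4:
    r=cv2.minAreaRect((T*1000).astype(np.float32)); print("tab rect",r)
# plates tops
for i in (1,2,3,4):
    s=slot(i); d=P[:,:2]-s; m=(abs(d@ry)<.012)&(abs(d@rx)<.034)&(P[:,2]>.15); q=P[m]
    if len(q): print(i,len(q),"top z",np.percentile(q[:,2],[50,95]).round(4),"x",np.percentile((q[:,:2]-s)@rx,[2,98]).round(4),"y",np.percentile((q[:,:2]-s)@ry,[5,50,95]).round(4))
```

```text
203
0.065 69 [0.6488 0.1437 0.0727] [0.6109 0.0972 0.0651] [0.6979 0.1908 0.0886]
0.09 65 [0.6552 0.1449 0.1046] [0.6492 0.1252 0.0901] [0.6744 0.166  0.1116]
0.125 56 [0.6619 0.146  0.1348] [0.6573 0.1293 0.1253] [0.6693 0.1631 0.1418]
tab rect ((663.5863647460938, 146.14801025390625), (33.69588851928711, 11.811321258544922), 87.9496078491211)
1 93 top z [0.1604 0.1641] x [-0.0319  0.0247] y [-0.0059 -0.0002  0.0052]
2 586 top z [0.6817 0.6907] x [-0.033   0.0291] y [-0.011  -0.0006  0.0106]
3 437 top z [0.67   0.6827] x [-0.033   0.0325] y [-0.0109 -0.0001  0.0108]
4 86 top z [0.6636 0.6725] x [-0.0315  0.0086] y [-0.0016  0.0068  0.0116]
```

View pics/t30.png

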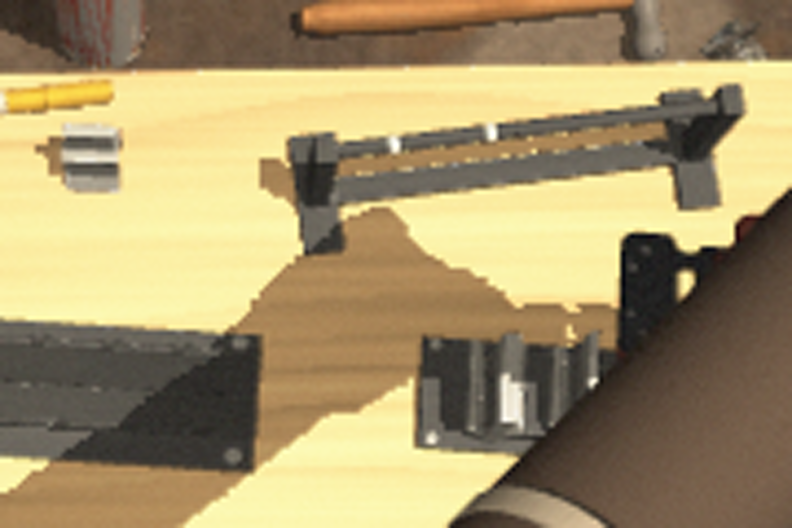

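Run:
```python
from h import *
W=np.load("top2.npy"); c=read_camera("top"); 
P=W.reshape(-1,3); col=c["frame"].reshape(-1,3).astype(int)
m=(P[:,0]>.60)&(P[:,0]<.76)&(P[:,1]>-.32)&(P[:,1]<.05)&(P[:,2]>.15)&(P[:,2]<.19)
q=P[m]; print(len(q), q.min(0),q.max(0))
# posts vs bar by y
for y in np.arange(-.30,.03,.02):
    k=q[(q[:,1]>y)&(q[:,1]<y+.02)]
    if len(k): print(round(y+.01,2),len(k),k[:,0].mean().round(4),np.ptp(k[:,0]).round(4),k[:,2].mean().round(4),k[:,2].max().round(4))
w=m&(col.min(1)>140); print("white",len(P[w])); print(P[w].round(4)); 
print("cam pos", -cam(c)[1].T@cam(c)[2])
save(c,"t31.png",(275,105,385,160),7)
```

```text
453 [ 0.62570078 -0.29958897  0.15004006] [ 0.67658046 -0.00772241  0.17617304]
-0.29 60 0.664 0.0222 0.1682 0.1762
-0.27 25 0.6632 0.013 0.1637 0.169
-0.25 28 0.6608 0.0111 0.1643 0.1687
-0.23 27 0.6588 0.0125 0.1633 0.1716
-0.21 25 0.6569 0.0114 0.1642 0.168
-0.19 28 0.6547 0.0126 0.1634 0.1675
-0.17 25 0.6524 0.0111 0.1638 0.1692
-0.15 28 0.6504 0.011 0.1639 0.1686
-0.13 28 0.648 0.0116 0.1646 0.1713
-0.11 28 0.6462 0.0111 0.1637 0.1677
-0.09 23 0.6436 0.0105 0.1638 0.168
-0.07 27 0.6418 0.0119 0.1646 0.1692
-0.05 28 0.6398 0.0136 0.1633 0.1699
-0.03 31 0.6371 0.0202 0.1657 0.1716
-0.01 42 0.6353 0.0212 0.1679 0.1748
white 20
[[ 0.653  -0.1243  0.1657]
 [ 0.6535 -0.1275  0.1641]
 [ 0.6539 -0.1308  0.1626]
 [ 0.6502 -0.1243  0.1649]
 [ 0.6493 -0.1268  0.1674]
 [ 0.649  -0.1297  0.1681]
 [ 0.6467 -0.124   0.166 ]
 [ 0.6462 -0.1267  0.1672]
 [ 0.6469 -0.13    0.1652]
 [ 0.646  -0.0591  0.1621]
 [ 0.6442 -0.0615  0.1674]
 [ 0.6436 -0.0643  0.1692]
 [ 0.6438 -0.1269  0.1654]
 [ 0.6452 -0.1307  0.1608]
 [ 0.6422 -0.0588  0.1642]
 [ 0.6424 -0.0618  0.1637]
 [ 0.6411 -0.0644  0.1674]
 [ 0.6392 -0.0647  0.1636]
 [ 0.6364 -0.0617  0.1631]
 [ 0.6378 -0.0652  0.1586]]
cam pos [0.2546819  0.07173955 1.33577473]
```

View pics/t31.png

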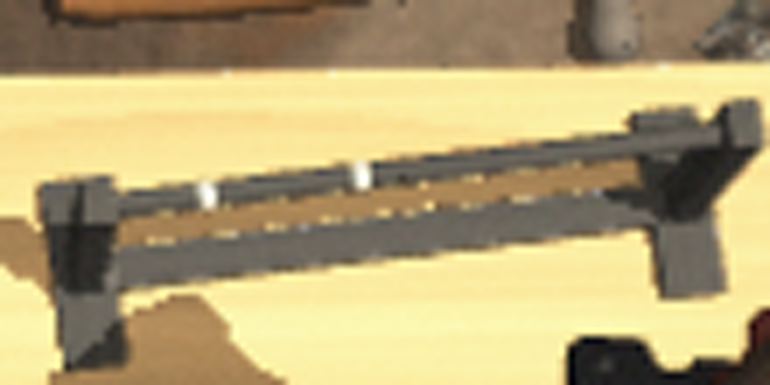

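Run:
```python
from h import *
c=read_camera("top")
a=onplane(c,(275+720/7-.4,105+138/7-.4),.16); b=onplane(c,(275+117/7-.4,105+203/7-.4),.16); print(a,b,(a+b)/2,np.linalg.norm(a-b))
W=np.load("top2.npy"); P=W.reshape(-1,3)
m=(P[:,0]>.60)&(P[:,0]<.76)&(P[:,1]>-.34)&(P[:,1]<.05)&(P[:,2]>.171)&(P[:,2]<.19); q=P[m]
for s in (q[q[:,1]<-.2],q[q[:,1]>-.1]): print(len(s),s.mean(0).round(4),s.min(0).round(4),s.max(0).round(4))
H=P[(P[:,0]>.60)&(P[:,0]<.70)&(P[:,1]>.09)&(P[:,1]<.20)&(P[:,2]>.135)]; print(H.mean(0),H.min(0),H.max(0),len(H))
```

```text
[ 0.66372458 -0.28220501  0.16      ] [ 0.63924885 -0.02435101  0.16      ] [ 0.65148672 -0.15327801  0.16      ] 0.25901302650455377
27 [ 0.6651 -0.2872  0.1734] [ 0.6554 -0.2975  0.1712] [ 0.6759 -0.2269  0.1762]
17 [ 0.6381 -0.0145  0.1724] [ 0.6273 -0.0227  0.1711] [ 0.6469 -0.0077  0.1748]
[0.66299476 0.14475894 0.1381121 ] [0.6572921  0.12928913 0.13500041] [0.66821463 0.1628695  0.1418186 ] 35
```

Run:
```python
from h import *
W=np.load("top2.npy"); P=W.reshape(-1,3)
m=(P[:,0]>.69)&(P[:,0]<.95)&(P[:,1]>.05)&(P[:,1]<.25)&(P[:,2]>.09); q=P[m]
print(len(q))
for lo in np.arange(.09,.32,.03):
    k=q[(q[:,2]>lo)&(q[:,2]<lo+.03)]
    if len(k)>3: print(round(lo,2),len(k),np.percentile(k,[2,98],axis=0).round(3).tolist())
m=(P[:,0]>.66)&(P[:,0]<.95)&(P[:,1]<.02)&(P[:,2]>.09); q=P[m]; print(len(q), q.min(0) if len(q) else 0)
```

```text
706
0.09 75 [[0.758, 0.111, 0.091], [0.783, 0.172, 0.12]]
0.12 83 [[0.758, 0.11, 0.121], [0.789, 0.172, 0.149]]
0.15 80 [[0.758, 0.112, 0.151], [0.78, 0.17, 0.179]]
0.18 106 [[0.759, 0.111, 0.181], [0.789, 0.172, 0.209]]
0.21 362 [[0.761, 0.113, 0.213], [0.817, 0.17, 0.228]]
114 [ 0.66003036 -0.29958897  0.09105259]
```

Run:
```python
from h import *
st()
plan([.62,.146,.30],vert(-92),n=12)
```

```text
t 37.85 p [ 0.4741 -0.2431  0.2665] x [-0.09  -0.996 -0.   ] y [-0.  0. -1.] F [ 0.9  0.5 -0.7] op 0.0305 q [-0.53  0.41  1.24  1.81 -0.41  1.22 -0.84]
N 12 left [-0.0003 -0.0003  0.0004]
[-3.3, -0.3, 0.9, 0, -0.3, 0, -3.3, -0.3, 0.9, 0, -0.3, 0, -3.3, -0.3, 1, 0, -0.3, 0, -3.3, -0.3, 1, 0, -0.3, 0, -3.3, -0.3, 1, 0, -0.2, 0, -3.3, -0.3, 1, 0, -0.3, 0, -3.3, -0.3, 1, 0, -0.2, 0, -3.3, -0.2, 1, 0, -0.3, 0, -3.3, -0.3, 1, 0, -0.2, 0, -3.4, -0.2, 1.1, 0, -0.3, 0]
[-3.3, -0.3, 1.1, 0, -0.2, 0, -3.4, -0.2, 1.1, 0, -0.3, 0]
```

Emit:
move_arm --rows '[-3.3,-0.6,0.9,0,-0.3,0,-3.3,-0.6,0.9,0,-0.3,0,-3.3,-0.6,1,0,-0.3,0,-3.3,-0.4,1,0,-0.3,0,-3.3,-0.3,1,0,-0.2,0]' --gripper 70

```text
time_s: 38.35
eef_pos: [0.5326, -0.0829, 0.2869]
tool_rot: [-1.178, 1.273, -1.264]
ft_force: [0.5, -0.8, -0.7]
opening: 0.0613
```

Run:
```python
from h import *
st()
plan([.60,.146,.30],vert(-92),n=8)
```

```text
t 38.35 p [ 0.5326 -0.0829  0.2869] x [-0.079 -0.997  0.002] y [-0.008 -0.001 -1.   ] F [ 0.5 -0.8 -0.7] op 0.0613 q [-0.86  0.43  1.28  1.76 -0.42  1.28 -1.13]
N 8 left [ 0.0003  0.0005 -0.0003]
[-2.9, -0.2, 0.6, 0.1, -0.3, 0, -2.9, -0.2, 0.6, 0.1, -0.3, 0, -2.9, -0.2, 0.6, 0, -0.3, 0, -2.9, -0.2, 0.7, 0.1, -0.3, 0, -2.9, -0.1, 0.7, 0, -0.3, 0, -2.9, -0.2, 0.7, 0.1, -0.3, 0, -2.9, -0.1, 0.7, 0, -0.4, 0, -2.9, -0.2, 0.7, 0.1, -0.3, 0.1]
```

Emit:
move_arm --rows '[-2.9,-0.2,0.6,0.1,-0.3,0,-2.9,-0.2,0.6,0.1,-0.3,0,-2.9,-0.2,0.6,0,-0.3,0,-2.9,-0.2,0.7,0.1,-0.3,0,-2.9,-0.1,0.7,0,-0.3,0,-2.9,-0.2,0.7,0.1,-0.3,0,-2.9,-0.1,0.7,0,-0.4,0,-2.5,-0.2,0.6,0.1,-0.3,0,0,0,0,0,0,0]'

```text
time_s: 39.25
eef_pos: [0.5972, 0.1579, 0.2865]
tool_rot: [-1.214, 1.238, -1.227]
ft_force: [-0.4, 0.7, -0.3]
opening: 0.0613
```

Run:
```python
from h import *
st()
c=read_camera("wrist"); save(c,"w30.png",None,1.5,proj(c,np.array([[.663,.1455,.138],[.663,.1635,.138],[.663,.1275,.138]]),True))
r=nets.trace(c,"hanger"); print([(round(a["p"],2),a["xy"]) for a in r])
c=read_camera("top"); save(c,"t32.png",(215,100,395,220),4.4)
```

```text
t 39.25 p [0.5972 0.1579 0.2865] x [-0.027 -1.     0.008] y [-0.017 -0.008 -1.   ] F [-0.4  0.7 -0.3] op 0.0613 q [-1.08  0.6   1.19  1.56 -0.55  1.39 -1.43]
[(0.81, [267.1, 113.4]), (0.6, [80.4, 263.5])]
```

View pics/w30.png

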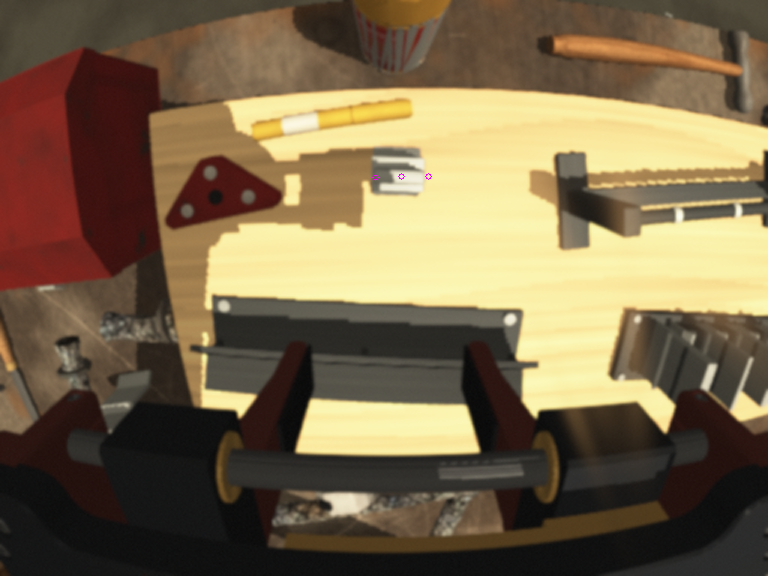

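Run:
```python
from h import *
c=read_camera("wrist"); save(c,"w31.png",(235,90,295,135),12,proj(c,np.array([[.663,.1455,.138],[.663,.1635,.138],[.663,.1275,.138]]),True))
```

```text
(no output)
```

View pics/w31.png

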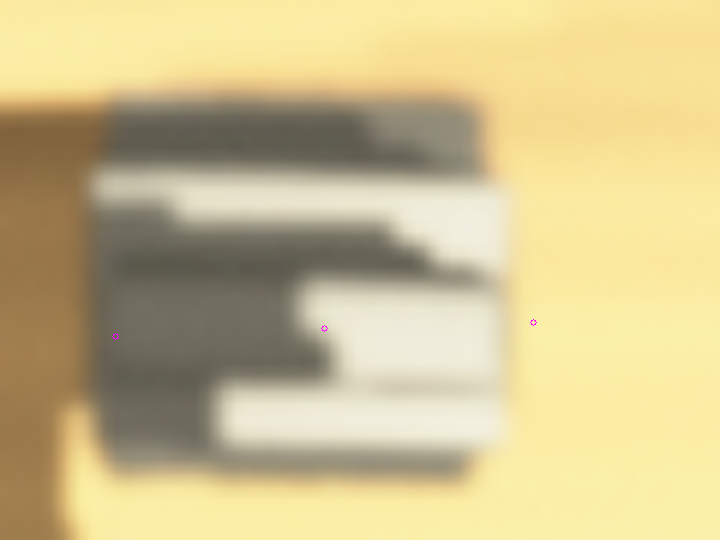

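View pics/t32.png

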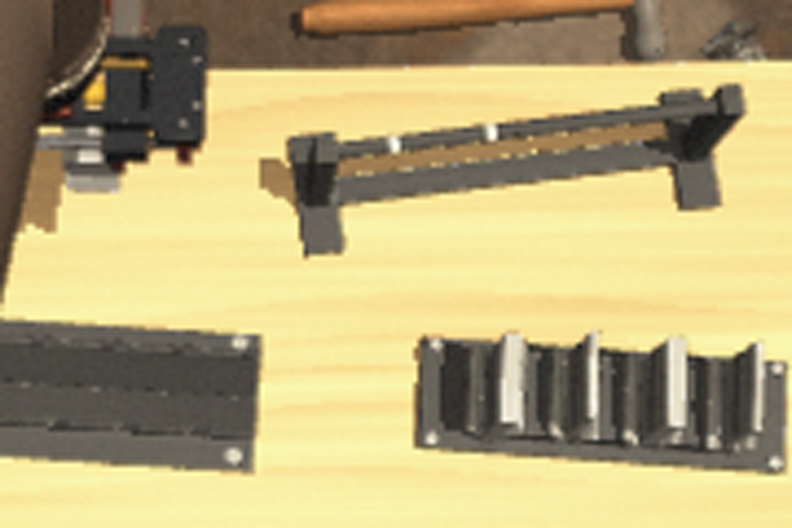

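Run:
```python
from h import *
st()
plan([.663,.147,.20],vert(-92),n=4)
```

```text
t 39.45 p [0.5968 0.1518 0.2882] x [-0.035 -0.999  0.008] y [-0.015 -0.008 -1.   ] F [-0.3  0.3  0.7] op 0.0615 q [-1.08  0.59  1.2   1.56 -0.55  1.39 -1.43]
N 4 left [0.0002 0.     0.0004]
[0, 2.2, 1.7, 0.2, 0, 0.1, 0.1, 2.2, 1.7, 0.2, 0, 0.1, 0, 2.2, 1.7, 0.2, 0, 0.1, 0.1, 2.2, 1.6, 0.3, 0, 0.2]
```

Emit:
move_arm --rows '[0,2.2,1.7,0.2,0,0.1,0.1,2.2,1.7,0.2,0,0.1,0,2.2,1.7,0.2,0,0.1,0.1,2,1.6,0.3,0,0.2,0,0,0,0,0,0]'

```text
time_s: 39.95
eef_pos: [0.6646, 0.1386, 0.2006]
tool_rot: [-1.182, 1.242, -1.243]
ft_force: [-0.4, 0.4, 0.5]
opening: 0.0618
```

Run:
```python
from h import *
st()
plan([.663,.147,.15],vert(-92),n=2,dec=2)
c=read_camera("wrist"); save(c,"w32.png",None,1.5,proj(c,np.array([[.663,.147,.138],[.663,.165,.138],[.663,.129,.138]]),True))
```

```text
t 39.95 p [0.6646 0.1386 0.2006] x [-0.046 -0.999 -0.003] y [ 0.004  0.003 -1.   ] F [-0.4  0.4  0.5] op 0.0618 q [-0.91  0.74  1.08  1.53 -0.67  1.28 -1.35]
N 2 left [-0. -0.  0.]
[-0.41, 2.53, -0.11, -0.1, -0.32, -0.09, -0.41, 2.53, -0.1, -0.09, -0.32, -0.08]
```

View pics/w32.png

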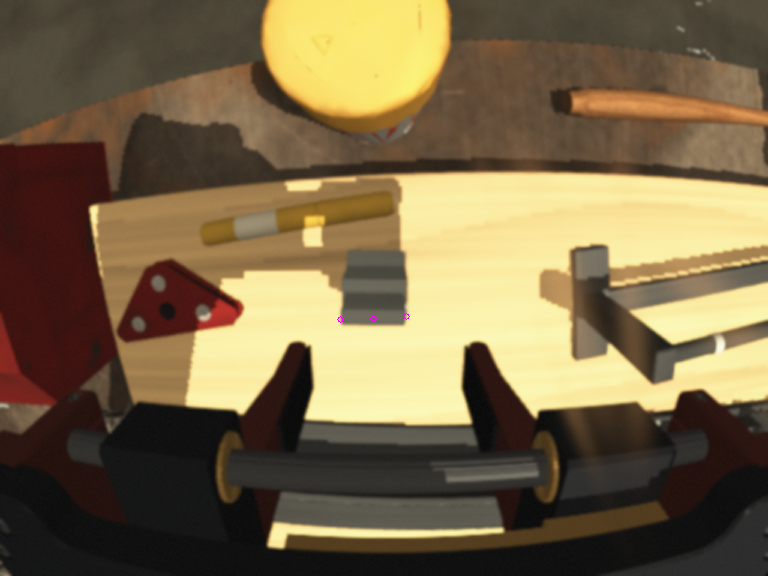

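Run:
```python
from h import *
c=read_camera("wrist"); save(c,"w33.png",(220,160,280,225),10,proj(c,np.array([[.663+a,.147+b,.138] for a in (-.005,.005) for b in (-.018,.018)]+[[.663+a,.147+b,.107] for a in (-.005,.005) for b in (-.018,.018)]),True))
```

```text
(no output)
```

View pics/w33.png

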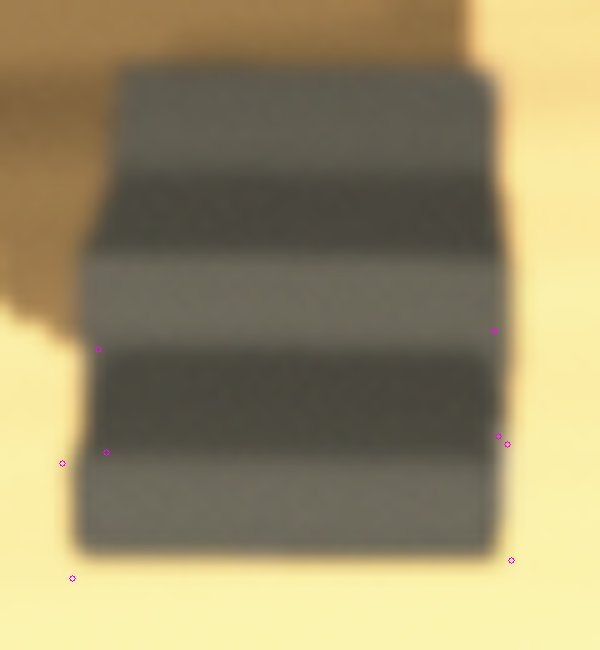

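Emit:
move_arm --rows '[-0.4,2.5,-0.1,-0.1,0,0,-0.4,2.5,-0.1,-0.1,0,0,0,0,0,0,0,0]'

```text
time_s: 40.35
eef_pos: [0.6636, 0.1461, 0.158]
tool_rot: [-1.176, 1.241, -1.243]
ft_force: [-0.1, 0.6, -0.1]
opening: 0.0612
```

Run:
```python
from h import *
st()
plan([.6635,.147,.112],vert(-92.6),n=3,dec=2)
c=read_camera("wrist"); save(c,"w34.png",None,1.5)
```

```text
t 40.35 p [0.6636 0.1461 0.158 ] x [-0.048 -0.999 -0.006] y [ 0.008  0.006 -1.   ] F [-0.1  0.6 -0.1] op 0.0612 q [-0.91  0.78  1.05  1.58 -0.71  1.2  -1.34]
N 3 left [0. 0. 0.]
[-0.02, 1.53, -0.02, -0.14, -0.04, -0.12, -0.03, 1.53, -0.01, -0.14, -0.05, -0.12, -0.02, 1.54, -0.01, -0.15, -0.04, -0.12]
```

View pics/w34.png

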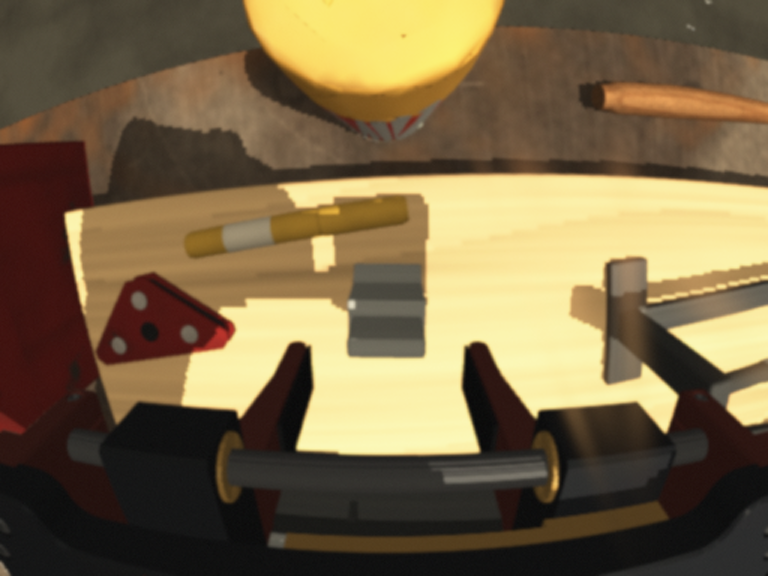

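Emit:
move_arm --rows '[0,1.5,0,-0.1,0,-0.1,0,1.5,0,-0.1,0,-0.1,0,1.4,0,-0.1,0,-0.1,0,0,0,0,0,0]'

```text
time_s: 40.8
eef_pos: [0.6665, 0.1454, 0.1176]
tool_rot: [-1.177, 1.238, -1.247]
ft_force: [-0.4, -0.1, -0.8]
opening: 0.0615
```

Run:
```python
from h import *
st()
plan([.6635,.147,.112],vert(-92.6),n=1,dec=2)
c=read_camera("wrist"); save(c,"w35.png",None,1.5)
```

```text
t 40.8 p [0.6665 0.1454 0.1176] x [-0.048 -0.999 -0.003] y [ 0.01   0.002 -1.   ] F [-0.4 -0.1 -0.8] op 0.0615 q [-0.89  0.82  1.01  1.6  -0.75  1.14 -1.31]
N 1 left [ 0. -0.  0.]
[-0.14, 0.56, -0.32, -0.56, -0.15, -0.17]
```

View pics/w35.png

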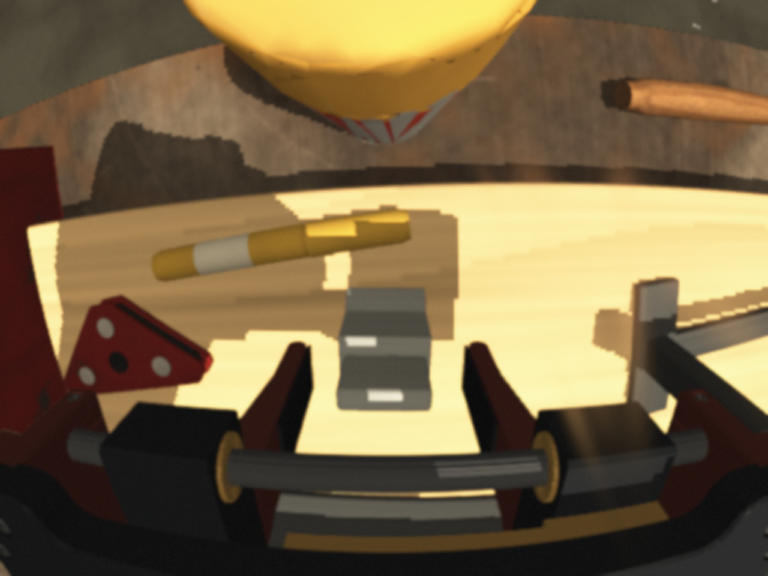

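Emit:
move_arm --rows '[-0.1,0.4,-0.3,-0.5,-0.1,-0.2,0,0,0,0,0,0]'

```text
time_s: 41.05
eef_pos: [0.6643, 0.1461, 0.1147]
tool_rot: [-1.186, 1.242, -1.245]
ft_force: [-0.5, 0.5, -0.1]
opening: 0.0617
```

Emit:
move_arm --rows '[0,0,0,0,0,0,0,0,0,0,0,0,0,0,0,0,0,0,0,0,0,0,0,0,0,0,0,0,0,0]' --gripper 0 --grip_force 20

```text
time_s: 41.55
eef_pos: [0.6648, 0.1459, 0.1158]
tool_rot: [-1.185, 1.241, -1.246]
ft_force: [-0.3, -0.5, -1.0]
opening: 0.0361
```

Run:
```python
from h import *
st()
plan([.6635,.147,.25],vert(-92.6),n=5,dec=1)
c=read_camera("wrist"); save(c,"w36.png",None,1.5)
```

```text
t 41.55 p [0.6648 0.1459 0.1158] x [-0.047 -0.999  0.001] y [ 0.003 -0.001 -1.   ] F [-0.3 -0.5 -1. ] op 0.0361 q [-0.89  0.82  1.01  1.6  -0.75  1.15 -1.31]
N 5 left [-0.     -0.0001  0.0003]
[0, -2.7, 0, 0, 0, 0, 0, -2.7, 0, 0, 0, 0, 0, -2.7, 0, -0.1, 0, 0, 0, -2.7, -0.1, 0, 0, 0, -0.1, -2.6, 0, -0.1, -0.1, 0.1]
```

View pics/w36.png

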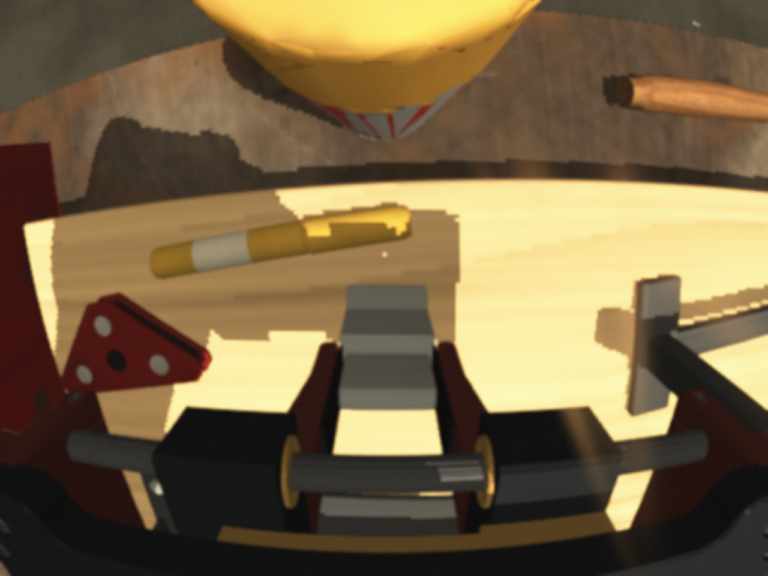

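Emit:
move_arm --rows '[0,-1.5,0,0,0,0,0,-2.7,0,0,0,0,0,-2.7,0,0,0,0,0,-3,0,0,0,0,0,-3,0,0,0,0,0,-3,0,0,0,0]'

```text
time_s: 42.2
eef_pos: [0.6616, 0.1456, 0.2801]
tool_rot: [-1.192, 1.246, -1.246]
ft_force: [0.9, -0.8, -2.7]
opening: 0.0362
```

```bash
cat >> h.py <<'E'
RLY=np.radians(6.07); rly=np.array([-np.sin(RLY),np.cos(RLY)]); rlx=np.array([np.cos(RLY),np.sin(RLY)])
railc=np.array([.6413-.1064*(-.1533+.05),-.1533])
def rail(y,x=0): return railc+y*rly+x*rlx
ML=vert(-90+6.07)
def rl(): 
    s=bot.state(); d=s["eef_pos"][:2]-railc; print("rail x,y",(d@rlx).round(4),(d@rly).round(4),"z",s["eef_pos"][2].round(4))
E
python3 - <<'E'
from h import *
st(); print(railc)
plan([*rail(-.075),.285],ML,n=12,dec=1)
E
```

```text
t 42.2 p [0.6616 0.1456 0.2801] x [-0.049 -0.999  0.004] y [-0.004 -0.004 -1.   ] F [ 0.9 -0.8 -2.7] op 0.0362 q [-0.93  0.69  1.13  1.42 -0.61  1.42 -1.42]
[ 0.65229112 -0.1533    ]
N 12 left [ 0.0005 -0.     -0.0004]
[3.1, 0, 0.1, 0, -0.7, 0, 3.1, 0, 0.1, 0, -0.7, 0, 3.1, 0, 0.1, 0, -0.7, 0, 3.1, 0, 0, 0, -0.8, 0, 3.1, 0, 0, 0, -0.7, 0, 3.1, 0, -0.1, 0, -0.8, 0, 3.1, -0.1, -0.1, 0, -0.7, 0, 3.1, 0, -0.1, 0.1, -0.8, 0, 3.1, -0.1, -0.2, 0, -0.7, 0.1, 3.1, -0.1, -0.2, 0.1, -0.8, 0]
[3.2, 0, -0.3, 0, -0.7, 0.1, 3.1, -0.1, -0.3, 0.1, -0.8, 0]
```

Emit:
move_arm --rows '[3.1,0,0.1,0,-0.7,0,3.1,0,0.1,0,-0.7,0,3.1,0,0.1,0,-0.7,0,3.1,0,0,0,-0.8,0,3.1,0,0,0,-0.7,0,3.1,0,-0.1,0,-0.8,0,3.1,-0.1,-0.1,0,-0.7,0,3.1,0,-0.1,0,-0.8,0]'

```text
time_s: 43.0
eef_pos: [0.6634, -0.1065, 0.2961]
tool_rot: [-1.235, 1.153, -1.165]
ft_force: [-0.3, 0.8, -1.6]
opening: 0.036
```

Run:
```python
from h import *
st(); rl()
plan([*rail(-.075),.28],ML,n=4,dec=1)
```

```text
t 43.0 p [ 0.6634 -0.1065  0.2961] x [ 0.067 -0.998  0.002] y [ 0.009 -0.001 -1.   ] F [-0.3  0.8 -1.6] op 0.036 q [-0.55  0.63  1.08  1.42 -0.56  1.41 -0.96]
rail x,y 0.016 0.0453 z 0.2961
N 4 left [-0.0002  0.0003 -0.0002]
[3, 0.4, -0.3, -0.1, -0.6, 0, 3, 0.4, -0.3, -0.1, -0.5, 0, 3, 0.4, -0.3, -0.1, -0.6, 0.1, 3.1, 0.4, -0.4, -0.2, -0.5, 0]
```

Emit:
move_arm --rows '[3,0.4,-0.3,-0.1,-0.6,0,3,0.4,-0.3,-0.1,-0.5,0,3,0.4,-0.3,-0.1,-0.6,0.1,2.6,0.4,-0.4,-0.2,-0.5,0,0,0,0,0,0,0]'

```text
time_s: 43.5
eef_pos: [0.6563, -0.2357, 0.2862]
tool_rot: [-1.256, 1.133, -1.141]
ft_force: [-0.7, -0.1, -1.3]
opening: 0.0357
```

Run:
```python
from h import *
st(); rl()
plan([*rail(-.075),.255],ML,n=2,dec=1)
c=read_camera("wrist"); 
pts=[[*rail(y,x),.16] for y in (-.13,.13,.029,.089,-.075) for x in (-.006,.006)]
save(c,"w37.png",None,1.5,proj(c,np.array(pts),True))
c=read_camera("top"); save(c,"t37.png",(255,95,395,180),5.5,proj(c,np.array(pts)))
```

```text
t 43.5 p [ 0.6563 -0.2357  0.2862] x [ 0.097 -0.995  0.005] y [ 0.002 -0.004 -1.   ] F [-0.7 -0.1 -1.3] op 0.0357 q [-0.3   0.67  1.04  1.36 -0.57  1.42 -0.76]
rail x,y -0.0047 -0.0823 z 0.2862
N 2 left [-0.0004  0.0004 -0.0002]
[-0.4, 1.6, 0.2, -0.1, -0.2, 0.1, -0.3, 1.5, 0.3, 0, -0.3, 0.2]
```

View pics/w37.png

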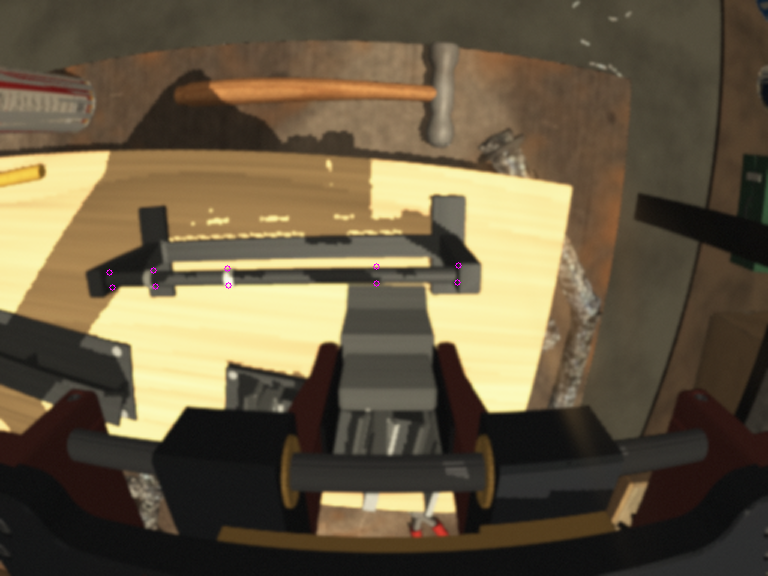

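View pics/t37.png

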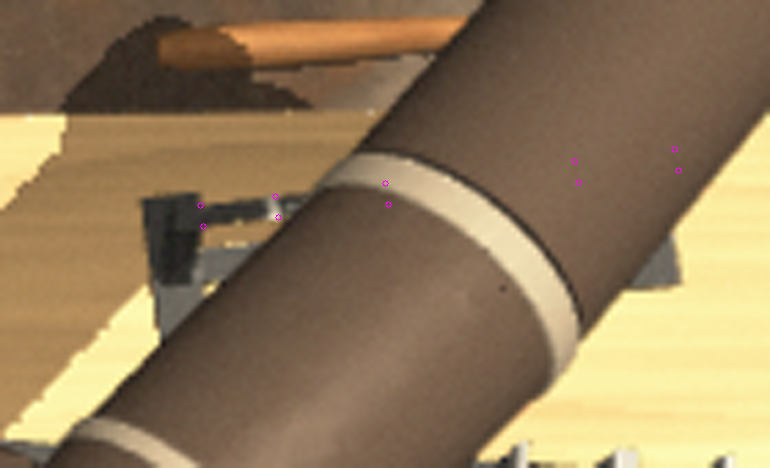

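Emit:
move_arm --rows '[-0.4,1.6,0.2,-0.1,-0.2,0.1,-0.3,1.5,0.4,0,-0.3,0.2,0,1.2,0,0,0,0,0,0,0,0,0,0]'

```text
time_s: 44.0
eef_pos: [0.6653, -0.2174, 0.2393]
tool_rot: [-1.257, 1.124, -1.119]
ft_force: [-0.3, 0.8, -1.9]
opening: 0.036
```

Run:
```python
from h import *
st(); rl()
plan([*rail(-.075,.001),.235],ML,n=1,dec=2)
c=read_camera("wrist"); 
pts=[[*rail(y,x),.16] for y in (-.13,.13,.029,.089,-.075) for x in (-.006,.006)]
save(c,"w38.png",None,1.5,proj(c,np.array(pts),True))
```

```text
t 44.0 p [ 0.6653 -0.2174  0.2393] x [ 0.117 -0.993 -0.006] y [ 0.001  0.006 -1.   ] F [-0.3  0.8 -1.9] op 0.036 q [-0.32  0.71  1.01  1.41 -0.6   1.35 -0.74]
rail x,y 0.0062 -0.0651 z 0.2393
N 1 left [0. 0. 0.]
[0.99, 0.43, -0.53, -0.09, 0.67, -0.32]
```

View pics/w38.png

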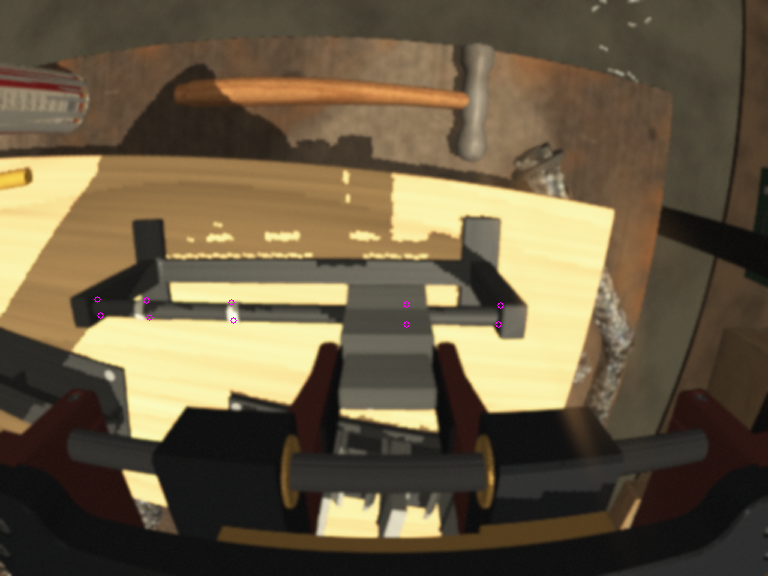

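Emit:
move_arm --rows '[1,0.2,-0.5,0,0.6,-0.3,0,0,0,0,0,0]'

```text
time_s: 44.25
eef_pos: [0.6617, -0.2285, 0.2382]
tool_rot: [-1.257, 1.128, -1.132]
ft_force: [-0.2, 0.1, -2.2]
opening: 0.0361
```

Run:
```python
from h import *
st(); rl()
plan([*rail(-.075,.001),.225],ML,n=1,dec=2)
```

```text
t 44.25 p [ 0.6617 -0.2285  0.2382] x [ 0.107 -0.994  0.001] y [ 0.002 -0.001 -1.   ] F [-0.2  0.1 -2.2] op 0.0361 q [-0.31  0.71  1.01  1.42 -0.6   1.34 -0.74]
rail x,y 0.0014 -0.0757 z 0.2382
N 1 left [ 0. -0.  0.]
[-0.08, 1.32, -0.05, -0.12, 0.08, 0.07]
```

Aligned; lower over the bar at the loading end.

Emit:
move_arm --rows '[0,1.3,-0.1,-0.1,0,0,0,1.2,0,0,0,0,0,0,0,0,0,0]'

```text
time_s: 44.55
eef_pos: [0.6606, -0.2296, 0.2119]
tool_rot: [-1.257, 1.129, -1.133]
ft_force: [0.3, 0.9, -1.2]
opening: 0.036
```

Run:
```python
from h import *
st(); rl()
plan([*rail(-.075,.001),.195],ML,n=2,dec=2)
c=read_camera("wrist");save(c,"w39.png",None,1.5)
save(read_camera("scene"),"s39.png",(270,140,400,240),6)
```

```text
t 44.55 p [ 0.6606 -0.2296  0.2119] x [ 0.106 -0.994  0.002] y [ 0.002 -0.001 -1.   ] F [ 0.3  0.9 -1.2] op 0.036 q [-0.31  0.73  1.    1.45 -0.62  1.3  -0.72]
rail x,y 0.0002 -0.0767 z 0.2119
N 2 left [-0. -0. -0.]
[-0.09, 0.85, 0.04, -0.05, 0, 0.05, -0.09, 0.84, 0.04, -0.04, 0.01, 0.04]
```

View pics/w39.png

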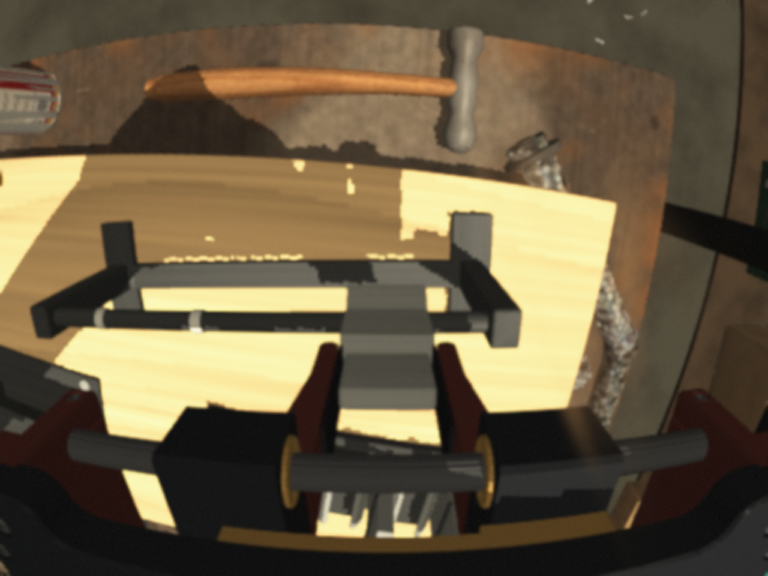

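View pics/s39.png

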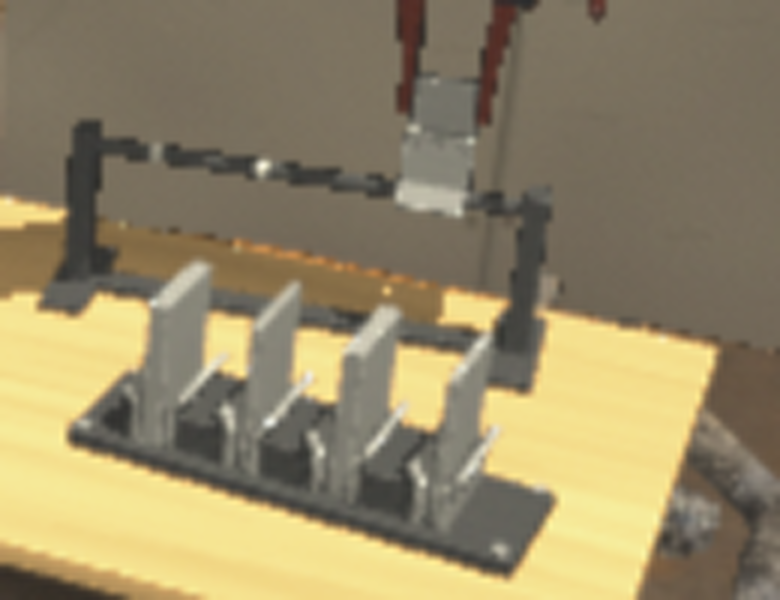

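Emit:
move_arm --rows '[-0.1,1,0,0,0,0,0,1,0,0,0,0]'

```text
time_s: 44.85
eef_pos: [0.6619, -0.2295, 0.1941]
tool_rot: [-1.256, 1.125, -1.136]
ft_force: [0.4, 0.3, -1.5]
opening: 0.0358
```

Emit:
move_arm --rows '[0,0.5,0,0,0,0]'

```text
time_s: 44.95
eef_pos: [0.6618, -0.2292, 0.1878]
tool_rot: [-1.256, 1.125, -1.135]
ft_force: [0.2, -0.3, -2.0]
opening: 0.0359
```

Run:
```python
from h import *
st(); rl()
```

```text
t 44.95 p [ 0.6618 -0.2292  0.1878] x [ 0.106 -0.994  0.003] y [ 0.005 -0.003 -1.   ] F [ 0.2 -0.3 -2. ] op 0.0359 q [-0.3   0.75  0.98  1.48 -0.64  1.25 -0.71]
rail x,y 0.0014 -0.0765 z 0.1878
```

Emit:
move_arm --rows '[0,0.4,0,0,0,0]'

```text
time_s: 45.05
eef_pos: [0.6617, -0.2291, 0.183]
tool_rot: [-1.256, 1.126, -1.135]
ft_force: [0.3, -0.3, -1.6]
opening: 0.0358
```

Emit:
move_arm --rows '[0,0.3,0,0,0,0]'

```text
time_s: 45.15
eef_pos: [0.6616, -0.2289, 0.1794]
tool_rot: [-1.257, 1.126, -1.134]
ft_force: [0.2, 0.6, -1.6]
opening: 0.0358
```

Emit:
move_arm --rows '[0,0.2,0,0,0,0]'

```text
time_s: 45.25
eef_pos: [0.6618, -0.2289, 0.1784]
tool_rot: [-1.256, 1.125, -1.134]
ft_force: [-5.6, 4.3, 18.3]
opening: 0.0356
```

Emit:
move_arm --rows '[0,-0.1,0,0,0,0,0,0,0,0,0,0,0,0,0,0,0,0]'

```text
time_s: 45.55
eef_pos: [0.6621, -0.2291, 0.1801]
tool_rot: [-1.256, 1.124, -1.135]
ft_force: [0.6, -0.1, -2.6]
opening: 0.036
```

Emit:
move_arm --rows '[0,0,0,0,0,0,0,0,0,0,0,0,0,0,0,0,0,0]' --gripper 46

```text
time_s: 45.85
eef_pos: [0.6624, -0.2294, 0.1804]
tool_rot: [-1.255, 1.124, -1.136]
ft_force: [-0.1, 0.8, -0.5]
opening: 0.0398
```

Run:
```python
from h import *
st(); rl()
c=read_camera("wrist");save(c,"w40.png",None,1.5)
save(read_camera("scene"),"s40.png",(270,140,400,240),6)
```

```text
t 45.85 p [ 0.6624 -0.2294  0.1804] x [ 0.107 -0.994  0.004] y [ 0.007 -0.003 -1.   ] F [-0.1  0.8 -0.5] op 0.0398 q [-0.3   0.75  0.98  1.49 -0.64  1.24 -0.7 ]
rail x,y 0.002 -0.0767 z 0.1804
```

View pics/w40.png

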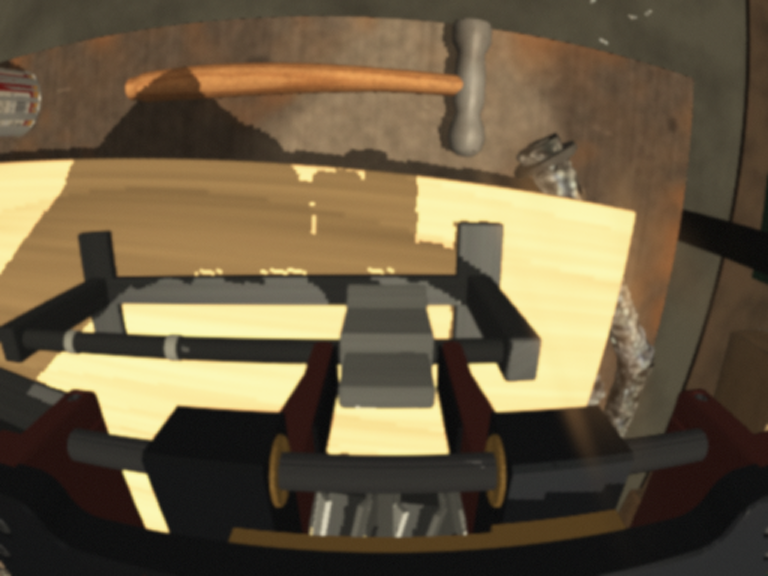

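View pics/s40.png

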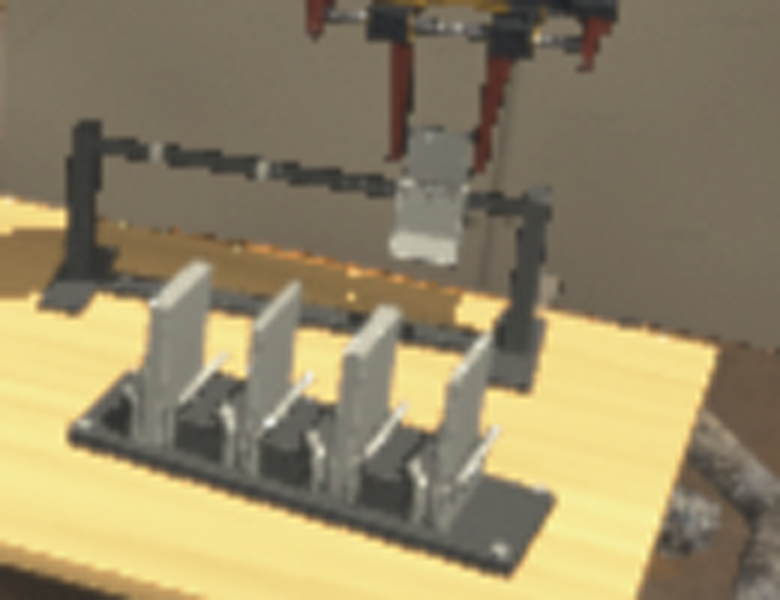

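Run:
```python
from h import *
plan([*rail(-.035,.001),.182],ML,n=4,dec=2)
```

```text
N 4 left [ 0.  0. -0.]
[-1.04, -0.04, -0.02, -0.09, 0.01, 0.05, -1.04, -0.04, -0.02, -0.09, 0.02, 0.05, -1.05, -0.04, -0.03, -0.1, 0.01, 0.06, -1.04, -0.05, -0.03, -0.09, 0.02, 0.05]
```

Emit:
move_arm --rows '[-1,-0.1,0,-0.1,0,0,-1,0,0,-0.1,0,0,-1,0,0,-0.1,0,0,-1,0,0,-0.1,0,0]'

```text
time_s: 46.35
eef_pos: [0.6575, -0.1887, 0.1817]
tool_rot: [-1.261, 1.129, -1.136]
ft_force: [0.4, -0.8, 0.2]
opening: 0.0406
```

Run:
```python
from h import *
st(); rl()
plan([*rail(.005,.001),.182],ML,n=4,dec=2)
c=read_camera("wrist");save(c,"w41.png",None,1.5)
```

```text
t 46.35 p [ 0.6575 -0.1887  0.1817] x [ 0.104 -0.995  0.005] y [-0.    -0.005 -1.   ] F [ 0.4 -0.8  0.2] op 0.0406 q [-0.38  0.73  0.99  1.53 -0.63  1.23 -0.76]
rail x,y 0.0014 -0.0357 z 0.1817
N 4 left [0. 0. 0.]
[-1.02, -0.01, -0.01, 0.01, -0.02, 0.08, -1.02, -0.01, -0.01, 0.01, -0.02, 0.08, -1.02, -0.01, -0.01, 0.01, -0.02, 0.07, -1.01, -0.01, -0.02, 0, -0.02, 0.08]
```

View pics/w41.png

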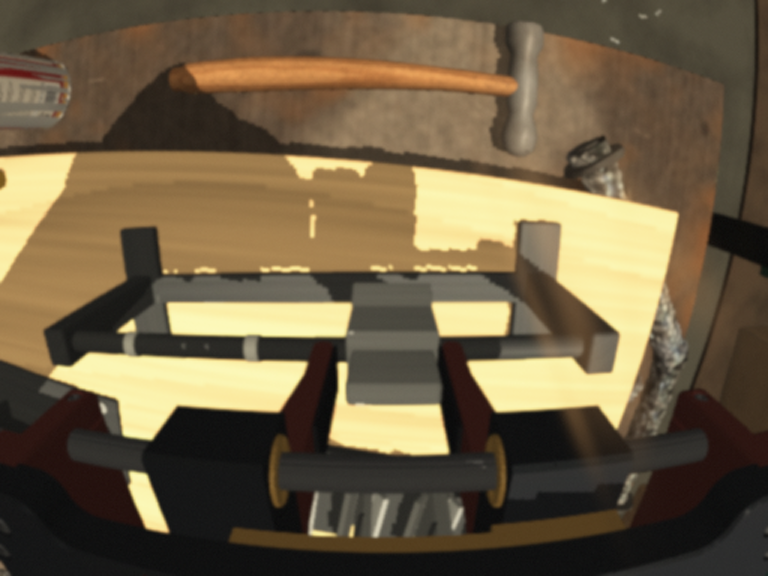

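Sliding well, pushed by the right-hand finger. Continue.

Emit:
move_arm --rows '[-1,0,0,0,0,0.1,-1,0,0,0,0,0.1,-1,0,0,0,0,0.1,-1,0,0,0,0,0.1,-1,0,0,0,0,0,-1,0,0,0,0,0]'

```text
time_s: 47.0
eef_pos: [0.6509, -0.1213, 0.1815]
tool_rot: [-1.256, 1.132, -1.127]
ft_force: [0.1, -2.2, -0.6]
opening: 0.0405
```

Run:
```python
from h import *
st(); rl()
plan([*rail(.052,.001),.182],ML,n=3,dec=2)
c=read_camera("wrist");save(c,"w42.png",None,1.5)
```

```text
t 47.0 p [ 0.6509 -0.1213  0.1815] x [ 0.107 -0.994 -0.004] y [-0.001  0.004 -1.   ] F [ 0.1 -2.2 -0.6] op 0.0405 q [-0.51  0.7   1.01  1.59 -0.63  1.21 -0.83]
rail x,y 0.002 0.0319 z 0.1815
N 3 left [-0. -0.  0.]
[-0.67, -0.01, -0.03, 0.02, 0.02, -0.07, -0.67, -0.02, -0.03, 0.01, 0.03, -0.07, -0.67, -0.01, -0.03, 0.02, 0.02, -0.07]
```

View pics/w42.png

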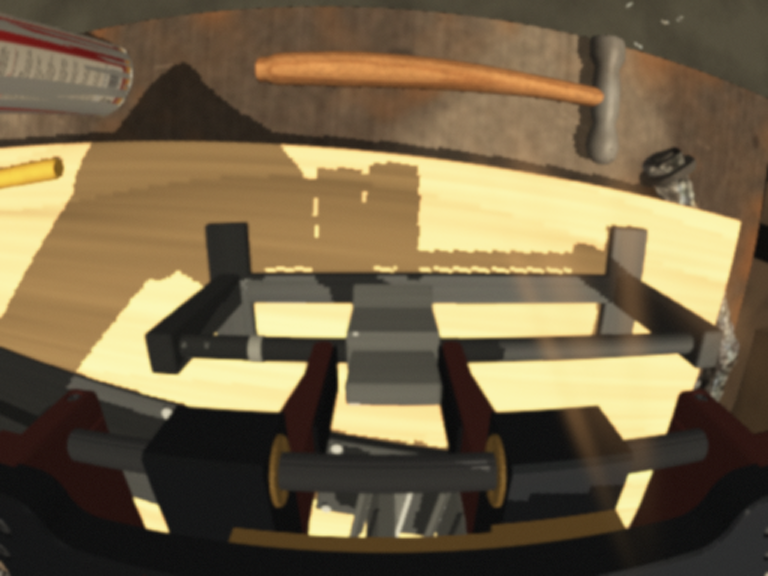

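Run:
```python
from h import *
c=read_camera("wrist");save(c,"w43.png",(150,205,310,275),5)
g=c["frame"][218:246,150:200].astype(int).sum(2)/3
print(np.round(g[:, 12:28]).astype(int)[6:22])
for u in (166,168,170,172,174): q=fplane(c,(u,231),.164)[:2]-railc; print(u,(q@rly).round(4),(q@rlx).round(4))
```

```text
[[ 63  66  69  67  66  69  73  84  94  99 100 114 139 153 154 152]
 [ 44  46  46  46  45  48  60  82 101 110 110 113 117 118 116 108]
 [ 37  36  37  38  38  42  59  90 111 119 121 120 120 119 115  98]
 [ 39  38  38  37  39  46  69 101 121 126 129 128 128 127 118  95]
 [ 40  41  41  39  40  52  80 111 128 133 133 133 133 132 119  90]
 [ 41  42  40  41  44  56  87 121 135 138 138 138 138 136 121  86]
 [ 42  41  43  44  44  60  95 127 139 142 141 141 141 139 122  83]
 [ 43  43  42  43  46  63  98 129 143 145 145 145 145 141 122  81]
 [ 43  41  43  44  46  64 100 133 146 148 148 149 147 144 121  81]
 [ 42  42  44  42  44  65 105 137 148 150 149 149 150 144 123  81]
 [ 42  41  41  42  45  66 105 137 148 150 150 150 150 145 122  80]
 [ 40  41  41  41  43  64 102 135 147 149 150 150 149 144 123  82]
 [ 39  40  40  40  43  57  96 131 146 148 148 148 148 144 124  85]
 [ 40  40  40  40  42  54  89 127 143 146 146 146 145 142 126  89]
 [ 40  38  40  39  40  49  81 122 139 143 142 142 142 140 127  93]
 [ 55  55  54  54  52  56  80 117 134 138 138 139 139 137 126  97]]
166 0.0977 0.0027
168 0.0963 0.0027
170 0.0948 0.0028
172 0.0934 0.0028
174 0.0919 0.0029
```

View pics/w43.png

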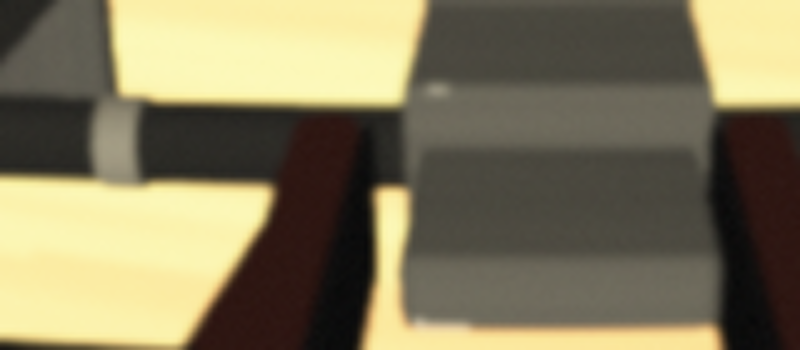

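Emit:
move_arm --rows '[-0.8,0,0,0,0,0,-0.8,0,0,0,0,0,-0.7,0,0,0,0,0,0,0,0,0,0,0]'

```text
time_s: 47.5
eef_pos: [0.6484, -0.0957, 0.1815]
tool_rot: [-1.256, 1.131, -1.125]
ft_force: [-0.1, -0.1, 0.4]
opening: 0.0403
```

Run:
```python
from h import *
st(); rl()
c=read_camera("wrist");save(c,"w44.png",(150,195,320,275),4.7)
save(c,"w44f.png",None,1.5)
```

```text
t 47.5 p [ 0.6484 -0.0957  0.1815] x [ 0.109 -0.994 -0.004] y [-0.001  0.004 -1.   ] F [-0.1 -0.1  0.4] op 0.0403 q [-0.55  0.69  1.02  1.61 -0.62  1.2  -0.87]
rail x,y 0.0022 0.0577 z 0.1815
```

View pics/w44.png

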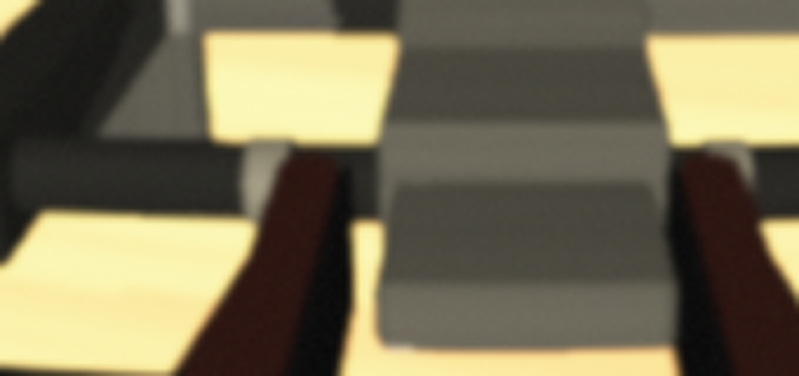

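Emit:
move_arm --rows '[-0.4,0,0,0,0,0,0,0,0,0,0,0]'

```text
time_s: 47.75
eef_pos: [0.6478, -0.0924, 0.1817]
tool_rot: [-1.256, 1.132, -1.126]
ft_force: [-1.0, 1.1, 0.3]
opening: 0.0405
```

Run:
```python
from h import *
st(); rl()
c=read_camera("wrist");save(c,"w45.png",(150,195,320,275),4.7)
```

```text
t 47.75 p [ 0.6478 -0.0924  0.1817] x [ 0.108 -0.994 -0.004] y [-0.001  0.004 -1.   ] F [-1.   1.1  0.3] op 0.0405 q [-0.56  0.69  1.02  1.61 -0.62  1.2  -0.87]
rail x,y 0.002 0.061 z 0.1817
```

View pics/w45.png

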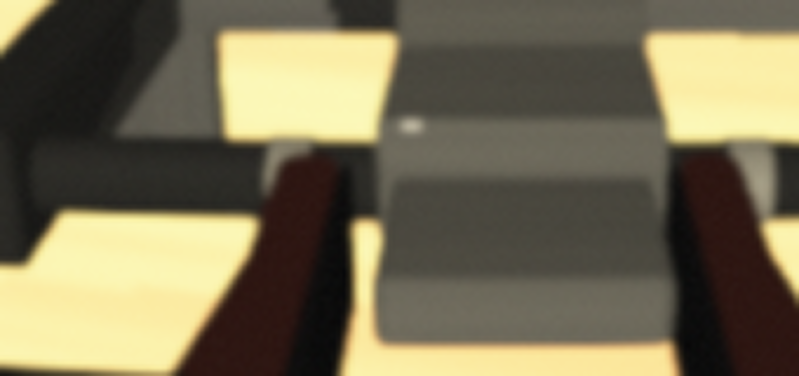

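Emit:
move_arm --rows '[0,0,0,0,0,0,0,0,0,0,0,0,0,0,0,0,0,0]' --gripper 65

```text
time_s: 48.1
eef_pos: [0.6476, -0.0934, 0.1817]
tool_rot: [-1.256, 1.133, -1.127]
ft_force: [-0.1, 0.3, -0.1]
opening: 0.0567
```

Emit:
move_arm --rows '[0,-1,0,0,0,0,0,-2,0,0,0,0,0,-3,0,0,0,0,0,-4,0,0,0,0,0,-4,0,0,0,0]'

```text
time_s: 48.6
eef_pos: [0.6453, -0.0932, 0.3231]
tool_rot: [-1.262, 1.141, -1.124]
ft_force: [-0.0, 0.2, -0.3]
opening: 0.0569
```

Run:
```python
from h import *
st(); rl()
c=read_camera("wrist");save(c,"w46.png",None,1.5)
plan([.42,.05,.34],vert(-60))
```

```text
t 48.6 p [ 0.6453 -0.0932  0.3231] x [ 0.105 -0.994 -0.005] y [-0.011  0.004 -1.   ] F [-0.   0.2 -0.3] op 0.0569 q [-0.58  0.59  1.1   1.42 -0.52  1.46 -0.96]
rail x,y -0.0005 0.0605 z 0.3231
N 6 left [-0.0004  0.0002  0.    ]
[-2.8, -0.1, -3.5, 0, -4, 0, -3, -0.2, -3.3, 0, -4, 0, -3.3, -0.1, -3.1, 0, -4, 0, -3.5, -0.2, -2.9, 0, -4, -0.1, -3.6, -0.1, -2.6, 0, -4, 0, -3.8, -0.2, -2.3, 0.1, -4, -0.1]
```

View pics/w46.png

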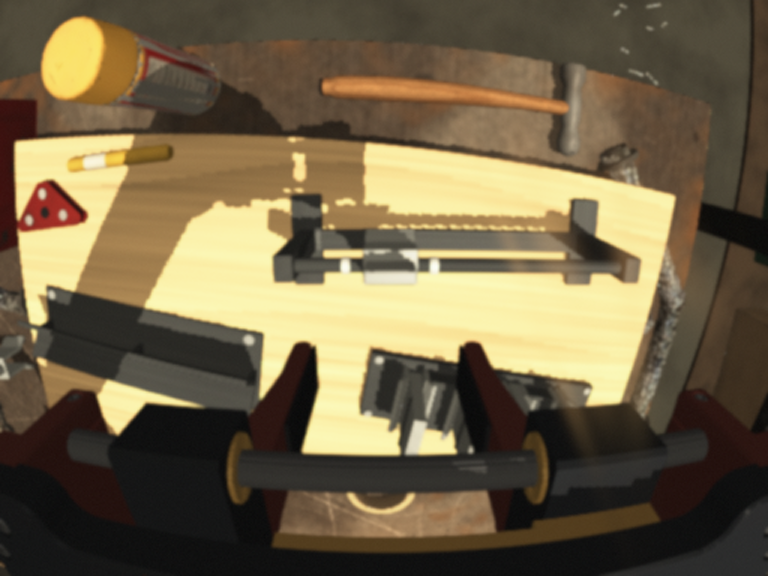

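Emit:
move_arm --rows '[-2.8,-0.2,-3.5,0,-4,0,-3,-0.2,-3.3,0,-4,0,-3.3,-0.2,-3.1,0,-4,0,-3.5,-0.2,-2.9,0,-4,0,-3.6,-0.2,-2.6,0,-4,0,-3.8,-0.2,-2.3,0,-4,0,0,0,0,0,0,0]'

```text
time_s: 49.35
eef_pos: [0.4517, 0.0258, 0.348]
tool_rot: [-1.388, 0.878, -0.864]
ft_force: [0.2, -0.3, 0.5]
opening: 0.0573
```

Run:
```python
from h import *
st()
c=read_camera("top"); W=cloud(c); save(c,"t50.png",(215,95,405,220),4.1)
P=W.reshape(-1,3)
for i in (1,2,3,4):
    s=slot(i); d=P[:,:2]-s; m=(abs(d@ry)<.014)&(abs(d@rx)<.05)&(P[:,2]>.15)&(P[:,2]<.2); q=P[m]
    if len(q): print(i,len(q),"top z",np.percentile(q[:,2],[50,95]).round(4),"x",np.percentile((q[:,:2]-s)@rx,[2,98]).round(4),"y",np.percentile((q[:,:2]-s)@ry,[5,50,95]).round(4))
m=(P[:,0]>.6)&(P[:,0]<.72)&(P[:,1]>-.3)&(P[:,1]<0)&(P[:,2]>.19)&(P[:,2]<.22); q=P[m]; 
if len(q): d=q[:,:2]-railc; print("tab",len(q),q.mean(0).round(4),(d@rly).mean().round(4),(d@rlx).mean().round(4),q[:,2].max())
save(read_camera("scene"),"s50.png",(270,140,400,240),6)
```

```text
t 49.35 p [0.4517 0.0258 0.348 ] x [ 0.435 -0.9   -0.008] y [-0.007  0.006 -1.   ] F [ 0.2 -0.3  0.5] op 0.0573 q [-1.43 -0.1   1.23  1.84  0.09  1.34 -1.35]
2 58 top z [0.1608 0.1649] x [-0.0271  0.0299] y [-0.0033  0.0002  0.0022]
3 103 top z [0.1603 0.1646] x [-0.0283  0.0288] y [-0.0071 -0.0011  0.0042]
4 67 top z [0.1607 0.1645] x [-0.0271  0.0302] y [-0.0051 -0.0004  0.0016]
```

View pics/t50.png

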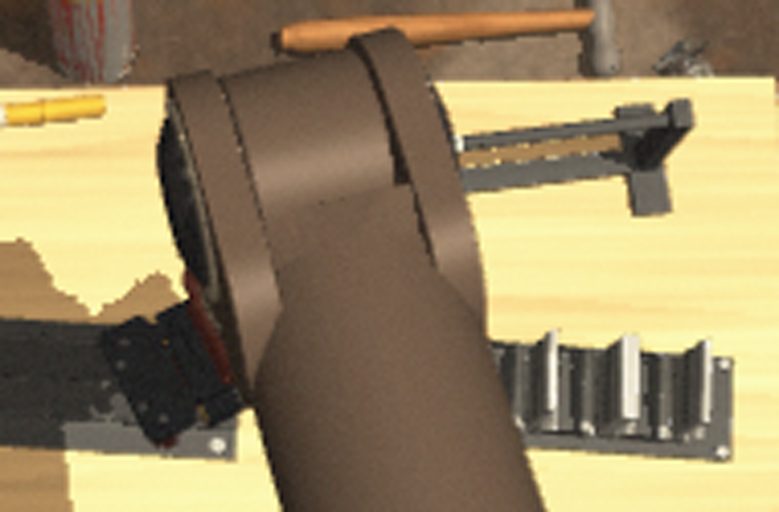

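View pics/s50.png

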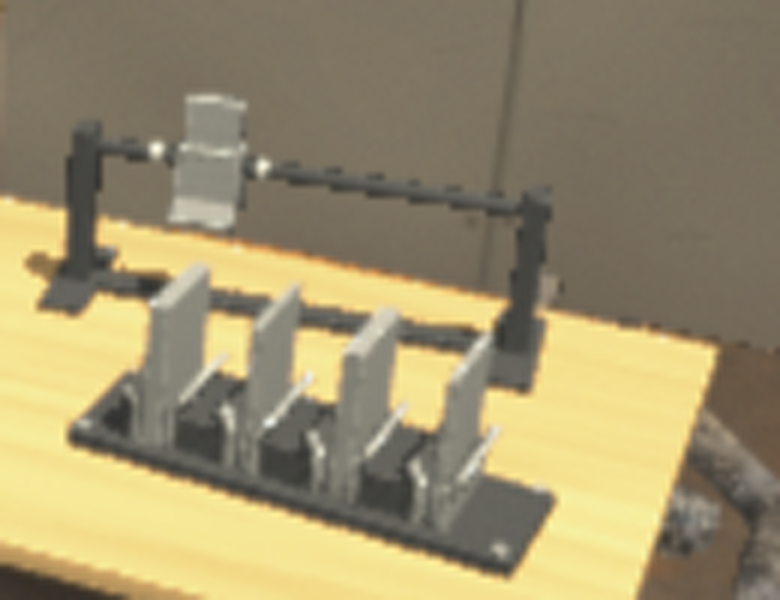

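Run:
```python
from h import *
print(order.job_done()); st()
```

```text
the job is handed in; nothing more can be done
None
the job is handed in; nothing more can be done
```

All four plates are racked and the hanger hangs between the white bands. I handed the job in at about 49 s of the 210 s; no verdict is given.

**What I did:**
- **Plates:** All four plates were in the stand. The thick ones went into slots 1 and 3 and the thin ones into slots 2 and 4. Each was lowered until I felt the slot floor and then released.
- **Hanger:** I used the steel one on the board, not the larger grey one or the turquoise one off it. I lowered it onto the right-hand end of the rail, loosened the grip, and pushed it along the bar without lifting it to midway between the bands.

**Last checks:**
- **Plates in slots 2–4:** Their tops measured about 0.161–0.165 m, against 0.162 m expected. They sat within about 2 mm of the slot middles and upright.
- **Plate in slot 1:** The arm blocked the top view of it at the end. The scene camera showed it upright. An earlier top view, partly blocked by the arm, had it about 3–4 mm off centre along the slot, within the 15 mm limit.
- **Hanger:** In the wrist image it was centred between the bands to about 1 mm. I could not confirm its height from the top camera, but the scene camera showed it seated on the bar with both bands uncovered.
- **Robot and bystanders:** The gripper was clear of everything. I never touched the magnet, tape measure or pliers, though I did not re-measure their positions at the end.

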